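# Load the drying stand with wood sample slats

### The job

Load the drying stand: lay the small blue drying-agent box in the stand's open drawer and slide the drawer fully shut, and stack all the wooden sample slats on the vent plate as a crosswise tower so that air gets round them. Each layer has two parallel slats about 70 mm apart from centre to centre, evenly either side of the plate's middle and square with its edges, the first layer running front to back of the stand and each further layer across the one below; an odd slat left for the last layer lies on one side, just as one of a pair would. Leave the other things on the worktop where they are.

Things in the scene. Friction and masses are not known exactly. Their poses are not given: they have to be found in the camera images.
- plate_top (a point): centre of the top of the fixed drying stand's square aluminium vent plate, 160 x 160 mm, top 20 mm above the worktop. x, y along its edges (x to the stand's back, y to its left), z up. At its right stands the white drawer housing: x from -15 to +135 mm, y from -263 to -117 mm from this point, top 62 mm above the worktop; a bridge 10 mm high joins them.
- drawer_floor (a point): centre of the drawer's inner floor, 12 mm above the worktop; moves with the drawer; axes as plate_top. Inside 122 mm (x) by 118 mm (y); walls 30 mm above this floor. The front panel's outer face lies 73 mm in front (-x), 144 mm wide, rising 46 mm above this floor. What lies behind the housing's front face (15 mm in front of plate_top) is covered.
- drawer_pull (a point): centre of the drawer's steel pull bar (9 mm deep, 50 mm wide, 12 mm high), 12.5 mm in front of the face of the drawer's front panel, about 37 mm above the worktop. Push it or the front panel towards +x of plate_top to shut the drawer.
- drawer (a joint): opening of the drawer in m: 0 = fully shut, 0.115 = fully open; it slides along the stand's x (opens towards the robot), stays where it is left, friction about 1.2 N; no latch or spring.
- agent_box_mid (a point): centre, half-way up, of the small blue plastic drying-agent box with its lid closed (the lid does not open): 34 mm along its x, 62 mm along its y, 27 mm high, z up; 50 g.
- slat_0_mid (a point): centre of a plain wooden sample slat, 130 mm (its x) by 24 mm (y) by 14 mm thick (z), about 40 g, square edges; all slats are alike. May be absent (None).
- slat_1_mid (a point): centre of a plain wooden sample slat, 130 mm (its x) by 24 mm (y) by 14 mm thick (z), about 40 g, square edges; all slats are alike. May be absent (None).
- slat_2_mid (a point): centre of a plain wooden sample slat, 130 mm (its x) by 24 mm (y) by 14 mm thick (z), about 40 g, square edges; all slats are alike. May be absent (None).
- slat_3_mid (a point): centre of a plain wooden sample slat, 130 mm (its x) by 24 mm (y) by 14 mm thick (z), about 40 g, square edges; all slats are alike. May be absent (None).
- slat_4_mid (a point): centre of a plain wooden sample slat, 130 mm (its x) by 24 mm (y) by 14 mm thick (z), about 40 g, square edges; all slats are alike. May be absent (None).
- slat_5_mid (a point): centre of a plain wooden sample slat, 130 mm (its x) by 24 mm (y) by 14 mm thick (z), about 40 g, square edges; all slats are alike. May be absent (None).
- dropper_bottle: a dropper bottle with black cap, 30 x 30 x 80 mm, standing behind the stand: leave it alone; origin at its underside.
- tape_roll: a roll of masking tape lying flat, 96 mm across, 25 mm high: leave it alone; origin at its underside.
- strip_tube: a small tube with blue cap, 36 x 31 x 86 mm, standing: leave it alone; origin at its underside.
Mind the look-alikes: they are no part of the job. What is shaped like the part that bears slat_4_mid but green or turquoise is not meant.

How it is judged:
By the outcome, as a careful person would: the job done as asked, in the order asked, and still so for the second after the job is handed in, with the robot touching nothing.
Of slat_0, slat_1, slat_2, slat_3, slat_4, slat_5 only 4 to 6 are there at a start; the rules pass over those that are not, and their reading is None.
At some moment in a run one of slat_0, slat_1, slat_2, slat_3, slat_4, slat_5, agent_box may be knocked a few centimetres aside while the robot is not near it.
Once in a run the grip may slacken for a moment while it holds something.
It also fails if it takes over 210 s, if anything falls off the work surface, if the arm or the gripper's body presses on something with over 40 N, if the wrist force passes 120 N, or if a joint passes its speed limit or range.

### The arm

A 6-joint arm with a two-finger parallel gripper is mounted at the origin on a cart in front of the work surface, level with it; the furniture and walls round the work are solid. World frame = base frame: x ahead of the robot, y to its left, z up, the work surface at z = 0. Lengths are in m, angles in degrees, forces in N, time in s.
With the tool pointing down it reaches from about 0.35 to 0.875 m from the base axis. Payload 4.2 kg.
Tool frame: the origin (TCP) lies on the centre line of the jaws, within the pads' length; the fingertips stand 19 mm ahead of it and the grasp point (between the pads) is the TCP; x points along the fingers, y is the direction in which the jaws open and shut, and the axes are right-handed (so a half turn about x gives the same grasp; the last joint's range is limited). The gripper opens to 87 mm and grips with 3 to 60 N. Pads are 19 mm wide; open, the fingers measure 117 mm over their backs; the gripper's body (75 mm by 190 mm) begins 51 mm behind the grasp point.
Start: joints at [86.895, 22.042, 0.453, 0, -68.411, -14.817], TCP at [0.192, 0.595, 0.204] pointing down, gripper open.
Joint ranges: [-179.83, 179.83], [-69.29, 118.12], [-61.27, 80.66], [-181.25, 117.63], [-171.15, -9.14], [-177.46, 177.46]. Speed limits (degrees/s): [159.86, 159.86, 180, 180, 180, 180].

### API

Orientations are given as a 3x3 rotation matrix whose columns are the frame's x, y, z axes.
In Python, from station import r, viewer, job, spotter gives the robot as it stands.
- The arm moves only by the tool play_rows, never from a script. Its argument "commands" is a list of rows, each an object of numbers: "fingers": the gripper command: -1 is fully open, 1 is shut, values between are in proportion; "tx", "ty", "tz": the shift along the tool's x, y, z normalised to -1 to 1, where 1 is 750 mm; "ax", "ay", "az": the turn, a rotation vector about the tool's x, y, z normalised to -1 to 1, where 1 is pi rad. In form: [{"fingers": .., "tx": .., "ty": .., "tz": .., "ax": .., "ay": .., "az": ..}, ...]. A call has 1 to 5 rows; each row is the pose to reach, as a shift and turn from the pose commanded when the call began, along the tool's axes at that moment, turning the shorter way round; what a row does not reach only later rows make up. A row lasts 1/12 s, in which the tool goes at most 41.7 mm and 7.16 degrees, less where a joint would pass 70% of its speed; a pose out of reach is approached as far as the arm can. A call with a number of a shift or a turn outside -1 to 1 is refused whole. A call with a gripper value outside its range is refused whole. The fingers move at their own pace and stop on an object; the grip force is fixed at half the most. Time passes only in rows, so rows that repeat a pose let the fingers close. It gives the time, the measured TCP pose, the force and the opening at its end, in the units of the state.
- r.sense(): the state, without advancing time (a new reading comes with each control period).
- viewer.capture(name): name is "scene" or "top" or "wrist"; returns a dict with "image" (384x512x3 uint8, red, green, blue), "fx", "fy", "cx", "cy" (pixels), "R" (3x3) and "t" (3): a world point X has camera coordinates R X + t; the wrist camera has in their place "mount" (4x4, takes a point from camera to tool coordinates, whose origin is the TCP and whose axes are the tool frame's). Camera axes: x right, y down, z forward; pixel columns grow to the right and rows downward; lengths in m; the calibration is good to about 2 mm. A picture is of the moment at which its call begins: read the wrist's pose just before it. There is no depth.
- job.finish_job(): hands the job in, once; it reports no verdict.
Trained networks look in a picture, given as the dict that the camera call returned (one of the last four; its "shot" number tells which), for a name from the list of things; names that differ only in an ending like _2 or _b are one class to them, and where a whole thing is asked for, a point or a joint stands for the part that bears it (a point fixed in the world has none). Each returns a list of dicts, best first, with "score" (0 to 1); they miss things now and then, are a little off and sometimes report something else, mostly with a low value. They report only what shows in the picture. A call takes as long as a camera call. They do not tell look-alikes from the thing itself.
- spotter.find_in(name, picture): "uv" ([column, row] in pixels, amid what is visible of it).
- spotter.silhouettes(name, picture): "region" (384x512 bool, what is visible of it) and "uv" ([column, row] in pixels, amid what is visible of it).
The state is a dict: "time_s": time; "joints": joint angles; "joint_velocities": joint speeds; "effort": joint torques, N m; "tcp_pos": TCP position; "ee_rot": TCP orientation; "wrist_force": force on the tool from outside, world axes, zero at the start; "moment": the same for the moment, N m; "gripper_width": opening from 0.0 (shut) to 1.0 (fully open).
Only numpy, scipy, OpenCV 4.12 (cv2) and the standard library are available. Lean on these libraries where they do the work, as an engineer would, in place of code of your own. Each camera call takes 0.05 s, during which the arm holds its last target. There are 200 camera calls.

## Working session

There is one attempt and no reset: what is moved stays moved. The work goes in short steps, Python scripts to look and compute and a tool call to move; the robot and the scene stay as the last step left them, time stands still between calls to the robot, and variables do not carry over. Pictures are saved under pics/ and viewed, about 12 in all and at most 16, crops included, and the job is handed in when it is done.

Besides the shell and the picture viewer there is one more tool, called after ">>>" in YAML: its name, and indented under it one key for each argument. play_rows: Moves the arm, as the interface text tells. Its arguments: {"type":"object","properties":{"commands":{"type":"array"}},"required":["commands"]}

```bash
ls; mkdir -p pics
python3 - <<'E'
from station import r, viewer, job, spotter
import cv2, numpy as np
s=r.sense(); print(s)
ims=[]
for n in ("top","scene"):
    p=viewer.capture(n); print(n,p['fx'],p['cx'],p['cy'],p['R'],p['t'])
    cv2.imwrite(f'pics/{n}0.png',cv2.resize(p['image'][:,:,::-1],(800,600),interpolation=cv2.INTER_CUBIC))
    for k in ("slat_0_mid","agent_box_mid","drawer_pull","drawer_floor","plate_top"):
        try: print(n,k,[(np.round(d['uv']).tolist(),round(d['score'],2)) for d in spotter.find_in(k,p)])
        except Exception as e: print(k,e)
E
```

```text
pics
{'time_s': 0.0, 'joints': array([ 8.68943315e+01,  2.20906145e+01,  3.80488135e-01, -2.94359205e-02,
       -6.84110899e+01, -1.48170285e+01]), 'joint_velocities': array([-0.09257683, -0.06755321,  0.00336564,  0.09100967,  0.05469972,
        0.0457607 ]), 'effort': array([-5.94008015e-04, -3.90669715e+01,  1.87400061e+01,  4.21977684e+00,
        1.09160817e-02, -1.97467325e-04]), 'tcp_pos': array([0.19211196, 0.59406953, 0.20256488]), 'ee_rot': array([[-5.91627938e-04, -3.07913251e-01, -9.51414253e-01],
       [-2.08658749e-03, -9.51411968e-01,  3.07913809e-01],
       [-9.99997648e-01,  2.16737949e-03, -7.96060349e-05]]), 'wrist_force': array([-0.68573852,  0.25771962, -0.6340484 ]), 'moment': array([-0.01497927, -0.00611845, -0.05551174]), 'gripper_width': 0.9998076944616198}
top 488.57277114310403 255.1927544567022 189.35644107107257 [[ 0.07662705 -0.99704225  0.00592055]
 [-0.97199031 -0.07602225 -0.22238582]
 [ 0.22217815  0.01128606 -0.97494076]] [-0.18064574  0.56063312  1.64425613]
top slat_0_mid [([266.0, 191.0], 0.82)]
top agent_box_mid [([127.0, 230.0], 0.78)]
top drawer_pull [([203.0, 196.0], 0.57)]
top drawer_floor [([206.0, 188.0], 0.61)]
top plate_top [([181.0, 175.0], 0.75), ([292.0, 144.0], 0.44)]
scene 403.8995375113931 257.2329760172197 188.70193372630487 [[ 0.62533216 -0.78004257  0.02220993]
 [-0.39807623 -0.3433445  -0.85067612]
 [ 0.67118924  0.5231139  -0.52522076]] [-0.47425742  0.2170653   1.40644683]
scene slat_0_mid [([261.0, 197.0], 0.68), ([303.0, 194.0], 0.37)]
scene agent_box_mid [([155.0, 173.0], 0.46)]
scene drawer_pull [([224.0, 175.0], 0.64)]
scene drawer_floor [([226.0, 177.0], 0.72)]
scene plate_top [([220.0, 167.0], 0.76)]
```

View pics/top0.png

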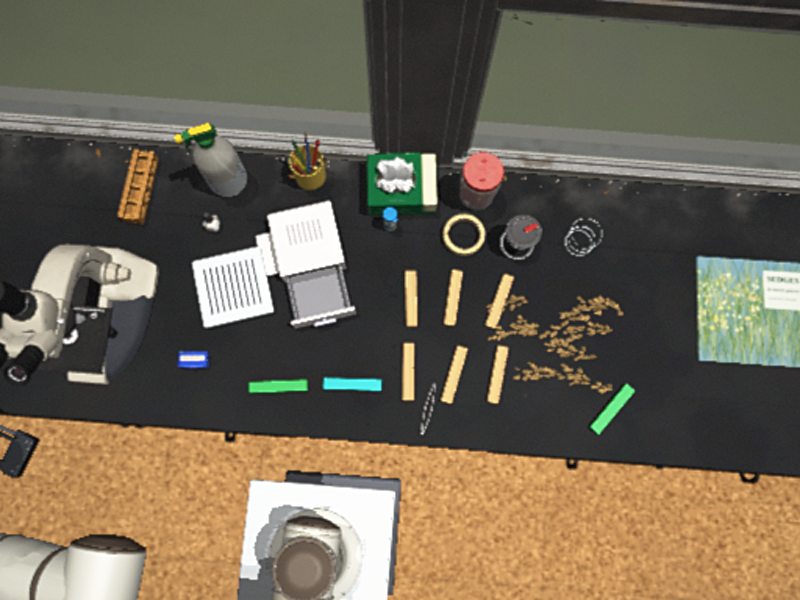

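View pics/scene0.png

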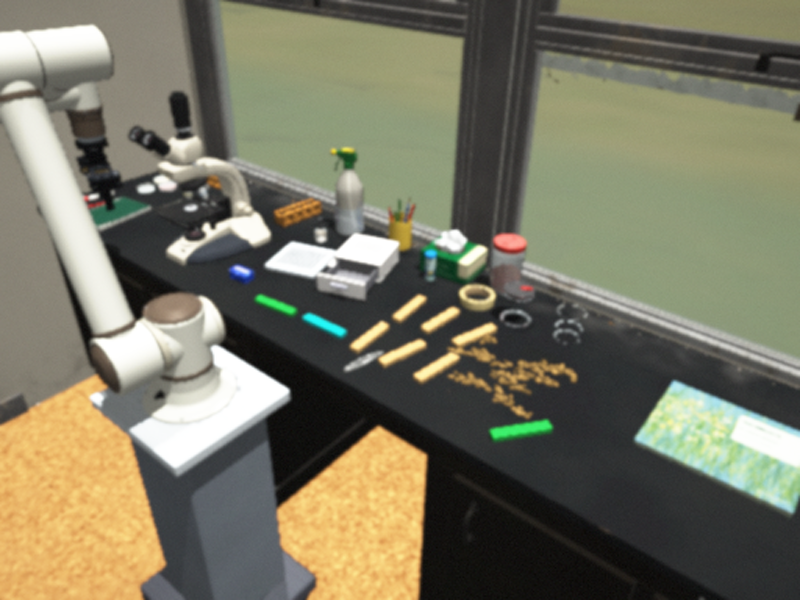

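The top view shows six wooden slats, at about (411,298), (454,297), (500,301), (408,371), (455,374) and (497,374) in the 800x600 view. The three green or turquoise bars at (278,386), (352,384) and (612,408) are look-alikes. The blue box is at (193,359), the plate at (232,286) and the open drawer at (320,292). Next I'll measure from the top picture.

```bash
cat > h.py <<'E'
import numpy as np, cv2
from station import r, viewer, job, spotter
def shot(name):
    s=r.sense(); p=viewer.capture(name)
    if name=='wrist':
        M=np.array(p['mount']); Rt=np.array(s['ee_rot'])
        p['Rcw']=Rt@M[:3,:3]; p['c']=Rt@M[:3,3]+s['tcp_pos']
    else:
        R=np.array(p['R']); p['Rcw']=R.T; p['c']=-R.T@np.array(p['t'])
    return p
def ray(p,uv,z):
    uv=np.atleast_2d(np.asarray(uv,float))
    d=np.c_[(uv[:,0]-p['cx'])/p['fx'],(uv[:,1]-p['cy'])/p['fy'],np.ones(len(uv))]@p['Rcw'].T
    return (p['c']+d*((z-p['c'][2])/d[:,2])[:,None])[:,:2]
def proj(p,X):
    q=(np.atleast_2d(X)-p['c'])@p['Rcw']
    return np.c_[q[:,0]/q[:,2]*p['fx']+p['cx'],q[:,1]/q[:,2]*p['fy']+p['cy']]
def rect(p,mask,z):
    "centre, size, long-axis angle of a region laid on the plane z"
    v,u=np.nonzero(mask); w=ray(p,np.c_[u,v],z)
    (c,s,a)=cv2.minAreaRect((w*1000).astype(np.float32))
    if s[0]<s[1]: s=s[::-1]; a+=90
    return w.mean(0),np.array(c)/1000,s,(a+90)%180-90
def comps(mask,amin):
    n,l,st,_=cv2.connectedComponentsWithStats(mask.astype(np.uint8))
    return [l==i for i in range(1,n) if st[i,4]>=amin]
def yaw(R): return np.degrees(np.arctan2(R[1,1],R[0,1]))   # direction of the jaw axis
def plan(x,y,z,yw=None):
    "shift/turn from the measured pose; yw = wanted jaw direction modulo 180"
    s=r.sense(); R=s['ee_rot']
    dy=0 if yw is None else (yw-yaw(R)+90)%180-90
    f=np.array([0,0,-1.]); a=np.radians(yaw(R)+dy); j=np.array([np.cos(a),np.sin(a),0])
    Rt=np.c_[f,j,np.cross(f,j)]
    d=R.T@(np.array([x,y,z])-s['tcp_pos']); w=cv2.Rodrigues(R.T@Rt)[0].ravel()
    print('t',np.round(d/.75,4),'a',np.round(w/np.pi,4),'mm',round(1e3*np.linalg.norm(d)),'deg',round(dy,1),'J1,6',np.round(s['joints'][[0,5]]))
E
python3 - <<'E'
from h import *
p=shot('top'); im=p['image']; hsv=cv2.cvtColor(im,cv2.COLOR_RGB2HSV)
wood=cv2.inRange(hsv,(8,70,120),(28,255,255))>0
wood[:165]=0; wood[265:]=0; wood[:,:245]=0; wood[:,345:]=0
for m in comps(wood,100): print('wood',m.sum(),*[np.round(q,3) for q in rect(p,m,.012)])
b=cv2.inRange(hsv,(105,120,80),(130,255,255))>0
for m in comps(b,40): print('blue',m.sum(),*[np.round(q,3) for q in rect(p,m,.025)])
for k in ("plate_top","drawer_floor"):
  for d in spotter.silhouettes(k,p)[:1]: 
    print(k,d['score'],*[np.round(q,3) for q in rect(p,d['region'],.02)])
cv2.imwrite('pics/crop1.png',cv2.resize(im[115:265,105:340,::-1],(800,511),interpolation=cv2.INTER_CUBIC))
E
```

```text
wood 266 [ 0.585 -0.164] [ 0.583 -0.163] [129.327  25.417] 4.295
wood 261 [ 0.593 -0.26 ] [ 0.593 -0.26 ] [131.568  26.451] -4.802
wood 316 [ 0.592 -0.371] [ 0.586 -0.384] [133.058  73.662] -22.838
wood 105 [ 0.535 -0.429] [ 0.535 -0.428] [60.107 37.844] 67.033
wood 262 [ 0.414 -0.17 ] [ 0.415 -0.168] [127.491  24.516] 4.165
wood 285 [ 0.415 -0.273] [ 0.415 -0.274] [132.263  26.672] -12.821
wood 281 [ 0.423 -0.371] [ 0.423 -0.371] [131.839  26.578] -7.69
blue 165 [0.4   0.313] [0.402 0.314] [70.527 38.826] -85.553
plate_top 0.69 [0.618 0.144] [0.613 0.164] [343.496 291.539] -73.156
drawer_floor 0.82 [0.57  0.045] [0.57  0.045] [141.223 133.307] -71.192
```

View pics/crop1.png

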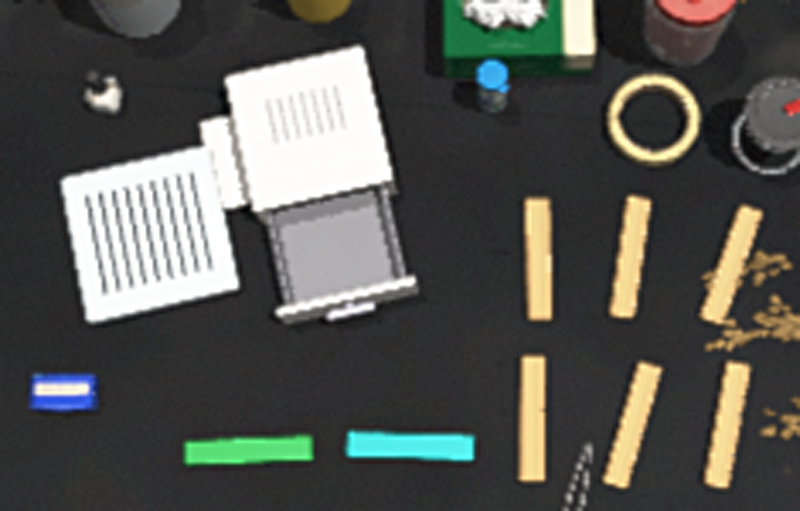

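The crop matches: the plate corners are at (62,178), (210,148), (239,289) and (90,321), and the box is at (64,392).

Run:
```python
from h import *
p=shot('top'); k=800/235
f=lambda L,z: ray(p,np.array(L)/k+[105,115]-.35,z)
P=f([(62,178),(210,148),(239,289),(90,321)],.02); c=P.mean(0); print(P.round(3),c)
e=(P[0]+P[1]-P[2]-P[3]); th=np.degrees(np.arctan2(e[1],e[0])); e2=P[0]+P[3]-P[1]-P[2]; print('th',th,np.degrees(np.arctan2(e2[1],e2[0]))-90)
print('pull',f([(350,311)],.037), 'panel top ends',f([(277,312),(415,283)],.058))
print('microscope',f([(0,300)],.0)); print('bottle',f([(103,105)],0), p['c'])
plan(.25,.35,.33,th+90)
```

```text
[[0.629 0.348]
 [0.674 0.195]
 [0.523 0.147]
 [0.477 0.297]] [0.5757781  0.24660496]
th 18.072920764473952 16.725457917071537
pull [[0.50591274 0.02653729]] panel top ends [[ 0.4952044   0.09846383]
 [ 0.53631978 -0.03930408]]
microscope [[0.49576382 0.40050081]]
bottle [[0.71868297 0.32039028]] [ 0.19345452 -0.15604801  1.72879871]
t [-0.1684  0.2867 -0.1736] a [-0.2 -0.   0. ] mm 281 deg 36.0 J1,6 [ 87. -15.]
```

>>> play_rows:
  commands:
    - {"fingers": -1, "tx": -0.168}
    - {"fingers": -1, "tx": -0.168}
    - {"fingers": -1, "tx": -0.168}
    - {"fingers": -1, "tx": -0.168, "ty": 0.05, "tz": -0.03}
    - {"fingers": -1, "tx": -0.168, "ty": 0.1, "tz": -0.06}

```text
$.commands[0]: bad value
```

>>> play_rows:
  commands:
    - {"fingers": -1, "ty": 0.187, "tz": -0.113, "ax": -0.18}
    - {"fingers": -1, "ty": 0.187, "tz": -0.113, "ax": -0.18}
    - {"fingers": -1, "ty": 0.187, "tz": -0.113, "ax": -0.18}
    - {"fingers": -1, "ty": 0.187, "tz": -0.113, "ax": -0.18}
    - {"fingers": -1, "ty": 0.187, "tz": -0.113, "ax": -0.18}

```text
$.commands[0]: bad value
```

Run:
```python
from h import *
p=shot('wrist'); s=r.sense(); print(s['tcp_pos'],yaw(s['ee_rot']),s['time_s'],s['joints'],np.round(p['mount'],3),p['fx'])
print('cam',p['c'],'footprint',ray(p,[(0,0),(511,0),(511,383),(0,383)],0).round(3).tolist())
plan(.56,.2,.33,107.4)
```

```text
[0.19228866 0.59466479 0.20367079] -107.9250804197137 0.85 [ 8.68952697e+01  2.20395150e+01  4.52416645e-01 -2.59678548e-04
 -6.84101382e+01 -1.48202546e+01] [[ 0.    -0.258  0.966 -0.182]
 [ 1.     0.001 -0.    -0.   ]
 [-0.001  0.966  0.258 -0.07 ]
 [ 0.     0.     0.     1.   ]] 309.69255019025206
cam [0.25894763 0.57341654 0.38615834] footprint [[0.456, 0.807], [0.282, 0.268], [-0.253, 0.322], [-0.011, 1.075]]
t [-0.1685  0.3498 -0.6284] a [-0.1963  0.      0.    ] mm 554 deg 35.3 J1,6 [ 87. -15.]
```

>>> play_rows:
  commands:
    - {"fingers": -1, "tx": -0.168, "ty": 0, "tz": 0, "ax": 0, "ay": 0, "az": 0}
    - {"fingers": -1, "tx": -0.168, "ty": 0, "tz": 0, "ax": 0, "ay": 0, "az": 0}
    - {"fingers": -1, "tx": -0.168, "ty": 0, "tz": 0, "ax": 0, "ay": 0, "az": 0}
    - {"fingers": -1, "tx": -0.168, "ty": 0.05, "tz": -0.03, "ax": 0, "ay": 0, "az": 0}
    - {"fingers": -1, "tx": -0.168, "ty": 0.1, "tz": -0.06, "ax": 0, "ay": 0, "az": 0}

```text
time_s: 1.27
tcp_pos: [0.2112, 0.5157, 0.3326]
ee_rot: [[0.001, -0.306, -0.952], [0.007, -0.952, 0.306], [-1.0, -0.007, 0.001]]
wrist_force: [0.9, -1.6, -2.2]
gripper_width: 1.002
```

>>> play_rows:
  commands:
    - {"fingers": -1, "tx": 0, "ty": 0.187, "tz": -0.113, "ax": -0.18, "ay": 0, "az": 0}
    - {"fingers": -1, "tx": 0, "ty": 0.187, "tz": -0.113, "ax": -0.18, "ay": 0, "az": 0}
    - {"fingers": -1, "tx": 0, "ty": 0.187, "tz": -0.113, "ax": -0.18, "ay": 0, "az": 0}
    - {"fingers": -1, "tx": 0, "ty": 0.187, "tz": -0.113, "ax": -0.18, "ay": 0, "az": 0}
    - {"fingers": -1, "tx": 0, "ty": 0.187, "tz": -0.113, "ax": -0.18, "ay": 0, "az": 0}

```text
time_s: 1.68
tcp_pos: [0.249, 0.3484, 0.3311]
ee_rot: [[0.001, 0.252, -0.968], [0.002, -0.968, -0.252], [-1.0, -0.001, -0.001]]
wrist_force: [-1.0, 0.6, 0.1]
gripper_width: 1.001
```

Run:
```python
from h import *
p=shot('wrist'); s=r.sense(); print(s['tcp_pos'],yaw(s['ee_rot']),s['time_s'],s['joints'])
print('cam',p['c'],'footprint',ray(p,[(0,0),(511,0),(511,383),(0,383)],0).round(3).tolist())
plan(.50,.2,.33,107.4)
```

```text
[0.24902763 0.35111029 0.33101761] -75.34058947623255 1.7333 [ 7.64500622e+01 -1.77332621e+00 -1.11701700e+01  6.00318389e-03
 -8.04233066e+01  2.82082363e+01]
cam [0.3167083  0.36627773 0.51362541] footprint [[0.371, 0.77], [0.562, 0.041], [-0.077, -0.279], [-0.344, 0.736]]
t [ 0.001   0.2796 -0.2727] a [-0.0152 -0.0005  0.0009] mm 293 deg 2.7 J1,6 [76. 28.]
```

>>> play_rows:
  commands:
    - {"fingers": -1, "tx": 0, "ty": 0.19, "tz": -0.18, "ax": -0.015, "ay": 0, "az": 0}
    - {"fingers": -1, "tx": 0, "ty": 0.19, "tz": -0.18, "ax": -0.015, "ay": 0, "az": 0}
    - {"fingers": -1, "tx": 0, "ty": 0.19, "tz": -0.18, "ax": -0.015, "ay": 0, "az": 0}
    - {"fingers": -1, "tx": 0, "ty": 0.19, "tz": -0.18, "ax": -0.015, "ay": 0, "az": 0}
    - {"fingers": -1, "tx": 0, "ty": 0.19, "tz": -0.18, "ax": -0.015, "ay": 0, "az": 0}

```text
time_s: 2.15
tcp_pos: [0.4171, 0.2487, 0.3295]
ee_rot: [[0.0, 0.293, -0.956], [-0.0, -0.956, -0.293], [-1.0, 0.0, -0.0]]
wrist_force: [0.6, 1.3, -0.2]
gripper_width: 1.0
```

>>> play_rows:
  commands:
    - {"fingers": -1, "tx": 0, "ty": 0.09, "tz": -0.093, "ax": 0, "ay": 0, "az": 0}
    - {"fingers": -1, "tx": 0, "ty": 0.09, "tz": -0.093, "ax": 0, "ay": 0, "az": 0}
    - {"fingers": -1, "tx": 0, "ty": 0.09, "tz": -0.093, "ax": 0, "ay": 0, "az": 0}
    - {"fingers": -1, "tx": 0, "ty": 0.09, "tz": -0.093, "ax": 0, "ay": 0, "az": 0}
    - {"fingers": -1, "tx": 0, "ty": 0.09, "tz": -0.093, "ax": 0, "ay": 0, "az": 0}

```text
time_s: 2.57
tcp_pos: [0.5019, 0.2059, 0.3287]
ee_rot: [[-0.002, 0.293, -0.956], [-0.001, -0.956, -0.293], [-1.0, 0.0, 0.002]]
wrist_force: [-0.1, -1.0, 0.1]
gripper_width: 1.0
```

Run:
```python
from h import *
p=shot('wrist'); s=r.sense(); print(s['tcp_pos'],yaw(s['ee_rot']),s['time_s'])
im=p['image']; c0=np.array([.576,.247]); t=np.radians(17.4); ex=np.array([np.cos(t),np.sin(t)]); ey=np.array([-ex[1],ex[0]])
o=cv2.resize(im[:,:,::-1],(800,600),interpolation=cv2.INTER_CUBIC); k=800/512
C=[np.r_[c0+a*ex*.08+b*ey*.08,.02] for a,b in((1,1),(1,-1),(-1,-1),(-1,1))]
cv2.polylines(o,[np.int32(proj(p,C)*k+.3)],True,(0,0,255),1)
cv2.imwrite('pics/w1.png',o); np.savez('w1.npz',im=im,Rcw=p['Rcw'],c=p['c'],f=[p['fx'],p['fy'],p['cx'],p['cy']])
```

```text
[0.50122616 0.20634695 0.3291752 ] -72.85984794140397 2.6167
```

View pics/w1.png

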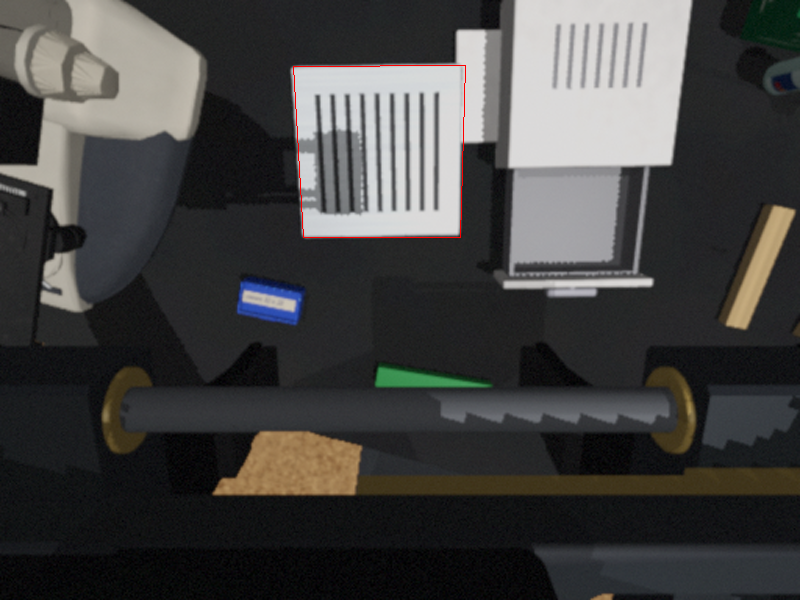

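The plate outline fits to about 1 px. The blue box is at (270,300) and the panel's top edge at row 282 from x=495 to 652. I'll refine the frame and get the box and drawer positions.

Run:
```python
from h import *
d=np.load('w1.npz'); p=dict(Rcw=d['Rcw'],c=d['c'],**dict(zip(('fx','fy','cx','cy'),d['f']))); im=d['im']; k=800/512
g=cv2.cvtColor(im,cv2.COLOR_RGB2GRAY)
uv=np.float32([(292,66),(465,66),(460,237),(303,237)])/k
q=cv2.cornerSubPix(g,uv.reshape(-1,1,2).copy(),(4,4),(-1,-1),(3,50,.01)).reshape(-1,2)
print((q-uv).round(1).tolist())
P=ray(p,q,.02); c=P.mean(0); e=P[0]+P[1]-P[2]-P[3]; e2=P[0]+P[3]-P[1]-P[2]
print(c,np.degrees(np.arctan2(e[1],e[0])),np.degrees(np.arctan2(e2[1],e2[0]))-90,[np.linalg.norm(P[i]-P[i-1]).round(4) for i in range(4)])
t=np.radians(17.4); R=np.array([[np.cos(t),-np.sin(t)],[np.sin(t),np.cos(t)]])
f=lambda L,z:((ray(p,np.array(L)/k,z)-[.576,.247])@R).round(3).tolist()
print('housing top front',f([(500,165),(674,164)],.062),'panel top back/front',f([(495,273),(652,279),(505,287),(652,286)],.058),'pull',f([(548,293),(597,293)],.043))
hsv=cv2.cvtColor(im,cv2.COLOR_RGB2HSV); m=(cv2.inRange(hsv,(105,110,40),(130,255,255))>0); m[:150]=0; m[230:]=0; m[:,:130]=0; m[:,220:]=0
m=cv2.morphologyEx(m.astype(np.uint8),cv2.MORPH_CLOSE,np.ones((9,9)))
for x in comps(m,50): print([np.round(v,4) for v in rect(p,x,.027)],[np.round(v,4) for v in rect(p,x,.0135)])
```

```text
[[-1.100000023841858, 0.6000000238418579], [0.0, 0.0], [-1.2000000476837158, -1.7000000476837158], [-0.4000000059604645, -0.4000000059604645]]
[0.57610681 0.24863637] 17.429667540188085 17.621920181486814 [np.float64(0.1579), np.float64(0.1627), np.float64(0.1567), np.float64(0.1582)]
housing top front [[-0.01, -0.108], [-0.01, -0.264]] panel top back/front [[-0.11, -0.109], [-0.116, -0.26], [-0.123, -0.119], [-0.123, -0.261]] pull [[-0.133, -0.166], [-0.134, -0.215]]
[array([0.404 , 0.3152]), array([0.4035, 0.3152]), array([67.8899, 44.3432]), np.float64(-84.6429)] [array([0.3994, 0.3176]), array([0.3989, 0.3176]), array([69.7834, 45.5799]), np.float64(-84.6429)]
```

Run:
```python
from h import *
plan(.4005,.3175,.1,95.4)
```

```text
t [ 0.3056 -0.1812  0.0844] a [ 0.0652  0.0003 -0.    ] mm 274 deg -11.7 J1,6 [40. 68.]
```

>>> play_rows:
  commands:
    - {"fingers": -1, "tx": 0.03, "ty": -0.181, "tz": 0.084, "ax": 0.065, "ay": 0, "az": 0}
    - {"fingers": -1, "tx": 0.1, "ty": -0.181, "tz": 0.084, "ax": 0.065, "ay": 0, "az": 0}
    - {"fingers": -1, "tx": 0.13, "ty": -0.181, "tz": 0.084, "ax": 0.065, "ay": 0, "az": 0}
    - {"fingers": -1, "tx": 0.16, "ty": -0.181, "tz": 0.084, "ax": 0.065, "ay": 0, "az": 0}
    - {"fingers": -1, "tx": 0.16, "ty": -0.181, "tz": 0.084, "ax": 0.065, "ay": 0, "az": 0}

```text
time_s: 3.03
tcp_pos: [0.3984, 0.3188, 0.2093]
ee_rot: [[0.001, 0.098, -0.995], [0.002, -0.995, -0.098], [-1.0, -0.002, -0.001]]
wrist_force: [-0.8, 0.7, -0.1]
gripper_width: 1.001
```

>>> play_rows:
  commands:
    - {"fingers": -1, "tx": 0.05, "ty": 0, "tz": 0, "ax": 0, "ay": 0, "az": 0}
    - {"fingers": -1, "tx": 0.1, "ty": 0, "tz": 0, "ax": 0, "ay": 0, "az": 0}
    - {"fingers": -1, "tx": 0.145, "ty": 0, "tz": 0, "ax": 0, "ay": 0, "az": 0}
    - {"fingers": -1, "tx": 0.145, "ty": 0, "tz": 0, "ax": 0, "ay": 0, "az": 0}
    - {"fingers": -1, "tx": 0.145, "ty": 0, "tz": 0, "ax": 0, "ay": 0, "az": 0}

```text
time_s: 3.45
tcp_pos: [0.4, 0.3171, 0.1007]
ee_rot: [[-0.001, 0.098, -0.995], [-0.003, -0.995, -0.098], [-1.0, 0.002, 0.001]]
wrist_force: [1.1, 0.1, 0.9]
gripper_width: 1.001
```

Run:
```python
from h import *
plan(.4005,.3175,.022,95.4)
p=shot('wrist'); cv2.imwrite('pics/w2.png',p['image'][:,:,::-1])
hsv=cv2.cvtColor(p['image'],cv2.COLOR_RGB2HSV); m=(cv2.inRange(hsv,(105,110,40),(130,255,255))).astype(np.uint8)
m=cv2.morphologyEx(m,cv2.MORPH_CLOSE,np.ones((15,15)))
for x in comps(m,300): print(x.sum(),[np.round(v,4) for v in rect(p,x,.027)],np.argwhere(x).min(0),np.argwhere(x).max(0))
```

```text
t [ 0.105  -0.0007 -0.0009] a [ 0.0012  0.0004 -0.0008] mm 79 deg -0.2 J1,6 [57. 39.]
3384 [array([0.4031, 0.3164]), array([0.4028, 0.3162]), array([64.1093, 40.3831]), np.float64(-85.317)] [166 219] [212 294]
```

View pics/w2.png

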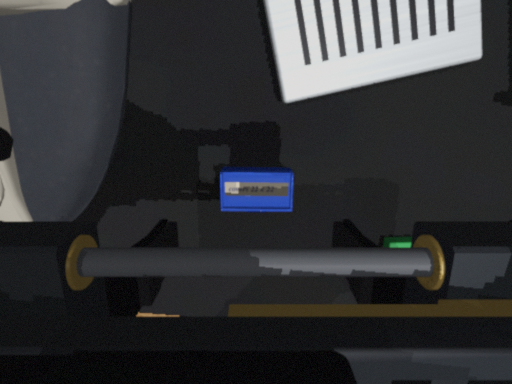

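The box is in plain view at (256,190), centred between the fingers. Going down to grip it.

>>> play_rows:
  commands:
    - {"fingers": -1, "tx": 0.05, "ty": 0, "tz": 0, "ax": 0, "ay": 0, "az": 0}
    - {"fingers": -1, "tx": 0.09, "ty": 0, "tz": 0, "ax": 0, "ay": 0, "az": 0}
    - {"fingers": -1, "tx": 0.105, "ty": 0, "tz": 0, "ax": 0, "ay": 0, "az": 0}
    - {"fingers": -1, "tx": 0.105, "ty": 0, "tz": 0, "ax": 0, "ay": 0, "az": 0}
    - {"fingers": 1, "tx": 0.105, "ty": 0, "tz": 0, "ax": 0, "ay": 0, "az": 0}

```text
time_s: 3.92
tcp_pos: [0.4025, 0.3188, 0.0244]
ee_rot: [[0.003, 0.096, -0.995], [0.003, -0.995, -0.096], [-1.0, -0.003, -0.003]]
wrist_force: [-0.7, 0.2, 0.9]
gripper_width: 0.978
```

>>> play_rows:
  commands:
    - {"fingers": 1, "tx": 0, "ty": 0, "tz": 0, "ax": 0, "ay": 0, "az": 0}
    - {"fingers": 1, "tx": 0, "ty": 0, "tz": 0, "ax": 0, "ay": 0, "az": 0}
    - {"fingers": 1, "tx": 0, "ty": 0, "tz": 0, "ax": 0, "ay": 0, "az": 0}
    - {"fingers": 1, "tx": -0.05, "ty": 0, "tz": 0, "ax": 0, "ay": 0, "az": 0}
    - {"fingers": 1, "tx": -0.1, "ty": 0, "tz": 0, "ax": 0, "ay": 0, "az": 0}

```text
time_s: 4.33
tcp_pos: [0.4003, 0.3156, 0.097]
ee_rot: [[-0.003, 0.095, -0.995], [-0.004, -0.995, -0.095], [-1.0, 0.004, 0.003]]
wrist_force: [1.1, 1.5, 0.6]
gripper_width: 0.631
```

```bash
cat >> h.py <<'E'
PC=np.array([.576,.248]); TH=17.45
def S(x,y):
    t=np.radians(TH); return PC+np.array([x*np.cos(t)-y*np.sin(t),x*np.sin(t)+y*np.cos(t)])
E
python3 - <<'E'
from h import *
print(r.sense()['gripper_width'],r.sense()['tcp_pos'], S(-.064,-.19))
plan(*S(-.064,-.19),.14,107.45)
E
```

```text
0.6308047668637418 [0.40031964 0.31563269 0.0970101 ] [0.57192129 0.04755209]
t [-0.0565  0.3778 -0.1935] a [-0.0666  0.0011 -0.0011] mm 321 deg 12.0 J1,6 [57. 39.]
```

>>> play_rows:
  commands:
    - {"fingers": 1, "tx": 0, "ty": 0, "tz": 0, "ax": 0, "ay": 0, "az": 0}
    - {"fingers": 1, "tx": 0, "ty": 0, "tz": 0, "ax": 0, "ay": 0, "az": 0}

```text
time_s: 4.5
tcp_pos: [0.4025, 0.3187, 0.1004]
ee_rot: [[0.004, 0.096, -0.995], [0.006, -0.995, -0.096], [-1.0, -0.006, -0.005]]
wrist_force: [-0.7, -0.8, -0.3]
gripper_width: 0.476
```

Run:
```python
from h import *
p=shot('wrist'); 
cv2.imwrite('pics/w3.png',p['image'][:,:,::-1])
hsv=cv2.cvtColor(p['image'],cv2.COLOR_RGB2HSV); m=(cv2.inRange(hsv,(105,110,40),(130,255,255))).astype(np.uint8)
for x in comps(m,100): print(x.sum(),[np.round(v,4) for v in rect(p,x,.027)],np.argwhere(x).min(0),np.argwhere(x).max(0))
```

```text
2539 [array([0.4029, 0.3166]), array([0.4027, 0.3163]), array([63.7451, 40.8172]), np.float64(-84.3874)] [170 221] [216 296]
```

View pics/w3.png

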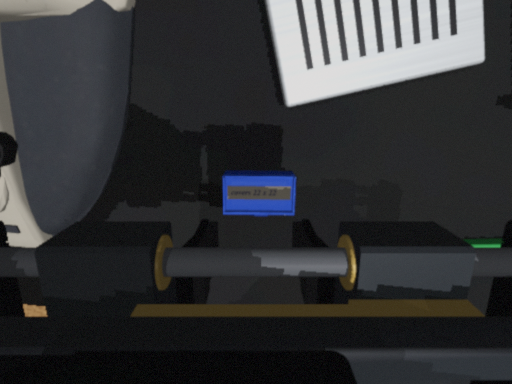

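The fingers close at about 1 opening per second, so I lifted too early. The box is undisturbed at (259,193). Repeating with a longer close.

>>> play_rows:
  commands:
    - {"fingers": -1, "tx": 0, "ty": 0, "tz": 0, "ax": 0, "ay": 0, "az": 0}
    - {"fingers": -1, "tx": 0, "ty": 0, "tz": 0, "ax": 0, "ay": 0, "az": 0}
    - {"fingers": -1, "tx": 0, "ty": 0, "tz": 0, "ax": 0, "ay": 0, "az": 0}
    - {"fingers": -1, "tx": 0, "ty": 0, "tz": 0, "ax": 0, "ay": 0, "az": 0}
    - {"fingers": -1, "tx": 0, "ty": 0, "tz": 0, "ax": 0, "ay": 0, "az": 0}

```text
time_s: 4.97
tcp_pos: [0.401, 0.3167, 0.0965]
ee_rot: [[-0.001, 0.095, -0.995], [-0.001, -0.995, -0.095], [-1.0, 0.001, 0.001]]
wrist_force: [0.1, 0.5, 0.4]
gripper_width: 0.726
```

>>> play_rows:
  commands:
    - {"fingers": -1, "tx": 0.04, "ty": 0, "tz": 0, "ax": 0, "ay": 0, "az": 0}
    - {"fingers": -1, "tx": 0.08, "ty": 0, "tz": 0, "ax": 0, "ay": 0, "az": 0}
    - {"fingers": -1, "tx": 0.104, "ty": 0, "tz": 0, "ax": 0, "ay": 0, "az": 0}
    - {"fingers": 1, "tx": 0.104, "ty": 0, "tz": 0, "ax": 0, "ay": 0, "az": 0}
    - {"fingers": 1, "tx": 0.104, "ty": 0, "tz": 0, "ax": 0, "ay": 0, "az": 0}

```text
time_s: 5.38
tcp_pos: [0.401, 0.3165, 0.0185]
ee_rot: [[-0.001, 0.096, -0.995], [-0.002, -0.995, -0.096], [-1.0, 0.002, 0.001]]
wrist_force: [-0.8, -0.5, -0.1]
gripper_width: 0.91
```

>>> play_rows:
  commands:
    - {"fingers": 1, "tx": 0, "ty": 0, "tz": 0, "ax": 0, "ay": 0, "az": 0}
    - {"fingers": 1, "tx": 0, "ty": 0, "tz": 0, "ax": 0, "ay": 0, "az": 0}
    - {"fingers": 1, "tx": 0, "ty": 0, "tz": 0, "ax": 0, "ay": 0, "az": 0}
    - {"fingers": 1, "tx": 0, "ty": 0, "tz": 0, "ax": 0, "ay": 0, "az": 0}
    - {"fingers": 1, "tx": 0, "ty": 0, "tz": 0, "ax": 0, "ay": 0, "az": 0}

```text
time_s: 5.8
tcp_pos: [0.4015, 0.3173, 0.0199]
ee_rot: [[0.001, 0.095, -0.995], [0.001, -0.995, -0.095], [-1.0, -0.001, -0.001]]
wrist_force: [-0.5, -0.9, -0.0]
gripper_width: 0.556
```

>>> play_rows:
  commands:
    - {"fingers": 1, "tx": -0.04, "ty": 0, "tz": 0, "ax": 0, "ay": 0, "az": 0}
    - {"fingers": 1, "tx": -0.08, "ty": 0, "tz": 0, "ax": 0, "ay": 0, "az": 0}
    - {"fingers": 1, "tx": -0.12, "ty": 0, "tz": 0, "ax": 0, "ay": 0, "az": 0}
    - {"fingers": 1, "tx": -0.16, "ty": 0, "tz": 0, "ax": 0, "ay": 0, "az": 0}
    - {"fingers": 1, "tx": -0.16, "ty": 0, "tz": 0, "ax": 0, "ay": 0, "az": 0}

```text
time_s: 6.22
tcp_pos: [0.4042, 0.3201, 0.146]
ee_rot: [[0.009, 0.097, -0.995], [0.01, -0.995, -0.097], [-1.0, -0.009, -0.01]]
wrist_force: [-0.8, 0.4, -0.4]
gripper_width: 0.17
```

Run:
```python
from h import *
plan(*S(-.064,-.19),.14,107.45)
```

```text
t [ 0.0064  0.3835 -0.1873] a [-0.066  -0.0035  0.0025] mm 320 deg 11.9 J1,6 [57. 39.]
```

Run:
```python
from h import *
p=shot('wrist'); q=shot('scene')
cv2.imwrite('pics/w4.png',np.hstack([cv2.resize(p['image'],(400,300)),cv2.resize(q['image'][110:260,60:260],(400,300))])[:,:,::-1])
hsv=cv2.cvtColor(p['image'],cv2.COLOR_RGB2HSV); m=(cv2.inRange(hsv,(105,110,40),(130,255,255))).astype(np.uint8)
m=cv2.morphologyEx(m,cv2.MORPH_CLOSE,np.ones((15,15)))
for x in comps(m,100): print(x.sum(),[np.round(v,4) for v in rect(p,x,.027)],np.argwhere(x).min(0),np.argwhere(x).max(0))
print(p['mount'],r.sense()['gripper_width'])
```

```text
2494 [array([0.4026, 0.3163]), array([0.4021, 0.3162]), array([64.2049, 40.769 ]), np.float64(-85.3325)] [164 228] [204 292]
[[ 1.57207957e-04 -2.57543849e-01  9.66266599e-01 -1.82464751e-01]
 [ 9.99999424e-01  1.06684123e-03  1.21654346e-04 -4.40889396e-04]
 [-1.06218438e-03  9.66266023e-01  2.57543868e-01 -7.01234753e-02]
 [ 0.00000000e+00  0.00000000e+00  0.00000000e+00  1.00000000e+00]] 0.08211327554190317
```

View pics/w4.png

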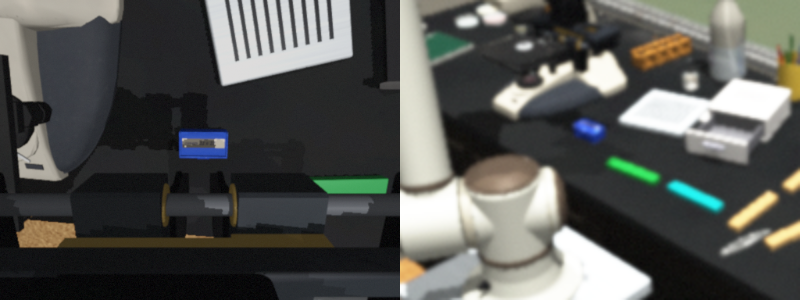

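>>> play_rows:
  commands:
    - {"fingers": -1, "tx": 0, "ty": 0, "tz": 0, "ax": 0, "ay": 0, "az": 0}
    - {"fingers": -1, "tx": 0, "ty": 0, "tz": 0, "ax": 0, "ay": 0, "az": 0}
    - {"fingers": -1, "tx": 0, "ty": 0, "tz": 0, "ax": 0, "ay": 0, "az": 0}
    - {"fingers": -1, "tx": 0, "ty": 0, "tz": 0, "ax": 0, "ay": 0, "az": 0}
    - {"fingers": -1, "tx": 0, "ty": 0, "tz": 0, "ax": 0, "ay": 0, "az": 0}

```text
time_s: 6.73
tcp_pos: [0.401, 0.3167, 0.1384]
ee_rot: [[-0.001, 0.095, -0.995], [-0.001, -0.995, -0.095], [-1.0, 0.001, 0.001]]
wrist_force: [0.1, 0.6, -0.5]
gripper_width: 0.373
```

>>> play_rows:
  commands:
    - {"fingers": -1, "tx": 0, "ty": 0, "tz": 0, "ax": 0, "ay": 0, "az": 0}
    - {"fingers": -1, "tx": 0, "ty": 0, "tz": 0, "ax": 0, "ay": 0, "az": 0}
    - {"fingers": -1, "tx": 0, "ty": 0, "tz": 0, "ax": 0, "ay": 0, "az": 0}
    - {"fingers": -1, "tx": 0, "ty": 0, "tz": 0, "ax": 0, "ay": 0, "az": 0}
    - {"fingers": -1, "tx": 0, "ty": 0, "tz": 0, "ax": 0, "ay": 0, "az": 0}

```text
time_s: 7.15
tcp_pos: [0.4012, 0.3169, 0.1392]
ee_rot: [[-0.0, 0.095, -0.995], [0.0, -0.995, -0.095], [-1.0, -0.0, 0.0]]
wrist_force: [0.0, -0.1, -0.1]
gripper_width: 0.755
```

>>> play_rows:
  commands:
    - {"fingers": -1, "tx": 0.05, "ty": 0, "tz": 0, "ax": 0, "ay": 0, "az": 0}
    - {"fingers": -1, "tx": 0.1, "ty": 0, "tz": 0, "ax": 0, "ay": 0, "az": 0}
    - {"fingers": -1, "tx": 0.15, "ty": 0, "tz": 0, "ax": 0, "ay": 0, "az": 0}
    - {"fingers": -1, "tx": 0.16, "ty": 0, "tz": 0, "ax": 0, "ay": 0, "az": 0}
    - {"fingers": -1, "tx": 0.16, "ty": 0, "tz": 0, "ax": 0, "ay": 0, "az": 0}

```text
time_s: 7.57
tcp_pos: [0.4001, 0.3152, 0.017]
ee_rot: [[-0.004, 0.095, -0.995], [-0.005, -0.995, -0.095], [-1.0, 0.005, 0.004]]
wrist_force: [0.8, 1.7, 1.4]
gripper_width: 0.99
```

Run:
```python
from h import *
s=r.sense(); print(s['tcp_pos'],s['gripper_width'])
p=shot('wrist'); q=shot('scene'); 
print('tcp in wrist',proj(p,s['tcp_pos']),'scene',proj(q,s['tcp_pos']))
sc=cv2.resize(q['image'][120:220,100:233],(400,300),interpolation=cv2.INTER_CUBIC)
u=(proj(q,s['tcp_pos'])[0]-[100,120])*3; cv2.circle(sc,tuple(np.int32(u)),4,(255,0,0),1)
cv2.imwrite('pics/w5.png',np.hstack([cv2.resize(p['image'],(400,300)),sc])[:,:,::-1])
```

```text
[0.4001198  0.31524974 0.01700526] 0.9901327056240294
tcp in wrist [[255.388551   223.95012229]] scene [[153.6475139  174.38154128]]
```

View pics/w5.png

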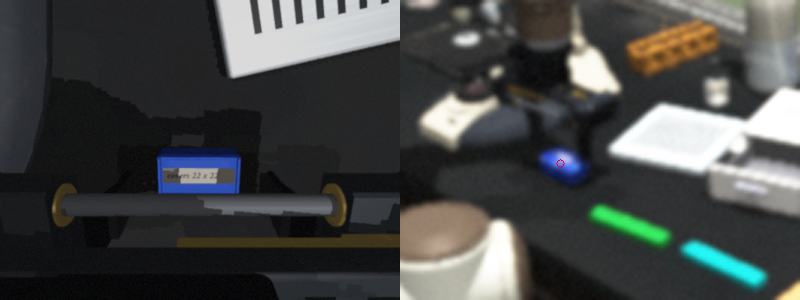

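The gripper straddles the box as meant, with the TCP mark on it in the scene view. I'll close in place and watch the opening.

>>> play_rows:
  commands:
    - {"fingers": 1, "tx": -0.004, "ty": 0, "tz": 0, "ax": 0, "ay": 0, "az": 0}
    - {"fingers": 1, "tx": -0.004, "ty": 0, "tz": 0, "ax": 0, "ay": 0, "az": 0}
    - {"fingers": 1, "tx": -0.004, "ty": 0, "tz": 0, "ax": 0, "ay": 0, "az": 0}
    - {"fingers": 1, "tx": -0.004, "ty": 0, "tz": 0, "ax": 0, "ay": 0, "az": 0}
    - {"fingers": 1, "tx": -0.004, "ty": 0, "tz": 0, "ax": 0, "ay": 0, "az": 0}

```text
time_s: 8.08
tcp_pos: [0.4014, 0.3172, 0.0229]
ee_rot: [[0.001, 0.095, -0.995], [0.001, -0.995, -0.095], [-1.0, -0.001, -0.001]]
wrist_force: [0.7, 0.7, 0.4]
gripper_width: 0.703
```

>>> play_rows:
  commands:
    - {"fingers": 1, "tx": 0, "ty": 0, "tz": 0, "ax": 0, "ay": 0, "az": 0}
    - {"fingers": 1, "tx": 0, "ty": 0, "tz": 0, "ax": 0, "ay": 0, "az": 0}
    - {"fingers": 1, "tx": 0, "ty": 0, "tz": 0, "ax": 0, "ay": 0, "az": 0}
    - {"fingers": 1, "tx": 0, "ty": 0, "tz": 0, "ax": 0, "ay": 0, "az": 0}
    - {"fingers": 1, "tx": 0, "ty": 0, "tz": 0, "ax": 0, "ay": 0, "az": 0}

```text
time_s: 8.5
tcp_pos: [0.4012, 0.3169, 0.0221]
ee_rot: [[-0.0, 0.096, -0.995], [-0.0, -0.995, -0.096], [-1.0, 0.0, 0.0]]
wrist_force: [0.6, 0.8, 0.3]
gripper_width: 0.327
```

Run:
```python
from h import *
s=r.sense(); print(s['tcp_pos'],s['gripper_width'])
p=shot('wrist'); q=shot('scene'); 
sc=cv2.resize(q['image'][120:220,100:233],(400,300),interpolation=cv2.INTER_CUBIC)
cv2.imwrite('pics/w6.png',np.hstack([cv2.resize(p['image'],(400,300)),sc])[:,:,::-1])
```

```text
[0.40118283 0.31690031 0.02205024] 0.3274146408209943
```

View pics/w6.png

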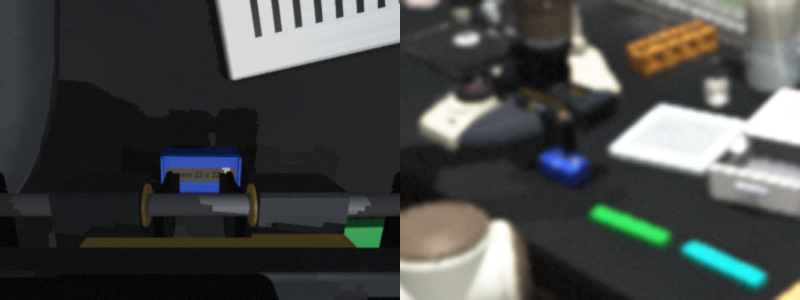

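In this view the fingers (tips near row 165 left, (572,150) right) have closed above the lid, not beside it. So the tips reach less far than I assumed. I'll open and feel for the table gently.

>>> play_rows:
  commands:
    - {"fingers": -1, "tx": -0.03, "ty": 0, "tz": 0, "ax": 0, "ay": 0, "az": 0}
    - {"fingers": -1, "tx": -0.03, "ty": 0, "tz": 0, "ax": 0, "ay": 0, "az": 0}
    - {"fingers": -1, "tx": -0.03, "ty": 0, "tz": 0, "ax": 0, "ay": 0, "az": 0}
    - {"fingers": -1, "tx": -0.03, "ty": 0, "tz": 0, "ax": 0, "ay": 0, "az": 0}
    - {"fingers": -1, "tx": -0.03, "ty": 0, "tz": 0, "ax": 0, "ay": 0, "az": 0}

```text
time_s: 9.02
tcp_pos: [0.4008, 0.3165, 0.044]
ee_rot: [[-0.001, 0.095, -0.995], [-0.001, -0.995, -0.095], [-1.0, 0.001, 0.001]]
wrist_force: [1.2, -0.7, 0.2]
gripper_width: 0.525
```

>>> play_rows:
  commands:
    - {"fingers": -1, "tx": 0, "ty": 0, "tz": 0, "ax": 0, "ay": 0, "az": 0}
    - {"fingers": -1, "tx": 0, "ty": 0, "tz": 0, "ax": 0, "ay": 0, "az": 0}
    - {"fingers": -1, "tx": 0, "ty": 0, "tz": 0, "ax": 0, "ay": 0, "az": 0}
    - {"fingers": -1, "tx": 0, "ty": 0, "tz": 0, "ax": 0, "ay": 0, "az": 0}
    - {"fingers": -1, "tx": 0, "ty": 0, "tz": 0, "ax": 0, "ay": 0, "az": 0}

```text
time_s: 9.43
tcp_pos: [0.4012, 0.3169, 0.0445]
ee_rot: [[-0.0, 0.095, -0.995], [-0.0, -0.995, -0.095], [-1.0, 0.0, 0.0]]
wrist_force: [0.7, -0.2, 0.5]
gripper_width: 0.908
```

>>> play_rows:
  commands:
    - {"fingers": -1, "tx": 0.01, "ty": 0, "tz": 0, "ax": 0, "ay": 0, "az": 0}
    - {"fingers": -1, "tx": 0.02, "ty": 0, "tz": 0, "ax": 0, "ay": 0, "az": 0}
    - {"fingers": -1, "tx": 0.03, "ty": 0, "tz": 0, "ax": 0, "ay": 0, "az": 0}
    - {"fingers": -1, "tx": 0.033, "ty": 0, "tz": 0, "ax": 0, "ay": 0, "az": 0}
    - {"fingers": -1, "tx": 0.033, "ty": 0, "tz": 0, "ax": 0, "ay": 0, "az": 0}

```text
time_s: 9.85
tcp_pos: [0.4007, 0.3161, 0.0186]
ee_rot: [[-0.002, 0.095, -0.995], [-0.002, -0.995, -0.095], [-1.0, 0.002, 0.002]]
wrist_force: [-0.2, 0.4, 0.2]
gripper_width: 0.998
```

>>> play_rows:
  commands:
    - {"fingers": -1, "tx": 0.001, "ty": 0, "tz": 0, "ax": 0, "ay": 0, "az": 0}
    - {"fingers": -1, "tx": 0.002, "ty": 0, "tz": 0, "ax": 0, "ay": 0, "az": 0}
    - {"fingers": -1, "tx": 0.003, "ty": 0, "tz": 0, "ax": 0, "ay": 0, "az": 0}
    - {"fingers": -1, "tx": 0.003, "ty": 0, "tz": 0, "ax": 0, "ay": 0, "az": 0}
    - {"fingers": -1, "tx": 0.003, "ty": 0, "tz": 0, "ax": 0, "ay": 0, "az": 0}

```text
time_s: 10.27
tcp_pos: [0.4013, 0.317, 0.0178]
ee_rot: [[0.0, 0.095, -0.995], [0.0, -0.995, -0.095], [-1.0, -0.0, -0.0]]
wrist_force: [1.0, 0.7, 0.5]
gripper_width: 1.001
```

>>> play_rows:
  commands:
    - {"fingers": -1, "tx": 0.001, "ty": 0, "tz": 0, "ax": 0, "ay": 0, "az": 0}
    - {"fingers": -1, "tx": 0.002, "ty": 0, "tz": 0, "ax": 0, "ay": 0, "az": 0}
    - {"fingers": -1, "tx": 0.003, "ty": 0, "tz": 0, "ax": 0, "ay": 0, "az": 0}
    - {"fingers": -1, "tx": 0.004, "ty": 0, "tz": 0, "ax": 0, "ay": 0, "az": 0}
    - {"fingers": -1, "tx": 0.004, "ty": 0, "tz": 0, "ax": 0, "ay": 0, "az": 0}

```text
time_s: 10.68
tcp_pos: [0.4011, 0.3168, 0.0145]
ee_rot: [[-0.0, 0.095, -0.995], [-0.0, -0.995, -0.095], [-1.0, 0.0, 0.0]]
wrist_force: [0.2, -0.3, -0.1]
gripper_width: 1.003
```

>>> play_rows:
  commands:
    - {"fingers": -1, "tx": 0.001, "ty": 0, "tz": 0, "ax": 0, "ay": 0, "az": 0}
    - {"fingers": -1, "tx": 0.002, "ty": 0, "tz": 0, "ax": 0, "ay": 0, "az": 0}
    - {"fingers": -1, "tx": 0.003, "ty": 0, "tz": 0, "ax": 0, "ay": 0, "az": 0}
    - {"fingers": -1, "tx": 0.004, "ty": 0, "tz": 0, "ax": 0, "ay": 0, "az": 0}
    - {"fingers": -1, "tx": 0.004, "ty": 0, "tz": 0, "ax": 0, "ay": 0, "az": 0}

```text
time_s: 11.1
tcp_pos: [0.4011, 0.3168, 0.0115]
ee_rot: [[-0.0, 0.095, -0.995], [-0.0, -0.995, -0.095], [-1.0, 0.0, 0.0]]
wrist_force: [0.2, 0.1, -0.6]
gripper_width: 1.005
```

Run:
```python
from h import *
s=r.sense(); print(s['tcp_pos'],s['gripper_width'],s['wrist_force'])
p=shot('wrist'); q=shot('top'); 
u=np.int32(proj(q,s['tcp_pos'])[0]); print(u)
a=q['image'][u[1]-35:u[1]+40,u[0]-50:u[0]+50]
cv2.imwrite('pics/w7.png',np.hstack([cv2.resize(p['image'],(400,300)),cv2.resize(a,(400,300),interpolation=cv2.INTER_CUBIC)])[:,:,::-1])
```

```text
[0.40114079 0.31683153 0.01146291] 1.005368175768074 [ 0.17609616  0.14043747 -0.55452224]
[123 230]
```

View pics/w7.png

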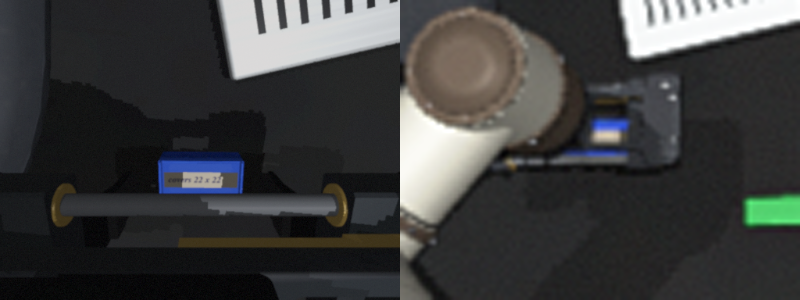

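>>> play_rows:
  commands:
    - {"fingers": -1, "tx": 0.001, "ty": 0, "tz": 0, "ax": 0, "ay": 0, "az": 0}
    - {"fingers": -1, "tx": 0.002, "ty": 0, "tz": 0, "ax": 0, "ay": 0, "az": 0}
    - {"fingers": -1, "tx": 0.003, "ty": 0, "tz": 0, "ax": 0, "ay": 0, "az": 0}
    - {"fingers": -1, "tx": 0.004, "ty": 0, "tz": 0, "ax": 0, "ay": 0, "az": 0}
    - {"fingers": -1, "tx": 0.004, "ty": 0, "tz": 0, "ax": 0, "ay": 0, "az": 0}

```text
time_s: 11.62
tcp_pos: [0.4011, 0.3168, 0.0085]
ee_rot: [[-0.0, 0.095, -0.995], [-0.0, -0.995, -0.095], [-1.0, 0.0, 0.0]]
wrist_force: [-0.2, 1.0, 0.4]
gripper_width: 1.0
```

>>> play_rows:
  commands:
    - {"fingers": -1, "tx": 0.001, "ty": 0, "tz": 0, "ax": 0, "ay": 0, "az": 0}
    - {"fingers": -1, "tx": 0.002, "ty": 0, "tz": 0, "ax": 0, "ay": 0, "az": 0}
    - {"fingers": -1, "tx": 0.003, "ty": 0, "tz": 0, "ax": 0, "ay": 0, "az": 0}
    - {"fingers": -1, "tx": 0.004, "ty": 0, "tz": 0, "ax": 0, "ay": 0, "az": 0}
    - {"fingers": -1, "tx": 0.004, "ty": 0, "tz": 0, "ax": 0, "ay": 0, "az": 0}

```text
time_s: 12.03
tcp_pos: [0.4011, 0.3169, 0.0055]
ee_rot: [[-0.0, 0.095, -0.995], [-0.0, -0.995, -0.095], [-1.0, 0.0, 0.0]]
wrist_force: [0.4, 0.2, -0.1]
gripper_width: 1.0
```

>>> play_rows:
  commands:
    - {"fingers": -1, "tx": 0.001, "ty": 0, "tz": 0, "ax": 0, "ay": 0, "az": 0}
    - {"fingers": -1, "tx": 0.002, "ty": 0, "tz": 0, "ax": 0, "ay": 0, "az": 0}
    - {"fingers": -1, "tx": 0.003, "ty": 0, "tz": 0, "ax": 0, "ay": 0, "az": 0}
    - {"fingers": -1, "tx": 0.004, "ty": 0, "tz": 0, "ax": 0, "ay": 0, "az": 0}
    - {"fingers": -1, "tx": 0.004, "ty": 0, "tz": 0, "ax": 0, "ay": 0, "az": 0}

```text
time_s: 12.45
tcp_pos: [0.4011, 0.3168, 0.0025]
ee_rot: [[-0.0, 0.095, -0.995], [-0.0, -0.995, -0.095], [-1.0, 0.0, 0.0]]
wrist_force: [0.2, -0.2, 0.5]
gripper_width: 1.002
```

>>> play_rows:
  commands:
    - {"fingers": -1, "tx": 0.002, "ty": 0, "tz": 0, "ax": 0, "ay": 0, "az": 0}
    - {"fingers": -1, "tx": 0.003, "ty": 0, "tz": 0, "ax": 0, "ay": 0, "az": 0}
    - {"fingers": -1, "tx": 0.004, "ty": 0, "tz": 0, "ax": 0, "ay": 0, "az": 0}
    - {"fingers": -1, "tx": 0.004, "ty": 0, "tz": 0, "ax": 0, "ay": 0, "az": 0}
    - {"fingers": -1, "tx": 0.004, "ty": 0, "tz": 0, "ax": 0, "ay": 0, "az": 0}

```text
time_s: 12.87
tcp_pos: [0.4012, 0.3169, -0.0004]
ee_rot: [[-0.0, 0.095, -0.995], [-0.0, -0.995, -0.095], [-1.0, 0.0, 0.0]]
wrist_force: [-0.1, 0.1, 0.8]
gripper_width: 1.0
```

>>> play_rows:
  commands:
    - {"fingers": -1, "tx": 0.002, "ty": 0, "tz": 0, "ax": 0, "ay": 0, "az": 0}
    - {"fingers": -1, "tx": 0.003, "ty": 0, "tz": 0, "ax": 0, "ay": 0, "az": 0}
    - {"fingers": -1, "tx": 0.004, "ty": 0, "tz": 0, "ax": 0, "ay": 0, "az": 0}
    - {"fingers": -1, "tx": 0.004, "ty": 0, "tz": 0, "ax": 0, "ay": 0, "az": 0}
    - {"fingers": -1, "tx": 0.004, "ty": 0, "tz": 0, "ax": 0, "ay": 0, "az": 0}

```text
time_s: 13.28
tcp_pos: [0.4012, 0.3169, -0.0034]
ee_rot: [[-0.0, 0.096, -0.995], [-0.0, -0.995, -0.096], [-1.0, 0.0, 0.0]]
wrist_force: [-0.2, -0.0, -0.5]
gripper_width: 1.003
```

>>> play_rows:
  commands:
    - {"fingers": -1, "tx": 0.002, "ty": 0, "tz": 0, "ax": 0, "ay": 0, "az": 0}
    - {"fingers": -1, "tx": 0.003, "ty": 0, "tz": 0, "ax": 0, "ay": 0, "az": 0}
    - {"fingers": -1, "tx": 0.004, "ty": 0, "tz": 0, "ax": 0, "ay": 0, "az": 0}
    - {"fingers": -1, "tx": 0.004, "ty": 0, "tz": 0, "ax": 0, "ay": 0, "az": 0}
    - {"fingers": -1, "tx": 0.004, "ty": 0, "tz": 0, "ax": 0, "ay": 0, "az": 0}

```text
time_s: 13.7
tcp_pos: [0.4012, 0.3169, -0.0064]
ee_rot: [[-0.0, 0.095, -0.995], [-0.0, -0.995, -0.095], [-1.0, 0.0, 0.0]]
wrist_force: [-0.3, -0.5, -0.3]
gripper_width: 1.004
```

Run:
```python
from h import *
s=r.sense(); print(s['tcp_pos'],s['gripper_width'],s['wrist_force'],s['joints'])
```

```text
[ 0.40118478  0.3168997  -0.0064306 ] 1.0043802950189398 [-0.27553335 -0.48374497 -0.25907853] [ 5.65197776e+01  2.61152044e+01 -2.96936065e+01  4.00068023e-04
 -3.42014976e+01  3.89571443e+01]
```

>>> play_rows:
  commands:
    - {"fingers": 1, "tx": 0, "ty": 0, "tz": 0, "ax": 0, "ay": 0, "az": 0}
    - {"fingers": 1, "tx": 0, "ty": 0, "tz": 0, "ax": 0, "ay": 0, "az": 0}
    - {"fingers": 1, "tx": 0, "ty": 0, "tz": 0, "ax": 0, "ay": 0, "az": 0}
    - {"fingers": 1, "tx": 0, "ty": 0, "tz": 0, "ax": 0, "ay": 0, "az": 0}
    - {"fingers": 1, "tx": 0, "ty": 0, "tz": 0, "ax": 0, "ay": 0, "az": 0}

```text
time_s: 14.12
tcp_pos: [0.4012, 0.3169, -0.0063]
ee_rot: [[-0.0, 0.095, -0.995], [-0.0, -0.995, -0.095], [-1.0, 0.0, 0.0]]
wrist_force: [0.2, 0.0, 0.8]
gripper_width: 0.715
```

>>> play_rows:
  commands:
    - {"fingers": 1, "tx": 0, "ty": 0, "tz": 0, "ax": 0, "ay": 0, "az": 0}
    - {"fingers": 1, "tx": 0, "ty": 0, "tz": 0, "ax": 0, "ay": 0, "az": 0}
    - {"fingers": 1, "tx": 0, "ty": 0, "tz": 0, "ax": 0, "ay": 0, "az": 0}

```text
time_s: 14.37
tcp_pos: [0.4012, 0.3169, -0.0063]
ee_rot: [[-0.0, 0.095, -0.995], [-0.0, -0.995, -0.095], [-1.0, 0.0, 0.0]]
wrist_force: [-0.4, -0.3, -0.1]
gripper_width: 0.714
```

Run:
```python
from h import *
s=r.sense(); print(s['tcp_pos'],s['gripper_width'],s['wrist_force'])
p=shot('wrist'); q=shot('scene'); 
print(proj(p,s['tcp_pos']+np.array([[0,0,0],[0,0,-.019],[0,0,.02]]))*400/512)
sc=cv2.resize(q['image'][120:220,100:233],(400,300),interpolation=cv2.INTER_CUBIC)
cv2.imwrite('pics/w8.png',np.hstack([cv2.resize(p['image'],(400,300)),sc])[:,:,::-1])
```

```text
[ 0.40121104  0.31689979 -0.00633177] 0.7144826444973247 [-0.41016258 -0.32803082 -0.08902599]
[[199.5319027  174.96696191]
 [199.49227969 167.17155134]
 [199.58259042 184.93923563]]
```

View pics/w8.png

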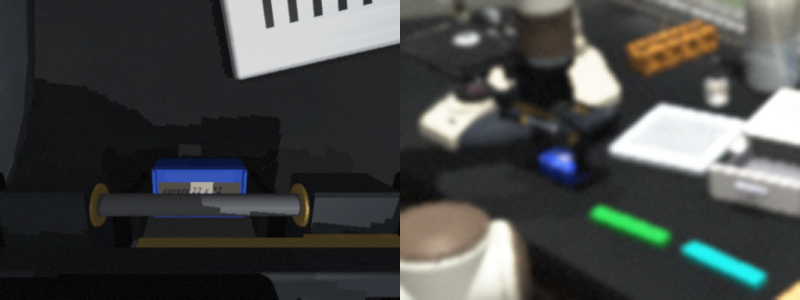

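The box is gripped: the opening reads 0.714, which is 62 mm. The camera height agrees with the picture (box edge depth 158 mm both ways). So the real fingertips sit about 25 mm or more higher on the tool than stated, and I'll work relative to what I measure. Lifting and carrying the box to the drawer.

>>> play_rows:
  commands:
    - {"fingers": 1, "tx": -0.04, "ty": 0, "tz": 0, "ax": 0, "ay": 0, "az": 0}
    - {"fingers": 1, "tx": -0.08, "ty": 0, "tz": 0, "ax": 0, "ay": 0, "az": 0}
    - {"fingers": 1, "tx": -0.12, "ty": 0, "tz": 0, "ax": 0, "ay": 0, "az": 0}
    - {"fingers": 1, "tx": -0.16, "ty": 0, "tz": 0, "ax": 0, "ay": 0, "az": 0}
    - {"fingers": 1, "tx": -0.16, "ty": 0, "tz": 0, "ax": 0, "ay": 0, "az": 0}

```text
time_s: 14.88
tcp_pos: [0.4041, 0.3202, 0.1198]
ee_rot: [[0.009, 0.097, -0.995], [0.01, -0.995, -0.097], [-1.0, -0.009, -0.009]]
wrist_force: [0.5, 1.0, -0.4]
gripper_width: 0.714
```

Run:
```python
from h import *
plan(*S(-.064,-.19),.115,107.45); print(r.sense()['gripper_width'])
```

```text
t [ 0.0049  0.3836 -0.1874] a [-0.066  -0.0033  0.0025] mm 320 deg 11.9 J1,6 [57. 39.]
0.7143859432338477
```

>>> play_rows:
  commands:
    - {"fingers": 1, "tx": 0, "ty": 0.19, "tz": -0.095, "ax": -0.066, "ay": 0, "az": 0}
    - {"fingers": 1, "tx": 0, "ty": 0.19, "tz": -0.095, "ax": -0.066, "ay": 0, "az": 0}
    - {"fingers": 1, "tx": 0, "ty": 0.19, "tz": -0.095, "ax": -0.066, "ay": 0, "az": 0}
    - {"fingers": 1, "tx": 0, "ty": 0.19, "tz": -0.095, "ax": -0.066, "ay": 0, "az": 0}
    - {"fingers": 1, "tx": 0, "ty": 0.19, "tz": -0.095, "ax": -0.066, "ay": 0, "az": 0}

```text
time_s: 15.3
tcp_pos: [0.4874, 0.1772, 0.113]
ee_rot: [[-0.001, 0.292, -0.956], [-0.001, -0.956, -0.292], [-1.0, 0.001, 0.001]]
wrist_force: [0.1, 0.9, -0.0]
gripper_width: 0.713
```

>>> play_rows:
  commands:
    - {"fingers": 1, "tx": 0, "ty": 0.1, "tz": -0.07, "ax": 0, "ay": 0, "az": 0}
    - {"fingers": 1, "tx": 0, "ty": 0.16, "tz": -0.12, "ax": 0, "ay": 0, "az": 0}
    - {"fingers": 1, "tx": 0, "ty": 0.16, "tz": -0.12, "ax": 0, "ay": 0, "az": 0}
    - {"fingers": 1, "tx": 0, "ty": 0.16, "tz": -0.12, "ax": 0, "ay": 0, "az": 0}
    - {"fingers": 1, "tx": 0, "ty": 0.16, "tz": -0.12, "ax": 0, "ay": 0, "az": 0}

```text
time_s: 15.72
tcp_pos: [0.6107, 0.0916, 0.1123]
ee_rot: [[0.001, 0.294, -0.956], [-0.001, -0.956, -0.294], [-1.0, 0.001, -0.0]]
wrist_force: [-0.1, -0.3, -0.6]
gripper_width: 0.716
```

>>> play_rows:
  commands:
    - {"fingers": 1, "tx": 0, "ty": 0, "tz": 0, "ax": 0, "ay": 0, "az": 0}
    - {"fingers": 1, "tx": 0, "ty": 0, "tz": 0, "ax": 0, "ay": 0, "az": 0}
    - {"fingers": 1, "tx": 0, "ty": 0, "tz": 0, "ax": 0, "ay": 0, "az": 0}

```text
time_s: 15.97
tcp_pos: [0.6064, 0.0949, 0.1134]
ee_rot: [[-0.001, 0.299, -0.954], [-0.0, -0.954, -0.299], [-1.0, -0.0, 0.001]]
wrist_force: [-0.5, -0.1, -0.6]
gripper_width: 0.711
```

Run:
```python
from h import *
p=shot('wrist'); s=r.sense(); plan(*S(-.064,-.19),.009,107.45); print(s['gripper_width'],s['tcp_pos'],proj(p,s['tcp_pos']))
o=cv2.resize(p['image'][:,:,::-1],(800,600),interpolation=cv2.INTER_CUBIC)
cs=lambda L,z:np.int32(proj(p,[np.r_[S(*a),z] for a in L])*800/512)
cv2.polylines(o,[cs([(-.015,-.117),(-.015,-.263)],.062)],False,(0,0,255),1)
cv2.polylines(o,[cs([(-.122,-.118),(-.122,-.262)],.058)],False,(0,255,0),1)
cv2.polylines(o,[cs([(-.110,-.131),(-.110,-.249),(-.015,-.249),(-.015,-.131)],.042)],True,(255,0,255),1)
cv2.imwrite('pics/w9.png',o)
```

```text
t [0.1396 0.0467 0.0629] a [-0.      0.0001  0.    ] mm 120 deg 0.0 J1,6 [24. 83.]
0.7108188628719265 [0.60645546 0.09507248 0.11366215] [[255.18389407 224.05720405]]
```

View pics/w9.png

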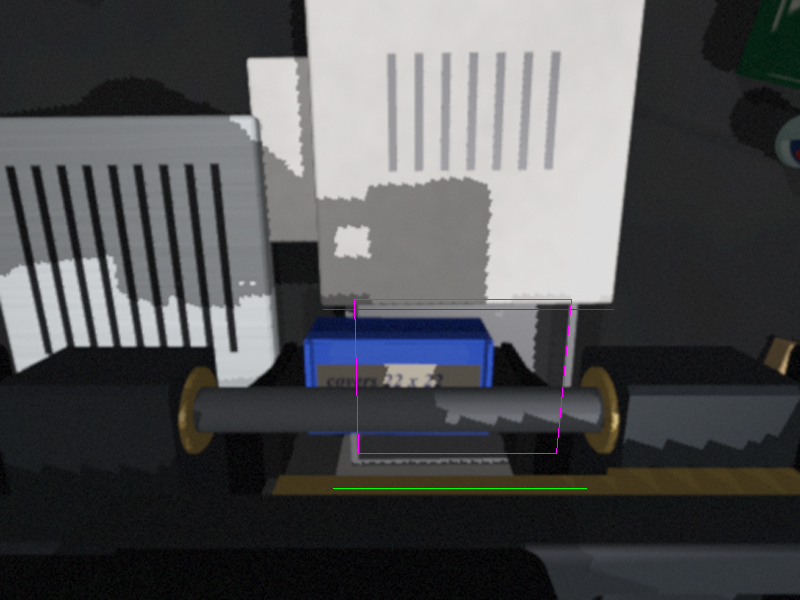

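The box is still held, at (400,375). The predicted drawer opening (magenta) matches the picture and the housing edge is within about 2 mm. Moving over it and lowering.

>>> play_rows:
  commands:
    - {"fingers": 1, "tx": 0, "ty": 0.047, "tz": 0.063, "ax": 0, "ay": 0, "az": 0}
    - {"fingers": 1, "tx": 0, "ty": 0.047, "tz": 0.063, "ax": 0, "ay": 0, "az": 0}
    - {"fingers": 1, "tx": 0, "ty": 0.047, "tz": 0.063, "ax": 0, "ay": 0, "az": 0}
    - {"fingers": 1, "tx": 0, "ty": 0.047, "tz": 0.063, "ax": 0, "ay": 0, "az": 0}
    - {"fingers": 1, "tx": 0, "ty": 0.047, "tz": 0.063, "ax": 0, "ay": 0, "az": 0}

```text
time_s: 16.43
tcp_pos: [0.5732, 0.0474, 0.1143]
ee_rot: [[0.002, 0.3, -0.954], [0.0, -0.954, -0.3], [-1.0, 0.0, -0.002]]
wrist_force: [0.4, -0.1, -0.3]
gripper_width: 0.711
```

>>> play_rows:
  commands:
    - {"fingers": 1, "tx": 0.03, "ty": 0, "tz": 0, "ax": 0, "ay": 0, "az": 0}
    - {"fingers": 1, "tx": 0.06, "ty": 0, "tz": 0, "ax": 0, "ay": 0, "az": 0}
    - {"fingers": 1, "tx": 0.08, "ty": 0, "tz": 0, "ax": 0, "ay": 0, "az": 0}
    - {"fingers": 1, "tx": 0.09, "ty": 0, "tz": 0, "ax": 0, "ay": 0, "az": 0}
    - {"fingers": 1, "tx": 0.09, "ty": 0, "tz": 0, "ax": 0, "ay": 0, "az": 0}

```text
time_s: 16.85
tcp_pos: [0.572, 0.047, 0.0442]
ee_rot: [[-0.003, 0.299, -0.954], [-0.001, -0.954, -0.299], [-1.0, 0.0, 0.004]]
wrist_force: [0.1, -0.7, -0.5]
gripper_width: 0.713
```

>>> play_rows:
  commands:
    - {"fingers": 1, "tx": 0.015, "ty": 0, "tz": 0, "ax": 0, "ay": 0, "az": 0}
    - {"fingers": 1, "tx": 0.03, "ty": 0, "tz": 0, "ax": 0, "ay": 0, "az": 0}
    - {"fingers": 1, "tx": 0.04, "ty": 0, "tz": 0, "ax": 0, "ay": 0, "az": 0}
    - {"fingers": 1, "tx": 0.047, "ty": 0, "tz": 0, "ax": 0, "ay": 0, "az": 0}
    - {"fingers": 1, "tx": 0.047, "ty": 0, "tz": 0, "ax": 0, "ay": 0, "az": 0}

```text
time_s: 17.27
tcp_pos: [0.5722, 0.0463, 0.0098]
ee_rot: [[-0.002, 0.298, -0.954], [-0.001, -0.954, -0.298], [-1.0, 0.0, 0.002]]
wrist_force: [-0.7, -0.2, -0.2]
gripper_width: 0.713
```

Run:
```python
from h import *
s=r.sense(); plan(*S(-.064,-.19),.007,107.45); print(s['gripper_width'],s['tcp_pos'],s['wrist_force'])
```

```text
t [ 0.0038 -0.0017 -0.0001] a [-0.0005  0.0007 -0.    ] mm 3 deg 0.1 J1,6 [21. 87.]
0.7133906408299541 [0.57220789 0.04634471 0.00983656] [-0.74908211 -0.16416202 -0.15911267]
```

>>> play_rows:
  commands:
    - {"fingers": 1, "tx": 0.002, "ty": 0, "tz": 0, "ax": 0, "ay": 0, "az": 0}
    - {"fingers": 1, "tx": 0.004, "ty": 0, "tz": 0, "ax": 0, "ay": 0, "az": 0}
    - {"fingers": 1, "tx": 0.004, "ty": 0, "tz": 0, "ax": 0, "ay": 0, "az": 0}
    - {"fingers": -0.6, "tx": 0.004, "ty": 0, "tz": 0, "ax": 0, "ay": 0, "az": 0}
    - {"fingers": -0.6, "tx": 0.004, "ty": 0, "tz": 0, "ax": 0, "ay": 0, "az": 0}

```text
time_s: 17.68
tcp_pos: [0.5732, 0.0465, 0.0083]
ee_rot: [[0.001, 0.298, -0.954], [0.0, -0.954, -0.298], [-1.0, 0.0, -0.001]]
wrist_force: [-0.1, -1.3, -0.5]
gripper_width: 0.773
```

>>> play_rows:
  commands:
    - {"fingers": -0.6, "tx": 0, "ty": 0, "tz": 0, "ax": 0, "ay": 0, "az": 0}
    - {"fingers": -0.6, "tx": 0, "ty": 0, "tz": 0, "ax": 0, "ay": 0, "az": 0}
    - {"fingers": -0.6, "tx": 0, "ty": 0, "tz": 0, "ax": 0, "ay": 0, "az": 0}
    - {"fingers": -0.6, "tx": -0.02, "ty": 0, "tz": 0, "ax": 0, "ay": 0, "az": 0}
    - {"fingers": -0.6, "tx": -0.04, "ty": 0, "tz": 0, "ax": 0, "ay": 0, "az": 0}

```text
time_s: 18.1
tcp_pos: [0.572, 0.0462, 0.0374]
ee_rot: [[-0.003, 0.298, -0.954], [-0.001, -0.954, -0.298], [-1.0, 0.0, 0.003]]
wrist_force: [0.4, 1.1, 0.4]
gripper_width: 0.8
```

>>> play_rows:
  commands:
    - {"fingers": 1, "tx": -0.05, "ty": 0, "tz": 0, "ax": 0, "ay": 0, "az": 0}
    - {"fingers": 1, "tx": -0.1, "ty": 0, "tz": 0, "ax": 0, "ay": 0, "az": 0}
    - {"fingers": 1, "tx": -0.1, "ty": 0, "tz": 0.06, "ax": 0, "ay": 0, "az": 0}
    - {"fingers": 1, "tx": -0.1, "ty": 0, "tz": 0.12, "ax": 0, "ay": 0, "az": 0}
    - {"fingers": 1, "tx": -0.1, "ty": 0, "tz": 0.18, "ax": 0, "ay": 0, "az": 0}

```text
time_s: 18.52
tcp_pos: [0.4525, 0.009, 0.1133]
ee_rot: [[0.001, 0.298, -0.955], [0.001, -0.955, -0.298], [-1.0, -0.0, -0.001]]
wrist_force: [-1.0, -0.3, 0.8]
gripper_width: 0.503
```

Run:
```python
from h import *
s=r.sense(); print(s['gripper_width'],s['tcp_pos'],s['wrist_force'])
plan(*S(-.165,-.19),.02,107.45)
p=shot('wrist'); q=shot('top')
o=cv2.resize(p['image'],(400,300))
u=np.int32(proj(q,np.r_[S(-.05,-.15),.03])[0]); a=q['image'][u[1]-45:u[1]+45,u[0]-60:u[0]+60]
cv2.imwrite('pics/w10.png',np.hstack([o,cv2.resize(a,(400,300),interpolation=cv2.INTER_CUBIC)])[:,:,::-1])
```

```text
0.5030005658728796 [0.45250513 0.00895669 0.11330078] [-1.04964795 -0.2720444   0.7517592 ]
t [ 0.1244 -0.0014 -0.0325] a [-0.0006 -0.0005  0.0001] mm 96 deg 0.1 J1,6 [22. 86.]
```

View pics/w10.png

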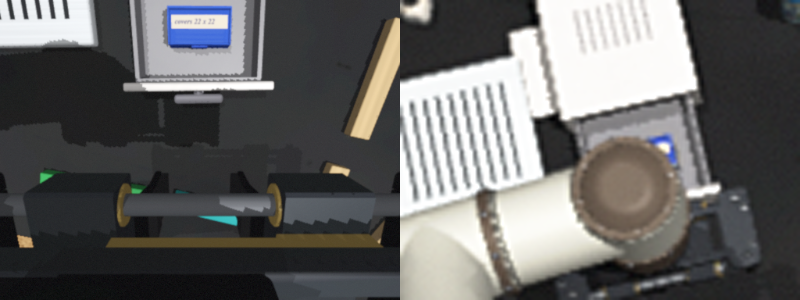

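The box lies flat in the drawer at (200,28) in the left picture. The panel and pull are at (200,90). Lowering in front of the pull and pushing.

>>> play_rows:
  commands:
    - {"fingers": 1, "tx": 0.04, "ty": 0, "tz": 0, "ax": 0, "ay": 0, "az": 0}
    - {"fingers": 1, "tx": 0.08, "ty": 0, "tz": 0, "ax": 0, "ay": 0, "az": 0}
    - {"fingers": 1, "tx": 0.12, "ty": 0, "tz": 0, "ax": 0, "ay": 0, "az": 0}
    - {"fingers": 1, "tx": 0.15, "ty": 0, "tz": 0, "ax": 0, "ay": 0, "az": 0}
    - {"fingers": 1, "tx": 0.15, "ty": 0, "tz": 0, "ax": 0, "ay": 0, "az": 0}

```text
time_s: 19.03
tcp_pos: [0.4504, 0.0081, -0.0032]
ee_rot: [[-0.009, 0.297, -0.955], [-0.003, -0.955, -0.297], [-1.0, 0.0, 0.009]]
wrist_force: [-0.5, 0.1, 0.3]
gripper_width: 0.051
```

>>> play_rows:
  commands:
    - {"fingers": 1, "tx": 0, "ty": 0, "tz": -0.015, "ax": 0, "ay": 0, "az": 0}
    - {"fingers": 1, "tx": 0, "ty": 0, "tz": -0.03, "ax": 0, "ay": 0, "az": 0}
    - {"fingers": 1, "tx": 0, "ty": 0, "tz": -0.045, "ax": 0, "ay": 0, "az": 0}
    - {"fingers": 1, "tx": 0, "ty": 0, "tz": -0.06, "ax": 0, "ay": 0, "az": 0}
    - {"fingers": 1, "tx": 0, "ty": 0, "tz": -0.07, "ax": 0, "ay": 0, "az": 0}

```text
time_s: 19.45
tcp_pos: [0.5049, 0.0253, 0.0017]
ee_rot: [[0.001, 0.299, -0.954], [0.0, -0.954, -0.299], [-1.0, 0.0, -0.001]]
wrist_force: [-1.6, 0.9, 1.3]
gripper_width: 0.006
```

>>> play_rows:
  commands:
    - {"fingers": 1, "tx": 0, "ty": 0, "tz": -0.012, "ax": 0, "ay": 0, "az": 0}
    - {"fingers": 1, "tx": 0, "ty": 0, "tz": -0.024, "ax": 0, "ay": 0, "az": 0}
    - {"fingers": 1, "tx": 0, "ty": 0, "tz": -0.036, "ax": 0, "ay": 0, "az": 0}
    - {"fingers": 1, "tx": 0, "ty": 0, "tz": -0.048, "ax": 0, "ay": 0, "az": 0}
    - {"fingers": 1, "tx": 0, "ty": 0, "tz": -0.06, "ax": 0, "ay": 0, "az": 0}

```text
time_s: 19.87
tcp_pos: [0.5474, 0.0385, 0.0005]
ee_rot: [[-0.0, 0.298, -0.954], [-0.0, -0.954, -0.298], [-1.0, 0.0, 0.0]]
wrist_force: [-1.3, 0.8, 1.1]
gripper_width: 0.001
```

Run:
```python
from h import *
s=r.sense(); print(s['gripper_width'],s['tcp_pos'],s['wrist_force'])
t=np.radians(TH); d=s['tcp_pos'][:2]-PC; print('stand x',d@[np.cos(t),np.sin(t)])
```

```text
0.0006875481321414724 [5.47372789e-01 3.84988520e-02 5.39204418e-04] [-1.33084255  0.77757947  1.09133902]
stand x -0.09013358180044574
```

>>> play_rows:
  commands:
    - {"fingers": 1, "tx": 0, "ty": 0, "tz": -0.006, "ax": 0, "ay": 0, "az": 0}
    - {"fingers": 1, "tx": 0, "ty": 0, "tz": -0.012, "ax": 0, "ay": 0, "az": 0}
    - {"fingers": 1, "tx": 0, "ty": 0, "tz": -0.018, "ax": 0, "ay": 0, "az": 0}
    - {"fingers": 1, "tx": 0, "ty": 0, "tz": -0.024, "ax": 0, "ay": 0, "az": 0}
    - {"fingers": 1, "tx": 0, "ty": 0, "tz": -0.028, "ax": 0, "ay": 0, "az": 0}

```text
time_s: 20.28
tcp_pos: [0.5669, 0.0447, 0.0002]
ee_rot: [[-0.0, 0.298, -0.954], [0.0, -0.954, -0.298], [-1.0, -0.0, 0.0]]
wrist_force: [-1.1, 0.9, 0.4]
gripper_width: 0.006
```

>>> play_rows:
  commands:
    - {"fingers": 1, "tx": 0, "ty": 0, "tz": -0.003, "ax": 0, "ay": 0, "az": 0}
    - {"fingers": 1, "tx": 0, "ty": 0, "tz": -0.006, "ax": 0, "ay": 0, "az": 0}
    - {"fingers": 1, "tx": 0, "ty": 0, "tz": -0.009, "ax": 0, "ay": 0, "az": 0}
    - {"fingers": 1, "tx": 0, "ty": 0, "tz": -0.012, "ax": 0, "ay": 0, "az": 0}

```text
time_s: 20.62
tcp_pos: [0.5752, 0.0473, 0.0003]
ee_rot: [[-0.0, 0.298, -0.954], [-0.0, -0.954, -0.298], [-1.0, -0.0, 0.0]]
wrist_force: [-1.0, 0.7, -0.4]
gripper_width: 0.007
```

```bash
cat > st.py <<'E'
from h import *
s=r.sense(); t=np.radians(TH); d=s['tcp_pos'][:2]-PC; print('stand x',d@[np.cos(t),np.sin(t)],'y',d@[-np.sin(t),np.cos(t)],'z',s['tcp_pos'][2],'F',s['wrist_force'],'w',s['gripper_width'],s['time_s'])
E
python3 st.py
```

```text
stand x -0.060985006857625666 y -0.19124280434641847 z 0.000314959139110893 F [-1.02509349  0.73146666 -0.38537479] w 0.00704606813617374 20.6167
```

>>> play_rows:
  commands:
    - {"fingers": 1, "tx": 0, "ty": 0, "tz": -0.002, "ax": 0, "ay": 0, "az": 0}
    - {"fingers": 1, "tx": 0, "ty": 0, "tz": -0.004, "ax": 0, "ay": 0, "az": 0}
    - {"fingers": 1, "tx": 0, "ty": 0, "tz": -0.006, "ax": 0, "ay": 0, "az": 0}
    - {"fingers": 1, "tx": 0, "ty": 0, "tz": -0.008, "ax": 0, "ay": 0, "az": 0}

```text
time_s: 20.95
tcp_pos: [0.581, 0.049, 0.0004]
ee_rot: [[-0.0, 0.298, -0.954], [-0.0, -0.954, -0.298], [-1.0, -0.0, 0.0]]
wrist_force: [-2.0, 0.7, -0.1]
gripper_width: 0.003
```

>>> play_rows:
  commands:
    - {"fingers": 1, "tx": 0, "ty": 0, "tz": -0.002, "ax": 0, "ay": 0, "az": 0}
    - {"fingers": 1, "tx": 0, "ty": 0, "tz": -0.003, "ax": 0, "ay": 0, "az": 0}
    - {"fingers": 1, "tx": 0, "ty": 0, "tz": -0.004, "ax": 0, "ay": 0, "az": 0}

```text
time_s: 21.2
tcp_pos: [0.5839, 0.0499, 0.0004]
ee_rot: [[-0.0, 0.298, -0.954], [-0.0, -0.954, -0.298], [-1.0, 0.0, 0.0]]
wrist_force: [-0.2, 2.1, -0.7]
gripper_width: 0.006
```

```bash
python3 st.py
```

```text
stand x -0.051849549230860284 y -0.19135996953768797 z 0.0003776505482834258 F [-0.19648021  2.07947568 -0.70600897] w 0.006203779573043247 21.2
```

>>> play_rows:
  commands:
    - {"fingers": 1, "tx": 0, "ty": 0, "tz": -0.001, "ax": 0, "ay": 0, "az": 0}
    - {"fingers": 1, "tx": 0, "ty": 0, "tz": -0.002, "ax": 0, "ay": 0, "az": 0}
    - {"fingers": 1, "tx": 0, "ty": 0, "tz": -0.003, "ax": 0, "ay": 0, "az": 0}
    - {"fingers": 1, "tx": 0, "ty": 0, "tz": -0.004, "ax": 0, "ay": 0, "az": 0}

```text
time_s: 21.53
tcp_pos: [0.5867, 0.0508, 0.0004]
ee_rot: [[-0.0, 0.298, -0.954], [-0.0, -0.954, -0.298], [-1.0, -0.0, 0.0]]
wrist_force: [-1.3, 0.3, -0.5]
gripper_width: -0.003
```

>>> play_rows:
  commands:
    - {"fingers": 1, "tx": 0, "ty": 0, "tz": -0.001, "ax": 0, "ay": 0, "az": 0}
    - {"fingers": 1, "tx": 0, "ty": 0, "tz": -0.002, "ax": 0, "ay": 0, "az": 0}
    - {"fingers": 1, "tx": 0, "ty": 0, "tz": -0.003, "ax": 0, "ay": 0, "az": 0}
    - {"fingers": 1, "tx": 0, "ty": 0, "tz": -0.004, "ax": 0, "ay": 0, "az": 0}

```text
time_s: 21.87
tcp_pos: [0.5896, 0.0517, 0.0004]
ee_rot: [[-0.0, 0.298, -0.954], [-0.0, -0.954, -0.298], [-1.0, 0.0, 0.0]]
wrist_force: [-1.4, 0.3, -0.6]
gripper_width: 0.006
```

```bash
python3 st.py
```

```text
stand x -0.04584835255486288 y -0.1913260400212903 z 0.0003732480729169915 F [-1.40813573  0.3382707  -0.5839958 ] w 0.00578902431946973 21.8667
```

>>> play_rows:
  commands:
    - {"fingers": 1, "tx": 0, "ty": 0, "tz": -0.001, "ax": 0, "ay": 0, "az": 0}
    - {"fingers": 1, "tx": 0, "ty": 0, "tz": -0.002, "ax": 0, "ay": 0, "az": 0}
    - {"fingers": 1, "tx": 0, "ty": 0, "tz": -0.003, "ax": 0, "ay": 0, "az": 0}
    - {"fingers": 1, "tx": 0, "ty": 0, "tz": -0.004, "ax": 0, "ay": 0, "az": 0}

```text
time_s: 22.2
tcp_pos: [0.5925, 0.0526, 0.0004]
ee_rot: [[0.0, 0.298, -0.954], [0.0, -0.954, -0.298], [-1.0, -0.0, -0.0]]
wrist_force: [-1.1, 0.7, -0.3]
gripper_width: 0.006
```

>>> play_rows:
  commands:
    - {"fingers": 1, "tx": 0, "ty": 0, "tz": -0.001, "ax": 0, "ay": 0, "az": 0}
    - {"fingers": 1, "tx": 0, "ty": 0, "tz": -0.002, "ax": 0, "ay": 0, "az": 0}
    - {"fingers": 1, "tx": 0, "ty": 0, "tz": -0.003, "ax": 0, "ay": 0, "az": 0}
    - {"fingers": 1, "tx": 0, "ty": 0, "tz": -0.004, "ax": 0, "ay": 0, "az": 0}

```text
time_s: 22.53
tcp_pos: [0.5954, 0.0535, 0.0004]
ee_rot: [[0.0, 0.298, -0.954], [-0.0, -0.954, -0.298], [-1.0, 0.0, -0.0]]
wrist_force: [-1.6, 1.1, -0.5]
gripper_width: 0.003
```

```bash
python3 st.py
```

```text
stand x -0.03984162850795774 y -0.19135568596938474 z 0.00041125814646162523 F [-1.62230588  1.07568253 -0.47114372] w 0.0027414626819001592 22.5333
```

>>> play_rows:
  commands:
    - {"fingers": 1, "tx": 0, "ty": 0, "tz": -0.001, "ax": 0, "ay": 0, "az": 0}
    - {"fingers": 1, "tx": 0, "ty": 0, "tz": -0.002, "ax": 0, "ay": 0, "az": 0}
    - {"fingers": 1, "tx": 0, "ty": 0, "tz": -0.003, "ax": 0, "ay": 0, "az": 0}

```text
time_s: 22.78
tcp_pos: [0.5975, 0.0542, 0.0004]
ee_rot: [[0.0, 0.298, -0.954], [0.0, -0.954, -0.298], [-1.0, -0.0, -0.0]]
wrist_force: [-1.0, 0.3, -0.3]
gripper_width: 0.005
```

>>> play_rows:
  commands:
    - {"fingers": 1, "tx": 0, "ty": 0, "tz": -0.001, "ax": 0, "ay": 0, "az": 0}
    - {"fingers": 1, "tx": 0, "ty": 0, "tz": -0.002, "ax": 0, "ay": 0, "az": 0}
    - {"fingers": 1, "tx": 0, "ty": 0, "tz": -0.003, "ax": 0, "ay": 0, "az": 0}

```text
time_s: 23.03
tcp_pos: [0.599, 0.0546, 0.0004]
ee_rot: [[-0.002, 0.298, -0.954], [-0.0, -0.954, -0.298], [-1.0, -0.0, 0.002]]
wrist_force: [-4.5, 0.8, 2.9]
gripper_width: 0.005
```

```bash
python3 st.py
python3 - <<'E'
from h import *
p=shot('wrist'); np.savez('w2.npz',im=p['image'],Rcw=p['Rcw'],c=p['c'],f=[p['fx'],p['fy'],p['cx'],p['cy']])
for x in (-.027,-.015,0): print(x,proj(p,[np.r_[S(x,-.19),.058],np.r_[S(x,-.19),.062]]).round().tolist())
g=cv2.cvtColor(p['image'],cv2.COLOR_RGB2GRAY)
for c in (215,256,300): print(c,[(v,int(g[v,c])) for v in range(120,250,3)])
E
```

```text
stand x -0.03608780524364877 y -0.19136527291279273 z 0.0003785465781215233 F [-4.48699338  0.75971614  2.90645465] w 0.005412617115321163 23.0333
-0.027 [[253.0, 252.0], [253.0, 256.0]]
-0.015 [[253.0, 227.0], [252.0, 230.0]]
0 [[252.0, 193.0], [252.0, 196.0]]
215 [(120, 207), (123, 207), (126, 208), (129, 208), (132, 208), (135, 208), (138, 208), (141, 208), (144, 209), (147, 209), (150, 210), (153, 209), (156, 209), (159, 210), (162, 141), (165, 187), (168, 123), (171, 122), (174, 122), (177, 121), (180, 121), (183, 123), (186, 122), (189, 122), (192, 121), (195, 122), (198, 121), (201, 123), (204, 122), (207, 89), (210, 85), (213, 84), (216, 86), (219, 86), (222, 25), (225, 19), (228, 13), (231, 16), (234, 20), (237, 21), (240, 10), (243, 15), (246, 23), (249, 20)]
256 [(120, 212), (123, 213), (126, 212), (129, 212), (132, 212), (135, 213), (138, 214), (141, 214), (144, 213), (147, 214), (150, 214), (153, 211), (156, 211), (159, 212), (162, 210), (165, 211), (168, 210), (171, 210), (174, 179), (177, 123), (180, 124), (183, 124), (186, 125), (189, 124), (192, 125), (195, 123), (198, 124), (201, 124), (204, 121), (207, 123), (210, 97), (213, 85), (216, 85), (219, 85), (222, 81), (225, 71), (228, 68), (231, 67), (234, 36), (237, 13), (240, 11), (243, 14), (246, 15), (249, 41)]
300 [(120, 214), (123, 213), (126, 213), (129, 213), (132, 214), (135, 214), (138, 215), (141, 214), (144, 215), (147, 214), (150, 215), (153, 215), (156, 215), (159, 216), (162, 216), (165, 216), (168, 216), (171, 216), (174, 137), (177, 125), (180, 124), (183, 122), (186, 122), (189, 123), (192, 122), (195, 125), (198, 126), (201, 125), (204, 124), (207, 125), (210, 89), (213, 86), (216, 84), (219, 86), (222, 27), (225, 22), (228, 17), (231, 19), (234, 24), (237, 19), (240, 15), (243, 20), (246, 31), (249, 42)]
```

>>> play_rows:
  commands:
    - {"fingers": 1, "tx": 0, "ty": 0, "tz": -0.001, "ax": 0, "ay": 0, "az": 0}
    - {"fingers": 1, "tx": 0, "ty": 0, "tz": -0.002, "ax": 0, "ay": 0, "az": 0}
    - {"fingers": 1, "tx": 0, "ty": 0, "tz": -0.002, "ax": 0, "ay": 0, "az": 0}

```text
time_s: 23.33
tcp_pos: [0.5989, 0.0546, 0.0003]
ee_rot: [[-0.005, 0.298, -0.955], [-0.001, -0.955, -0.298], [-1.0, -0.0, 0.005]]
wrist_force: [-6.7, -1.1, 4.9]
gripper_width: 0.007
```

```bash
python3 st.py
```

```text
stand x -0.03615408605412797 y -0.19138066132646395 z 0.0003223902918500776 F [-6.65538526 -1.08016315  4.87997532] w 0.00660166560868752 23.3333
```

The drawer is against its stop: TCP x held at -36.1 mm while the force rose to 6.7 N. Backing off and going above the slats.

>>> play_rows:
  commands:
    - {"fingers": 1, "tx": 0, "ty": 0, "tz": 0.02, "ax": 0, "ay": 0, "az": 0}
    - {"fingers": 1, "tx": 0, "ty": 0, "tz": 0.04, "ax": 0, "ay": 0, "az": 0}
    - {"fingers": 1, "tx": -0.05, "ty": 0, "tz": 0.05, "ax": 0, "ay": 0, "az": 0}
    - {"fingers": 1, "tx": -0.1, "ty": 0, "tz": 0.05, "ax": 0, "ay": 0, "az": 0}
    - {"fingers": 1, "tx": -0.15, "ty": 0, "tz": 0.05, "ax": 0, "ay": 0, "az": 0}

```text
time_s: 23.75
tcp_pos: [0.5657, 0.0438, 0.1144]
ee_rot: [[0.002, 0.299, -0.954], [-0.0, -0.954, -0.299], [-1.0, 0.001, -0.001]]
wrist_force: [1.7, 0.0, 0.6]
gripper_width: 0.007
```

>>> play_rows:
  commands:
    - {"fingers": -1, "tx": -0.2, "ty": 0.08, "tz": 0.03, "ax": 0.06, "ay": 0, "az": 0}
    - {"fingers": -1, "tx": -0.2, "ty": 0.08, "tz": 0.03, "ax": 0.06, "ay": 0, "az": 0}
    - {"fingers": -1, "tx": -0.2, "ty": 0.08, "tz": 0.03, "ax": 0.06, "ay": 0, "az": 0}
    - {"fingers": -1, "tx": -0.2, "ty": 0.08, "tz": 0.03, "ax": 0.06, "ay": 0, "az": 0}
    - {"fingers": -1, "tx": -0.2, "ty": 0.08, "tz": 0.03, "ax": 0.06, "ay": 0, "az": 0}

```text
time_s: 24.17
tcp_pos: [0.5667, -0.0221, 0.2728]
ee_rot: [[0.02, 0.113, -0.993], [0.0, -0.994, -0.113], [-1.0, 0.002, -0.02]]
wrist_force: [0.5, 0.5, 1.6]
gripper_width: 0.298
```

Run:
```python
from h import *
p=shot('wrist'); s=r.sense(); print(s['tcp_pos'],yaw(s['ee_rot']))
g=cv2.cvtColor(p['image'],cv2.COLOR_RGB2GRAY)
q=shot('top'); t=np.radians(TH)
for pic in (p,q):
  for k in ('drawer_pull','drawer_floor'):
    for d in spotter.find_in(k,pic)[:2]:
        dd=ray(pic,d['uv'],.043)[0]-PC; print(k,d['score'],np.array([dd@[np.cos(t),np.sin(t)],dd@[-np.sin(t),np.cos(t)]]).round(3))
plan(.47,-.26,.33,90)
cv2.imwrite('pics/w11.png',p['image'][:,:,::-1])
```

```text
[ 0.56497578 -0.02088015  0.26860973] -83.54089605931993
drawer_pull 0.8 [-0.016 -0.189]
drawer_floor 0.7 [-0.019 -0.191]
t [-0.0912  0.3044  0.1578] a [ 0.0366  0.0008 -0.0001] mm 266 deg -6.6 J1,6 [15. 82.]
```

The pull has moved about 117 mm from where it started (full travel is 115 mm), so the drawer is shut. Now the overview of the slats.

>>> play_rows:
  commands:
    - {"fingers": -1, "tx": -0.05, "ty": 0.16, "tz": 0.08, "ax": 0.036, "ay": 0, "az": 0}
    - {"fingers": -1, "tx": -0.05, "ty": 0.16, "tz": 0.08, "ax": 0.036, "ay": 0, "az": 0}
    - {"fingers": -1, "tx": -0.09, "ty": 0.16, "tz": 0.08, "ax": 0.036, "ay": 0, "az": 0}
    - {"fingers": -1, "tx": -0.09, "ty": 0.16, "tz": 0.08, "ax": 0.036, "ay": 0, "az": 0}
    - {"fingers": -1, "tx": -0.09, "ty": 0.16, "tz": 0.08, "ax": 0.036, "ay": 0, "az": 0}

```text
time_s: 24.88
tcp_pos: [0.5163, -0.1492, 0.3341]
ee_rot: [[0.006, -0.002, -1.0], [-0.003, -1.0, 0.002], [-1.0, 0.003, -0.006]]
wrist_force: [0.4, 0.7, 1.3]
gripper_width: 0.948
```

>>> play_rows:
  commands:
    - {"fingers": -1, "tx": 0, "ty": 0.14, "tz": 0.05, "ax": 0, "ay": 0, "az": 0}
    - {"fingers": -1, "tx": 0, "ty": 0.14, "tz": 0.05, "ax": 0, "ay": 0, "az": 0}
    - {"fingers": -1, "tx": 0, "ty": 0.14, "tz": 0.05, "ax": 0, "ay": 0, "az": 0}
    - {"fingers": -1, "tx": 0, "ty": 0.14, "tz": 0.05, "ax": 0, "ay": 0, "az": 0}
    - {"fingers": -1, "tx": 0, "ty": 0.14, "tz": 0.05, "ax": 0, "ay": 0, "az": 0}

```text
time_s: 25.3
tcp_pos: [0.478, -0.2515, 0.3287]
ee_rot: [[-0.003, -0.001, -1.0], [0.001, -1.0, 0.001], [-1.0, -0.001, 0.003]]
wrist_force: [-0.6, 0.3, -0.9]
gripper_width: 0.999
```

```bash
cat >> h.py <<'E'
def slats(p,z=.014,zs=.010,rows=384):
    "bright-topped wooden bars: fitted rects on their top plane"
    hsv=cv2.cvtColor(p['image'],cv2.COLOR_RGB2HSV); m=cv2.inRange(hsv,(8,50,90),(28,255,255))
    m[rows:]=0
    m=cv2.morphologyEx(m,cv2.MORPH_OPEN,np.ones((5,5)))
    out=[]
    for x in comps(m>0,150):
        c=rect(p,x,zs); v,u=np.nonzero(x); out.append((np.round(c[1],4).tolist(),np.round(c[0],4).tolist(),np.round(c[2]).tolist(),round(c[3],1),[int(u.mean()),int(v.mean())]))
    return out
E
python3 - <<'E'
from h import *
p=shot('wrist'); s=r.sense(); print(s['tcp_pos'],yaw(s['ee_rot']),p['c'])
for o in slats(p,rows=240): print(o)
cv2.imwrite('pics/w12.png',p['image'][:,:,::-1])
E
```

```text
[ 0.47838776 -0.250756    0.32890578] -89.94762546884076 [ 0.54854606 -0.25130907  0.51095688]
([0.5923, -0.2601], [0.5947, -0.2602], [134.0, 27.0], -4.5, [261, 75])
([0.5721, -0.3813], [0.572, -0.3871], [161.0, 115.0], 26.7, [343, 91])
([0.5835, -0.1625], [0.5864, -0.1622], [133.0, 28.0], 5.2, [196, 81])
([0.5879, -0.5733], [0.591, -0.5771], [135.0, 46.0], -65.5, [468, 78])
([0.544, -0.6002], [0.5445, -0.5978], [57.0, 29.0], -90.0, [476, 110])
([0.5095, -0.5145], [0.5142, -0.5173], [102.0, 72.0], -82.3, [422, 129])
([0.4854, -0.5722], [0.4818, -0.568], [39.0, 29.0], -90.0, [450, 150])
([0.4214, -0.3716], [0.4242, -0.3721], [135.0, 28.0], -7.6, [327, 184])
([0.4133, -0.2735], [0.4156, -0.2739], [135.0, 27.0], -12.7, [268, 189])
([0.4121, -0.169], [0.4135, -0.1689], [134.0, 28.0], 3.5, [205, 190])
([0.4347, -0.5467], [0.4341, -0.5485], [70.0, 39.0], 82.0, [434, 179])
([0.4364, -0.4743], [0.4325, -0.4683], [95.0, 40.0], -86.0, [385, 179])
([0.4088, -0.6082], [0.4094, -0.6098], [49.0, 26.0], 81.9, [468, 193])
```

View pics/w12.png

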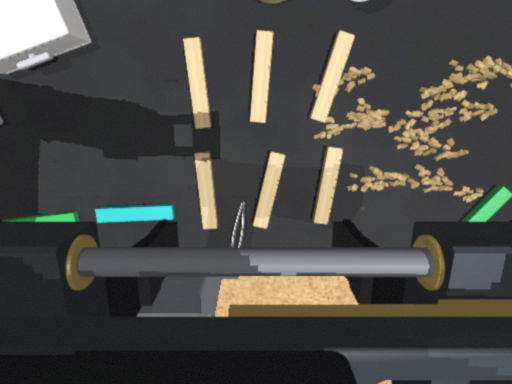

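The overview confirms the six wooden slats (centres at about (197,81), (261,75), (332,77), (205,190), (269,189) and (328,185)) and the green/turquoise bars elsewhere. The positions agree with the top view to within 2 mm. Going to the slat at (0.5845,-0.163).

Run:
```python
from h import *
p=shot('wrist'); im=p['image']; hsv=cv2.cvtColor(im,cv2.COLOR_RGB2HSV)
e=ray(p,[(345,33),(318.5,120.5)],.013); d=e[0]-e[1]; print('C by eye',e.mean(0),np.degrees(np.arctan2(d[1],d[0])),np.linalg.norm(d))
print('px',hsv[77,332],hsv[115,365]); 
m=cv2.inRange(hsv,(8,40,190),(28,255,255)); m=cv2.morphologyEx(m,cv2.MORPH_OPEN,np.ones((9,9)))
for x in comps(m>0,150): c=rect(p,x,.011); print([np.round(v,4) for v in c])
plan(.5845,-.163,.06,94.8)
```

```text
C by eye [ 0.59208705 -0.36589988] -14.293151228956498 0.1291268246738027
px [ 21  67 255] [ 19 102 185]
[array([ 0.5944, -0.26  ]), array([ 0.5924, -0.26  ]), array([129.7154,  24.1029]), np.float64(-4.61)]
[array([ 0.5943, -0.3685]), array([ 0.5923, -0.3687]), array([130.7735,  25.8464]), np.float64(-16.5634)]
[array([ 0.5962, -0.1614]), array([ 0.5946, -0.1614]), array([107.3746,  24.544 ]), np.float64(5.3016)]
[array([ 0.4243, -0.3721]), array([ 0.422, -0.372]), array([128.8283,  23.8461]), np.float64(-7.7767)]
[array([ 0.4159, -0.2739]), array([ 0.4134, -0.2735]), array([131.1371,  23.9022]), np.float64(-12.6928)]
[array([ 0.4086, -0.1686]), array([ 0.4071, -0.1687]), array([116.3657,  23.6293]), np.float64(3.5657)]
[array([ 0.2247, -0.3015]), array([ 0.2234, -0.3004]), array([254.6801,  76.6344]), np.float64(-83.503)]
t [ 0.3588 -0.1158 -0.142 ] a [-0.026   0.0006  0.0002] mm 302 deg 4.7 J1,6 [-10. 101.]
```

>>> play_rows:
  commands:
    - {"fingers": 0, "tx": 0.12, "ty": -0.116, "tz": -0.142, "ax": -0.026, "ay": 0, "az": 0}
    - {"fingers": 0, "tx": 0.12, "ty": -0.116, "tz": -0.142, "ax": -0.026, "ay": 0, "az": 0}
    - {"fingers": 0, "tx": 0.12, "ty": -0.116, "tz": -0.142, "ax": -0.026, "ay": 0, "az": 0}
    - {"fingers": 0, "tx": 0.12, "ty": -0.116, "tz": -0.142, "ax": -0.026, "ay": 0, "az": 0}
    - {"fingers": 0, "tx": 0.12, "ty": -0.116, "tz": -0.142, "ax": -0.026, "ay": 0, "az": 0}

```text
time_s: 25.82
tcp_pos: [0.5861, -0.1582, 0.2332]
ee_rot: [[-0.01, 0.089, -0.996], [0.003, -0.996, -0.089], [-1.0, -0.003, 0.009]]
wrist_force: [-1.3, -1.4, -0.1]
gripper_width: 0.707
```

>>> play_rows:
  commands:
    - {"fingers": 0, "tx": 0.05, "ty": 0, "tz": 0, "ax": 0, "ay": 0, "az": 0}
    - {"fingers": 0, "tx": 0.1, "ty": 0, "tz": 0, "ax": 0, "ay": 0, "az": 0}
    - {"fingers": 0, "tx": 0.15, "ty": 0, "tz": 0, "ax": 0, "ay": 0, "az": 0}
    - {"fingers": 0, "tx": 0.2, "ty": 0, "tz": 0, "ax": 0, "ay": 0, "az": 0}
    - {"fingers": 0, "tx": 0.239, "ty": 0, "tz": 0, "ax": 0, "ay": 0, "az": 0}

```text
time_s: 26.23
tcp_pos: [0.5836, -0.1621, 0.058]
ee_rot: [[-0.003, 0.085, -0.996], [0.001, -0.996, -0.085], [-1.0, -0.001, 0.003]]
wrist_force: [0.8, -0.2, -0.1]
gripper_width: 0.508
```

>>> play_rows:
  commands:
    - {"fingers": 0, "tx": 0, "ty": 0, "tz": 0, "ax": 0, "ay": 0, "az": 0}
    - {"fingers": 0, "tx": 0, "ty": 0, "tz": 0, "ax": 0, "ay": 0, "az": 0}
    - {"fingers": 0, "tx": 0, "ty": 0, "tz": 0, "ax": 0, "ay": 0, "az": 0}

```text
time_s: 26.48
tcp_pos: [0.5867, -0.1634, 0.0631]
ee_rot: [[0.003, 0.085, -0.996], [-0.001, -0.996, -0.085], [-1.0, 0.001, -0.003]]
wrist_force: [0.7, -0.9, 1.5]
gripper_width: 0.5
```

Run:
```python
from h import *
p=shot('wrist'); s=r.sense(); print(s['tcp_pos'],yaw(s['ee_rot']),s['gripper_width'])
hsv=cv2.cvtColor(p['image'],cv2.COLOR_RGB2HSV); m=cv2.inRange(hsv,(8,40,110),(28,255,255)); m[225:]=0; m=cv2.morphologyEx(m,cv2.MORPH_OPEN,np.ones((9,9)))
for x in comps(m>0,300): c=rect(p,x,.013); print([np.round(v,4) for v in c],np.argwhere(x).min(0),np.argwhere(x).max(0))
plan(.5845,-.163,-.004,94.8)
```

```text
[ 0.58703543 -0.16352993  0.06379638] -85.15252874384507 0.5001172045131697
[array([ 0.7125, -0.2434]), array([ 0.7116, -0.245 ]), array([58.1122, 16.3007]), np.float64(46.2025)] [  0 366] [ 66 419]
[array([ 0.7308, -0.3107]), array([ 0.7297, -0.311 ]), array([26.2401, 15.2316]), np.float64(-13.264)] [  0 474] [ 35 508]
[array([ 0.6037, -0.1611]), array([ 0.6029, -0.1612]), array([71.1182, 24.5105]), np.float64(5.3409)] [134 238] [224 270]
[array([ 0.6018, -0.3536]), array([ 0.6026, -0.3543]), array([41.9928, 12.3174]), np.float64(-16.4861)] [176 482] [224 511]
t [ 0.0904 -0.0011  0.0037] a [ 0.0003 -0.0015 -0.0004] mm 68 deg -0.0 J1,6 [-0. 95.]
```

Run:
```python
from h import *
p=shot('wrist'); hsv=cv2.cvtColor(p['image'],cv2.COLOR_RGB2HSV)
for c in (248,256): print([(v,*hsv[v,c].tolist()) for v in range(100,232,6)])
print(proj(p,[[.6493,-.1575,.014],[.6493,-.1575,0],[.638,-.158,.014]]))
q=shot('top'); hs=cv2.cvtColor(q['image'],cv2.COLOR_RGB2HSV); m=cv2.inRange(hs,(8,60,90),(28,255,255)); m[:165]=0;m[265:]=0;m[:,:245]=0;m[:,345:]=0
for x in comps(m>0,80): print([np.round(v,3) for v in rect(q,x,.012)])
```

```text
[(100, 114, 14, 94), (106, 114, 13, 95), (112, 120, 11, 95), (118, 108, 13, 95), (124, 30, 31, 255), (130, 30, 25, 255), (136, 19, 80, 217), (142, 19, 81, 214), (148, 19, 80, 213), (154, 19, 79, 214), (160, 19, 80, 213), (166, 19, 79, 213), (172, 19, 80, 213), (178, 20, 79, 211), (184, 18, 89, 161), (190, 19, 88, 159), (196, 18, 88, 160), (202, 18, 88, 160), (208, 19, 88, 159), (214, 19, 89, 158), (220, 18, 87, 159), (226, 19, 84, 157)]
[(100, 111, 19, 96), (106, 115, 16, 95), (112, 114, 14, 94), (118, 110, 16, 93), (124, 30, 35, 255), (130, 30, 30, 255), (136, 19, 79, 217), (142, 19, 81, 208), (148, 19, 80, 207), (154, 19, 82, 209), (160, 19, 81, 208), (166, 19, 80, 208), (172, 19, 81, 208), (178, 20, 81, 208), (184, 19, 82, 206), (190, 19, 89, 161), (196, 18, 87, 158), (202, 19, 89, 158), (208, 19, 86, 158), (214, 19, 87, 158), (220, 19, 87, 158), (226, 18, 88, 157)]
[[254.31179295 119.3776332 ]
 [254.32050983 118.8463924 ]
 [253.68564831 135.0168906 ]]
[array([ 0.569, -0.386]), array([ 0.583, -0.388]), array([150.897, 119.984]), np.float64(12.276)]
[array([ 0.562, -0.258]), array([ 0.564, -0.258]), array([74.908, 26.437]), np.float64(-4.325)]
[array([ 0.542, -0.168]), array([ 0.542, -0.168]), array([47.596, 21.573]), np.float64(4.269)]
[array([ 0.412, -0.169]), array([ 0.413, -0.169]), array([131.386,  26.923]), np.float64(2.52)]
[array([ 0.414, -0.274]), array([ 0.415, -0.274]), array([133.773,  27.801]), np.float64(-13.013)]
[array([ 0.422, -0.372]), array([ 0.423, -0.371]), array([133.802,  27.51 ]), np.float64(-7.76)]
[array([ 0.432, -0.447]), array([ 0.434, -0.444]), array([39.741, 35.339]), np.float64(2.338)]
```

The slat's bright end is at row 121, so its centre is at x=0.584 as measured. Descending and feeling for the table.

>>> play_rows:
  commands:
    - {"fingers": 0, "tx": 0.03, "ty": -0.001, "tz": 0.003, "ax": 0, "ay": 0, "az": 0}
    - {"fingers": 0, "tx": 0.06, "ty": -0.001, "tz": 0.003, "ax": 0, "ay": 0, "az": 0}
    - {"fingers": 0, "tx": 0.08, "ty": -0.001, "tz": 0.003, "ax": 0, "ay": 0, "az": 0}
    - {"fingers": 0, "tx": 0.088, "ty": -0.001, "tz": 0.003, "ax": 0, "ay": 0, "az": 0}
    - {"fingers": 0, "tx": 0.088, "ty": -0.001, "tz": 0.003, "ax": 0, "ay": 0, "az": 0}

```text
time_s: 27.05
tcp_pos: [0.5823, -0.1634, -0.005]
ee_rot: [[-0.001, 0.083, -0.997], [0.0, -0.997, -0.083], [-1.0, -0.0, 0.001]]
wrist_force: [-0.2, -0.1, 0.2]
gripper_width: 0.502
```

>>> play_rows:
  commands:
    - {"fingers": 0, "tx": 0, "ty": 0, "tz": 0, "ax": 0, "ay": 0, "az": 0}
    - {"fingers": 0, "tx": 0.001, "ty": 0, "tz": 0, "ax": 0, "ay": 0, "az": 0}
    - {"fingers": 0, "tx": 0.003, "ty": 0, "tz": 0, "ax": 0, "ay": 0, "az": 0}
    - {"fingers": 0, "tx": 0.003, "ty": 0, "tz": 0, "ax": 0, "ay": 0, "az": 0}

```text
time_s: 27.38
tcp_pos: [0.583, -0.1633, -0.0063]
ee_rot: [[0.002, 0.083, -0.997], [-0.0, -0.997, -0.083], [-1.0, 0.0, -0.002]]
wrist_force: [-1.3, -0.6, -0.1]
gripper_width: 0.501
```

>>> play_rows:
  commands:
    - {"fingers": 0, "tx": 0.001, "ty": 0, "tz": 0, "ax": 0, "ay": 0, "az": 0}
    - {"fingers": 0, "tx": 0.002, "ty": 0, "tz": 0, "ax": 0, "ay": 0, "az": 0}
    - {"fingers": 0, "tx": 0.003, "ty": 0, "tz": 0, "ax": 0, "ay": 0, "az": 0}
    - {"fingers": 0, "tx": 0.003, "ty": 0, "tz": 0, "ax": 0, "ay": 0, "az": 0}

```text
time_s: 27.72
tcp_pos: [0.5823, -0.1633, -0.0095]
ee_rot: [[-0.0, 0.083, -0.997], [0.0, -0.997, -0.083], [-1.0, -0.0, 0.0]]
wrist_force: [0.5, -0.3, -0.3]
gripper_width: 0.495
```

>>> play_rows:
  commands:
    - {"fingers": 0, "tx": 0.001, "ty": 0, "tz": 0, "ax": 0, "ay": 0, "az": 0}
    - {"fingers": 0, "tx": 0.002, "ty": 0, "tz": 0, "ax": 0, "ay": 0, "az": 0}
    - {"fingers": 0, "tx": 0.003, "ty": 0, "tz": 0, "ax": 0, "ay": 0, "az": 0}
    - {"fingers": 0, "tx": 0.003, "ty": 0, "tz": 0, "ax": 0, "ay": 0, "az": 0}

```text
time_s: 28.05
tcp_pos: [0.5823, -0.1633, -0.0118]
ee_rot: [[-0.0, 0.083, -0.997], [0.0, -0.997, -0.083], [-1.0, -0.0, 0.0]]
wrist_force: [0.2, 0.1, -0.0]
gripper_width: 0.499
```

>>> play_rows:
  commands:
    - {"fingers": 0, "tx": 0.001, "ty": 0, "tz": 0, "ax": 0, "ay": 0, "az": 0}
    - {"fingers": 0, "tx": 0.002, "ty": 0, "tz": 0, "ax": 0, "ay": 0, "az": 0}
    - {"fingers": 0, "tx": 0.003, "ty": 0, "tz": 0, "ax": 0, "ay": 0, "az": 0}
    - {"fingers": 0, "tx": 0.003, "ty": 0, "tz": 0, "ax": 0, "ay": 0, "az": 0}

```text
time_s: 28.38
tcp_pos: [0.5824, -0.1633, -0.014]
ee_rot: [[-0.0, 0.083, -0.997], [0.0, -0.997, -0.083], [-1.0, -0.0, 0.0]]
wrist_force: [0.0, -0.3, 0.5]
gripper_width: 0.501
```

>>> play_rows:
  commands:
    - {"fingers": 0, "tx": 0.001, "ty": 0, "tz": 0, "ax": 0, "ay": 0, "az": 0}
    - {"fingers": 0, "tx": 0.002, "ty": 0, "tz": 0, "ax": 0, "ay": 0, "az": 0}
    - {"fingers": 0, "tx": 0.002, "ty": 0, "tz": 0, "ax": 0, "ay": 0, "az": 0}

```text
time_s: 28.63
tcp_pos: [0.5823, -0.1633, -0.0155]
ee_rot: [[-0.0, 0.083, -0.997], [0.0, -0.997, -0.083], [-1.0, -0.0, 0.0]]
wrist_force: [-0.9, -0.6, 0.2]
gripper_width: 0.498
```

>>> play_rows:
  commands:
    - {"fingers": 0, "tx": 0.001, "ty": 0, "tz": 0, "ax": 0, "ay": 0, "az": 0}
    - {"fingers": 0, "tx": 0.002, "ty": 0, "tz": 0, "ax": 0, "ay": 0, "az": 0}
    - {"fingers": 0, "tx": 0.002, "ty": 0, "tz": 0, "ax": 0, "ay": 0, "az": 0}

```text
time_s: 28.88
tcp_pos: [0.5823, -0.1633, -0.017]
ee_rot: [[-0.0, 0.083, -0.997], [0.0, -0.997, -0.083], [-1.0, -0.0, 0.0]]
wrist_force: [-0.1, -0.6, 0.5]
gripper_width: 0.502
```

>>> play_rows:
  commands:
    - {"fingers": 0, "tx": 0.001, "ty": 0, "tz": 0, "ax": 0, "ay": 0, "az": 0}
    - {"fingers": 0, "tx": 0.002, "ty": 0, "tz": 0, "ax": 0, "ay": 0, "az": 0}
    - {"fingers": 0, "tx": 0.002, "ty": 0, "tz": 0, "ax": 0, "ay": 0, "az": 0}

```text
time_s: 29.13
tcp_pos: [0.5825, -0.1633, -0.0183]
ee_rot: [[0.0, 0.083, -0.997], [-0.0, -0.997, -0.083], [-1.0, 0.0, -0.0]]
wrist_force: [0.8, -0.6, 0.1]
gripper_width: 0.501
```

>>> play_rows:
  commands:
    - {"fingers": 0, "tx": 0.001, "ty": 0, "tz": 0, "ax": 0, "ay": 0, "az": 0}
    - {"fingers": 0, "tx": 0.002, "ty": 0, "tz": 0, "ax": 0, "ay": 0, "az": 0}
    - {"fingers": 0, "tx": 0.002, "ty": 0, "tz": 0, "ax": 0, "ay": 0, "az": 0}

```text
time_s: 29.38
tcp_pos: [0.5826, -0.1633, -0.0185]
ee_rot: [[0.0, 0.083, -0.997], [-0.0, -0.997, -0.083], [-1.0, 0.0, -0.0]]
wrist_force: [-2.2, 1.5, 7.4]
gripper_width: 0.501
```

>>> play_rows:
  commands:
    - {"fingers": 0, "tx": 0.001, "ty": 0, "tz": 0, "ax": 0, "ay": 0, "az": 0}
    - {"fingers": 0, "tx": 0.002, "ty": 0, "tz": 0, "ax": 0, "ay": 0, "az": 0}
    - {"fingers": 0, "tx": 0.002, "ty": 0, "tz": 0, "ax": 0, "ay": 0, "az": 0}

```text
time_s: 29.63
tcp_pos: [0.5826, -0.1633, -0.0185]
ee_rot: [[0.0, 0.084, -0.996], [-0.001, -0.996, -0.084], [-1.0, 0.001, -0.0]]
wrist_force: [-4.6, 2.5, 15.5]
gripper_width: 0.499
```

Table contact at TCP z=-18.5 mm, so the tips are about 18.7 mm behind the TCP. I'll raise 2 mm, grip and lift, holding the slat with its bottom at TCP +16.5 mm.

>>> play_rows:
  commands:
    - {"fingers": 0, "tx": -0.006, "ty": 0, "tz": 0, "ax": 0, "ay": 0, "az": 0}
    - {"fingers": 1, "tx": -0.006, "ty": 0, "tz": 0, "ax": 0, "ay": 0, "az": 0}
    - {"fingers": 1, "tx": -0.006, "ty": 0, "tz": 0, "ax": 0, "ay": 0, "az": 0}
    - {"fingers": 1, "tx": -0.006, "ty": 0, "tz": 0, "ax": 0, "ay": 0, "az": 0}
    - {"fingers": 1, "tx": -0.006, "ty": 0, "tz": 0, "ax": 0, "ay": 0, "az": 0}

```text
time_s: 30.05
tcp_pos: [0.5821, -0.1633, -0.0174]
ee_rot: [[-0.001, 0.083, -0.997], [0.0, -0.997, -0.083], [-1.0, -0.0, 0.001]]
wrist_force: [-0.4, -0.0, -0.9]
gripper_width: 0.283
```

>>> play_rows:
  commands:
    - {"fingers": 1, "tx": 0, "ty": 0, "tz": 0, "ax": 0, "ay": 0, "az": 0}
    - {"fingers": 1, "tx": 0, "ty": 0, "tz": 0, "ax": 0, "ay": 0, "az": 0}
    - {"fingers": 1, "tx": 0, "ty": 0, "tz": 0, "ax": 0, "ay": 0, "az": 0}

```text
time_s: 30.3
tcp_pos: [0.5823, -0.1633, -0.0172]
ee_rot: [[-0.001, 0.083, -0.997], [0.0, -0.997, -0.083], [-1.0, -0.0, 0.001]]
wrist_force: [-0.6, 0.5, -0.3]
gripper_width: 0.274
```

```bash
python3 st.py
python3 - <<'E'
from h import *
s=r.sense(); print(s['tcp_pos'],yaw(s['ee_rot']), 'L1', S(0,.035),S(0,-.035))
E
```

```text
stand x -0.11737489822767355 y -0.3942595344668746 z -0.017230521918754328 F [-0.64265972  0.4742546  -0.28061928] w 0.2740460036517048 30.3
[ 0.58225476 -0.16331293 -0.01723052] -85.25029388719008 L1 [0.56550443 0.28138927] [0.58649557 0.21461073]
```

```bash
cat >> h.py <<'E'
def leg(*w):
    "list the calls (<=195 mm, <=33 deg each) through waypoints (x,y,z,jaw deg) from the pose now"
    s=r.sense(); P=s['tcp_pos'].copy(); Y=yaw(s['ee_rot'])
    for x,y,z,yw in w:
        d=np.array([x,y,z])-P; dy=(yw-Y+90)%180-90
        n=int(np.ceil(max(np.linalg.norm(d)/.195,abs(dy)/33,.01)))
        for i in range(n):
            a=np.radians(Y); f=np.array([0,0,-1.]); j=np.array([np.cos(a),np.sin(a),0]); R=np.c_[f,j,np.cross(f,j)]
            print('t',np.round(R.T@d/n/.75,4),'ax',round(-dy/n/180,4)); Y+=dy/n
        P=P+d
    print('now',np.round(s['tcp_pos'],4),round(yaw(s['ee_rot']),1),'w',round(s['gripper_width'],3),'t',s['time_s'],'J1,6',np.round(s['joints'][[0,5]]))
E
python3 - <<'E'
from h import *
leg((.582,-.163,.12,94.8),(*S(-.0015,.035),.12,TH+90),(*S(-.0015,.035),.03,TH+90))
E
```

```text
t [-0.183  -0.0004  0.0003] ax -0.0003
t [ 0.     -0.1973 -0.0086] ax -0.0234
t [ 0.     -0.1961 -0.0231] ax -0.0234
t [ 0.     -0.1939 -0.0374] ax -0.0234
t [0.12 0.   0.  ] ax -0.0
now [ 0.5823 -0.1633 -0.0172] -85.3 w 0.274 t 30.3 J1,6 [-0. 95.]
```

>>> play_rows:
  commands:
    - {"fingers": 1, "tx": -0.04, "ty": 0, "tz": 0, "ax": 0, "ay": 0, "az": 0}
    - {"fingers": 1, "tx": -0.08, "ty": 0, "tz": 0, "ax": 0, "ay": 0, "az": 0}
    - {"fingers": 1, "tx": -0.13, "ty": 0, "tz": 0, "ax": 0, "ay": 0, "az": 0}
    - {"fingers": 1, "tx": -0.183, "ty": 0, "tz": 0, "ax": 0, "ay": 0, "az": 0}
    - {"fingers": 1, "tx": -0.183, "ty": 0, "tz": 0, "ax": 0, "ay": 0, "az": 0}

```text
time_s: 30.72
tcp_pos: [0.5881, -0.1644, 0.1296]
ee_rot: [[0.017, 0.085, -0.996], [-0.003, -0.996, -0.085], [-1.0, 0.005, -0.016]]
wrist_force: [1.4, 0.1, 0.9]
gripper_width: 0.274
```

>>> play_rows:
  commands:
    - {"fingers": 1, "tx": 0, "ty": -0.04, "tz": -0.002, "ax": -0.005, "ay": 0, "az": 0}
    - {"fingers": 1, "tx": 0, "ty": -0.08, "tz": -0.004, "ax": -0.01, "ay": 0, "az": 0}
    - {"fingers": 1, "tx": 0, "ty": -0.12, "tz": -0.005, "ax": -0.015, "ay": 0, "az": 0}
    - {"fingers": 1, "tx": 0, "ty": -0.16, "tz": -0.007, "ax": -0.019, "ay": 0, "az": 0}
    - {"fingers": 1, "tx": 0, "ty": -0.1973, "tz": -0.0086, "ax": -0.0234, "ay": 0, "az": 0}

```text
time_s: 31.13
tcp_pos: [0.5763, -0.0139, 0.1202]
ee_rot: [[0.0, 0.156, -0.988], [0.0, -0.988, -0.156], [-1.0, -0.0, -0.0]]
wrist_force: [0.6, -0.7, -0.2]
gripper_width: 0.27
```

>>> play_rows:
  commands:
    - {"fingers": 1, "tx": 0, "ty": -0.04, "tz": -0.0046, "ax": -0.005, "ay": 0, "az": 0}
    - {"fingers": 1, "tx": 0, "ty": -0.08, "tz": -0.0092, "ax": -0.01, "ay": 0, "az": 0}
    - {"fingers": 1, "tx": 0, "ty": -0.12, "tz": -0.014, "ax": -0.015, "ay": 0, "az": 0}
    - {"fingers": 1, "tx": 0, "ty": -0.16, "tz": -0.019, "ax": -0.019, "ay": 0, "az": 0}
    - {"fingers": 1, "tx": 0, "ty": -0.1961, "tz": -0.0231, "ax": -0.0234, "ay": 0, "az": 0}

```text
time_s: 31.55
tcp_pos: [0.5705, 0.1344, 0.1202]
ee_rot: [[0.0, 0.229, -0.973], [0.0, -0.973, -0.229], [-1.0, -0.0, -0.0]]
wrist_force: [0.2, 0.5, -0.9]
gripper_width: 0.273
```

>>> play_rows:
  commands:
    - {"fingers": 1, "tx": 0, "ty": -0.05, "tz": -0.0093, "ax": -0.006, "ay": 0, "az": 0}
    - {"fingers": 1, "tx": 0, "ty": -0.1, "tz": -0.0187, "ax": -0.012, "ay": 0, "az": 0}
    - {"fingers": 1, "tx": 0, "ty": -0.15, "tz": -0.028, "ax": -0.018, "ay": 0, "az": 0}
    - {"fingers": 1, "tx": 0, "ty": -0.18, "tz": -0.0346, "ax": -0.022, "ay": 0, "az": 0}
    - {"fingers": 1, "tx": 0, "ty": -0.1939, "tz": -0.0374, "ax": -0.0234, "ay": 0, "az": 0}

```text
time_s: 31.97
tcp_pos: [0.5646, 0.284, 0.1198]
ee_rot: [[0.0, 0.302, -0.953], [0.0, -0.953, -0.302], [-1.0, -0.0, -0.001]]
wrist_force: [-0.5, -0.2, -0.3]
gripper_width: 0.271
```

>>> play_rows:
  commands:
    - {"fingers": 1, "tx": 0.04, "ty": 0, "tz": 0, "ax": 0, "ay": 0, "az": 0}
    - {"fingers": 1, "tx": 0.08, "ty": 0, "tz": 0, "ax": 0, "ay": 0, "az": 0}
    - {"fingers": 1, "tx": 0.11, "ty": 0, "tz": 0, "ax": 0, "ay": 0, "az": 0}
    - {"fingers": 1, "tx": 0.12, "ty": 0, "tz": 0, "ax": 0, "ay": 0, "az": 0}
    - {"fingers": 1, "tx": 0.12, "ty": 0, "tz": 0, "ax": 0, "ay": 0, "az": 0}

```text
time_s: 32.38
tcp_pos: [0.5636, 0.279, 0.0279]
ee_rot: [[-0.004, 0.298, -0.955], [-0.004, -0.955, -0.298], [-1.0, 0.002, 0.005]]
wrist_force: [0.5, -0.4, 0.2]
gripper_width: 0.27
```

>>> play_rows:
  commands:
    - {"fingers": 1, "tx": 0, "ty": 0, "tz": 0, "ax": 0, "ay": 0, "az": 0}
    - {"fingers": 1, "tx": 0, "ty": 0, "tz": 0, "ax": 0, "ay": 0, "az": 0}

```text
time_s: 32.55
tcp_pos: [0.5663, 0.2812, 0.0322]
ee_rot: [[0.003, 0.299, -0.954], [0.002, -0.954, -0.299], [-1.0, -0.001, -0.003]]
wrist_force: [-1.2, -0.0, -0.3]
gripper_width: 0.273
```

Run:
```python
from h import *
leg((*S(-.0015,.035),.0035,TH+90))
p=shot('wrist'); hsv=cv2.cvtColor(p['image'],cv2.COLOR_RGB2HSV); m=cv2.inRange(hsv,(8,60,60),(34,255,255)); m[215:]=0
s=r.sense(); zt=s['tcp_pos'][2]+.0172+.014; t=np.radians(TH)
for x in comps(m>0,200):
  c=rect(p,x,zt); d=c[1]-PC; print([np.round(v,4) for v in c],'stand',d@[np.cos(t),np.sin(t)],d@[-np.sin(t),np.cos(t)],np.argwhere(x).min(0),np.argwhere(x).max(0))
```

```text
t [ 0.0383 -0.0006  0.0029] ax -0.0003
now [0.5663 0.2812 0.0322] -72.6 w 0.273 t 32.55 J1,6 [41. 66.]
[array([0.6065, 0.2945]), array([0.6056, 0.2941]), array([47.7091, 23.9439]), np.float64(17.4714)] stand 0.04206132259717931 0.03510781867490931 [119 230] [214 279]
```

The slat in hand reads y=35.1 mm, 17.5°, centre x of +0.9 mm. Correcting and placing it.

>>> play_rows:
  commands:
    - {"fingers": 1, "tx": 0.01, "ty": 0, "tz": 0.0012, "ax": 0, "ay": 0, "az": 0}
    - {"fingers": 1, "tx": 0.02, "ty": 0, "tz": 0.0012, "ax": 0, "ay": 0, "az": 0}
    - {"fingers": 1, "tx": 0.03, "ty": 0, "tz": 0.0012, "ax": 0, "ay": 0, "az": 0}
    - {"fingers": 1, "tx": 0.037, "ty": 0, "tz": 0.0012, "ax": 0, "ay": 0, "az": 0}
    - {"fingers": 1, "tx": 0.038, "ty": 0, "tz": 0.0012, "ax": 0, "ay": 0, "az": 0}

```text
time_s: 33.02
tcp_pos: [0.5636, 0.28, 0.0022]
ee_rot: [[-0.001, 0.3, -0.954], [-0.002, -0.954, -0.3], [-1.0, 0.001, 0.002]]
wrist_force: [-3.8, 0.3, 9.8]
gripper_width: 0.27
```

>>> play_rows:
  commands:
    - {"fingers": 1, "tx": 0, "ty": 0, "tz": 0, "ax": 0, "ay": 0, "az": 0}
    - {"fingers": 1, "tx": 0, "ty": 0, "tz": 0, "ax": 0, "ay": 0, "az": 0}
    - {"fingers": 0, "tx": 0, "ty": 0, "tz": 0, "ax": 0, "ay": 0, "az": 0}
    - {"fingers": 0, "tx": 0, "ty": 0, "tz": 0, "ax": 0, "ay": 0, "az": 0}
    - {"fingers": 0, "tx": 0, "ty": 0, "tz": 0, "ax": 0, "ay": 0, "az": 0}

```text
time_s: 33.43
tcp_pos: [0.5642, 0.2804, 0.0016]
ee_rot: [[0.0, 0.299, -0.954], [-0.0, -0.954, -0.299], [-1.0, 0.0, 0.0]]
wrist_force: [0.5, -0.9, 0.0]
gripper_width: 0.419
```

>>> play_rows:
  commands:
    - {"fingers": 0, "tx": 0, "ty": 0, "tz": 0, "ax": 0, "ay": 0, "az": 0}
    - {"fingers": 0, "tx": -0.02, "ty": 0, "tz": 0, "ax": 0, "ay": 0, "az": 0}
    - {"fingers": 0, "tx": -0.06, "ty": 0, "tz": 0, "ax": 0, "ay": 0, "az": 0}
    - {"fingers": 0, "tx": -0.11, "ty": 0, "tz": 0, "ax": 0, "ay": 0, "az": 0}
    - {"fingers": 0, "tx": -0.155, "ty": 0, "tz": 0, "ax": 0, "ay": 0, "az": 0}

```text
time_s: 33.85
tcp_pos: [0.5639, 0.2802, 0.119]
ee_rot: [[-0.001, 0.299, -0.954], [-0.001, -0.954, -0.299], [-1.0, 0.001, 0.001]]
wrist_force: [1.3, -0.5, 1.4]
gripper_width: 0.5
```

```bash
cat >> h.py <<'E'
def stand(c): 
    t=np.radians(TH); d=np.asarray(c)-PC; return np.array([d@[np.cos(t),np.sin(t)],d@[-np.sin(t),np.cos(t)]]).round(4)
def wood(z,rmax=215,show=1,vmin=60):
    "wooden regions in the wrist picture laid on plane z"
    p=shot('wrist'); hsv=cv2.cvtColor(p['image'],cv2.COLOR_RGB2HSV); m=cv2.inRange(hsv,(8,20,vmin),(34,255,255)); m[rmax:]=0
    m=cv2.morphologyEx(m,cv2.MORPH_OPEN,np.ones((5,5)))
    for x in comps(m>0,200):
        c=rect(p,x,z); print('wood',np.round(c[1],4),np.round(c[2],1),round(c[3],1),'stand',stand(c[1]),np.argwhere(x).min(0),np.argwhere(x).max(0))
def top():
    q=shot('top'); hs=cv2.cvtColor(q['image'],cv2.COLOR_RGB2HSV); m=cv2.inRange(hs,(8,60,90),(28,255,255)); m[:150]=0;m[265:]=0;m[:,345:]=0; m[:,:110]=0
    for x in comps(m>0,100):
        c=rect(q,x,.012); print('top',np.round(c[1],4),np.round(c[2]),round(c[3],1))
E
python3 - <<'E'
from h import *
wood(.034); top()
leg((.593,-.26,.12,85.4),(.593,-.26,.03,85.4))
E
```

```text
wood [0.5774 0.4599] [124.8  90.3] 5.5 stand [0.0649 0.2017] [20  0] [173 111]
wood [0.584  0.2871] [88.5 24.6] 17.5 stand [0.0194 0.0349] [114 241] [214 269]
top [ 0.7216 -0.2779] [99. 46.] -85.5
top [ 0.5925 -0.2601] [135.  28.] -5.0
top [ 0.5827 -0.3877] [151. 120.] 12.3
top [0.5483 0.2784] [88. 25.] 17.5
top [ 0.4133 -0.1689] [131.  27.] 2.4
top [ 0.4149 -0.2739] [134.  28.] -13.0
top [ 0.4228 -0.3716] [134.  28.] -7.7
t [0.0023 0.2335 0.0618] ax 0.0409
t [0.0023 0.2395 0.0314] ax 0.0409
t [0.0023 0.2415 0.0005] ax 0.0409
t [0.12 0.   0.  ] ax -0.0
now [0.5679 0.2828 0.1251] -72.5 w 0.498 t 33.95 J1,6 [41. 66.]
```

First slat placed: y=34.9 mm, centre x about -1 mm, square. On to slat B at (0.593,-0.260).

>>> play_rows:
  commands:
    - {"fingers": 0, "tx": 0, "ty": 0.05, "tz": 0.0135, "ax": 0.009, "ay": 0, "az": 0}
    - {"fingers": 0, "tx": 0, "ty": 0.1, "tz": 0.027, "ax": 0.018, "ay": 0, "az": 0}
    - {"fingers": 0, "tx": 0, "ty": 0.15, "tz": 0.04, "ax": 0.026, "ay": 0, "az": 0}
    - {"fingers": 0, "tx": 0, "ty": 0.195, "tz": 0.052, "ax": 0.034, "ay": 0, "az": 0}
    - {"fingers": 0, "tx": 0, "ty": 0.2315, "tz": 0.0575, "ax": 0.0409, "ay": 0, "az": 0}

```text
time_s: 34.37
tcp_pos: [0.5738, 0.0994, 0.1175]
ee_rot: [[-0.002, 0.172, -0.985], [-0.0, -0.985, -0.172], [-1.0, 0.0, 0.002]]
wrist_force: [0.4, 0.2, -0.2]
gripper_width: 0.499
```

>>> play_rows:
  commands:
    - {"fingers": 0, "tx": 0, "ty": 0.05, "tz": 0.007, "ax": 0.009, "ay": 0, "az": 0}
    - {"fingers": 0, "tx": 0, "ty": 0.1, "tz": 0.013, "ax": 0.018, "ay": 0, "az": 0}
    - {"fingers": 0, "tx": 0, "ty": 0.15, "tz": 0.02, "ax": 0.026, "ay": 0, "az": 0}
    - {"fingers": 0, "tx": 0, "ty": 0.2, "tz": 0.026, "ax": 0.034, "ay": 0, "az": 0}
    - {"fingers": 0, "tx": 0, "ty": 0.2395, "tz": 0.0314, "ax": 0.0409, "ay": 0, "az": 0}

```text
time_s: 34.78
tcp_pos: [0.5825, -0.0816, 0.1175]
ee_rot: [[-0.001, 0.044, -0.999], [-0.0, -0.999, -0.044], [-1.0, -0.0, 0.001]]
wrist_force: [0.7, -0.1, 0.2]
gripper_width: 0.501
```

>>> play_rows:
  commands:
    - {"fingers": 0, "tx": 0, "ty": 0.05, "tz": 0, "ax": 0.009, "ay": 0, "az": 0}
    - {"fingers": 0, "tx": 0, "ty": 0.1, "tz": 0, "ax": 0.018, "ay": 0, "az": 0}
    - {"fingers": 0, "tx": 0, "ty": 0.15, "tz": 0, "ax": 0.026, "ay": 0, "az": 0}
    - {"fingers": 0, "tx": 0, "ty": 0.2, "tz": 0, "ax": 0.034, "ay": 0, "az": 0}
    - {"fingers": 0, "tx": 0, "ty": 0.2415, "tz": 0, "ax": 0.0409, "ay": 0, "az": 0}

```text
time_s: 35.2
tcp_pos: [0.5909, -0.2625, 0.1173]
ee_rot: [[-0.001, -0.084, -0.996], [0.0, -0.996, 0.084], [-1.0, -0.0, 0.001]]
wrist_force: [1.7, 0.2, 0.0]
gripper_width: 0.501
```

>>> play_rows:
  commands:
    - {"fingers": 0, "tx": 0.04, "ty": 0, "tz": 0, "ax": 0, "ay": 0, "az": 0}
    - {"fingers": 0, "tx": 0.08, "ty": 0, "tz": 0, "ax": 0, "ay": 0, "az": 0}
    - {"fingers": 0, "tx": 0.11, "ty": 0, "tz": 0, "ax": 0, "ay": 0, "az": 0}
    - {"fingers": 0, "tx": 0.12, "ty": 0, "tz": 0, "ax": 0, "ay": 0, "az": 0}
    - {"fingers": 0, "tx": 0.12, "ty": 0, "tz": 0, "ax": 0, "ay": 0, "az": 0}

```text
time_s: 35.62
tcp_pos: [0.5894, -0.2597, 0.0251]
ee_rot: [[-0.006, -0.082, -0.997], [0.001, -0.997, 0.082], [-1.0, -0.001, 0.006]]
wrist_force: [-0.9, 0.2, -0.3]
gripper_width: 0.499
```

>>> play_rows:
  commands:
    - {"fingers": 0, "tx": 0, "ty": 0, "tz": 0, "ax": 0, "ay": 0, "az": 0}
    - {"fingers": 0, "tx": 0, "ty": 0, "tz": 0, "ax": 0, "ay": 0, "az": 0}
    - {"fingers": 0, "tx": 0, "ty": 0, "tz": 0, "ax": 0, "ay": 0, "az": 0}

```text
time_s: 35.87
tcp_pos: [0.5928, -0.2602, 0.0301]
ee_rot: [[0.004, -0.081, -0.997], [-0.001, -0.997, 0.081], [-1.0, 0.001, -0.004]]
wrist_force: [0.3, -0.3, 0.6]
gripper_width: 0.499
```

Run:
```python
from h import *
wood(.014); leg((.593,-.26,-.0165,85.4))
```

```text
wood [ 0.7081 -0.2721] [85.9 28. ] 85.4 stand [-0.0299 -0.5358] [  0 185] [ 53 335]
wood [ 0.6198 -0.392 ] [83.5 72.9] 85.4 stand [-0.1502 -0.6237] [102 385] [214 511]
wood [ 0.6253 -0.2628] [63.4 25.5] -4.3 stand [-0.1061 -0.5021] [118 235] [214 275]
t [ 0.062  -0.0002 -0.0005] ax -0.0003
now [ 0.5926 -0.2601  0.03  ] -94.7 w 0.502 t 35.9167 J1,6 [-9. 95.]
```

>>> play_rows:
  commands:
    - {"fingers": 0, "tx": 0.02, "ty": 0, "tz": 0, "ax": 0, "ay": 0, "az": 0}
    - {"fingers": 0, "tx": 0.04, "ty": 0, "tz": 0, "ax": 0, "ay": 0, "az": 0}
    - {"fingers": 0, "tx": 0.052, "ty": 0, "tz": 0, "ax": 0, "ay": 0, "az": 0}
    - {"fingers": 0, "tx": 0.058, "ty": 0, "tz": 0, "ax": 0, "ay": 0, "az": 0}
    - {"fingers": 0, "tx": 0.061, "ty": 0, "tz": 0, "ax": 0, "ay": 0, "az": 0}

```text
time_s: 36.33
tcp_pos: [0.5913, -0.2601, -0.0178]
ee_rot: [[-0.0, -0.082, -0.997], [-0.0, -0.997, 0.082], [-1.0, 0.0, 0.0]]
wrist_force: [0.0, -1.2, 0.3]
gripper_width: 0.498
```

>>> play_rows:
  commands:
    - {"fingers": 0, "tx": 0, "ty": 0, "tz": 0, "ax": 0, "ay": 0, "az": 0}
    - {"fingers": 1, "tx": 0, "ty": 0, "tz": 0, "ax": 0, "ay": 0, "az": 0}
    - {"fingers": 1, "tx": 0, "ty": 0, "tz": 0, "ax": 0, "ay": 0, "az": 0}
    - {"fingers": 1, "tx": 0, "ty": 0, "tz": 0, "ax": 0, "ay": 0, "az": 0}
    - {"fingers": 1, "tx": 0, "ty": 0, "tz": 0, "ax": 0, "ay": 0, "az": 0}

```text
time_s: 36.75
tcp_pos: [0.5917, -0.2602, -0.0171]
ee_rot: [[0.001, -0.082, -0.997], [-0.0, -0.997, 0.082], [-1.0, 0.0, -0.001]]
wrist_force: [0.5, 0.0, 0.4]
gripper_width: 0.28
```

>>> play_rows:
  commands:
    - {"fingers": 1, "tx": 0, "ty": 0, "tz": 0, "ax": 0, "ay": 0, "az": 0}
    - {"fingers": 1, "tx": 0, "ty": 0, "tz": 0, "ax": 0, "ay": 0, "az": 0}
    - {"fingers": 1, "tx": 0, "ty": 0, "tz": 0, "ax": 0, "ay": 0, "az": 0}

```text
time_s: 37.0
tcp_pos: [0.5917, -0.2602, -0.0171]
ee_rot: [[0.001, -0.082, -0.997], [-0.0, -0.997, 0.082], [-1.0, 0.0, -0.001]]
wrist_force: [-1.3, 0.4, 1.9]
gripper_width: 0.277
```

>>> play_rows:
  commands:
    - {"fingers": 1, "tx": -0.04, "ty": 0, "tz": 0, "ax": 0, "ay": 0, "az": 0}
    - {"fingers": 1, "tx": -0.09, "ty": 0, "tz": 0, "ax": 0, "ay": 0, "az": 0}
    - {"fingers": 1, "tx": -0.14, "ty": 0, "tz": 0, "ax": 0, "ay": 0, "az": 0}
    - {"fingers": 1, "tx": -0.182, "ty": 0, "tz": 0, "ax": 0, "ay": 0, "az": 0}
    - {"fingers": 1, "tx": -0.182, "ty": 0, "tz": 0, "ax": 0, "ay": 0, "az": 0}

```text
time_s: 37.42
tcp_pos: [0.5959, -0.2617, 0.1272]
ee_rot: [[0.014, -0.08, -0.997], [-0.005, -0.997, 0.08], [-1.0, 0.004, -0.014]]
wrist_force: [1.2, 0.1, 0.9]
gripper_width: 0.273
```

>>> play_rows:
  commands:
    - {"fingers": 1, "tx": 0, "ty": 0, "tz": 0, "ax": 0, "ay": 0, "az": 0}
    - {"fingers": 1, "tx": 0, "ty": 0, "tz": 0, "ax": 0, "ay": 0, "az": 0}

```text
time_s: 37.58
tcp_pos: [0.5905, -0.2597, 0.118]
ee_rot: [[-0.002, -0.082, -0.997], [0.001, -0.997, 0.082], [-1.0, -0.001, 0.002]]
wrist_force: [-0.6, -0.0, -1.8]
gripper_width: 0.269
```

Run:
```python
from h import *
leg((*S(0,-.035),.12,TH+90),(*S(0,-.035),.03,TH+90))
```

```text
t [-0.0009 -0.2099  0.0191] ax -0.0411
t [-0.0009 -0.2106 -0.0081] ax -0.0411
t [-0.0009 -0.2079 -0.0351] ax -0.0411
t [0.12 0.   0.  ] ax -0.0
now [ 0.5905 -0.2597  0.118 ] -94.7 w 0.269 t 37.5833 J1,6 [-9. 95.]
```

>>> play_rows:
  commands:
    - {"fingers": 1, "tx": 0, "ty": -0.045, "tz": 0.004, "ax": -0.009, "ay": 0, "az": 0}
    - {"fingers": 1, "tx": 0, "ty": -0.09, "tz": 0.008, "ax": -0.018, "ay": 0, "az": 0}
    - {"fingers": 1, "tx": 0, "ty": -0.135, "tz": 0.012, "ax": -0.027, "ay": 0, "az": 0}
    - {"fingers": 1, "tx": 0, "ty": -0.18, "tz": 0.016, "ax": -0.035, "ay": 0, "az": 0}
    - {"fingers": 1, "tx": 0, "ty": -0.21, "tz": 0.019, "ax": -0.0411, "ay": 0, "az": 0}

```text
time_s: 38.0
tcp_pos: [0.5884, -0.0995, 0.1165]
ee_rot: [[-0.005, 0.049, -0.999], [0.0, -0.999, -0.049], [-1.0, -0.0, 0.005]]
wrist_force: [-0.5, -0.6, 0.0]
gripper_width: 0.274
```

>>> play_rows:
  commands:
    - {"fingers": 1, "tx": 0, "ty": -0.045, "tz": -0.002, "ax": -0.009, "ay": 0, "az": 0}
    - {"fingers": 1, "tx": 0, "ty": -0.09, "tz": -0.004, "ax": -0.018, "ay": 0, "az": 0}
    - {"fingers": 1, "tx": 0, "ty": -0.135, "tz": -0.006, "ax": -0.027, "ay": 0, "az": 0}
    - {"fingers": 1, "tx": 0, "ty": -0.18, "tz": -0.007, "ax": -0.035, "ay": 0, "az": 0}
    - {"fingers": 1, "tx": 0, "ty": -0.2106, "tz": -0.008, "ax": -0.0411, "ay": 0, "az": 0}

```text
time_s: 38.42
tcp_pos: [0.587, 0.0583, 0.1165]
ee_rot: [[-0.004, 0.178, -0.984], [-0.001, -0.984, -0.178], [-1.0, 0.0, 0.004]]
wrist_force: [-0.1, 0.1, -0.3]
gripper_width: 0.272
```

>>> play_rows:
  commands:
    - {"fingers": 1, "tx": 0, "ty": -0.05, "tz": -0.009, "ax": -0.01, "ay": 0, "az": 0}
    - {"fingers": 1, "tx": 0, "ty": -0.1, "tz": -0.017, "ax": -0.02, "ay": 0, "az": 0}
    - {"fingers": 1, "tx": 0, "ty": -0.15, "tz": -0.026, "ax": -0.03, "ay": 0, "az": 0}
    - {"fingers": 1, "tx": 0, "ty": -0.19, "tz": -0.032, "ax": -0.038, "ay": 0, "az": 0}
    - {"fingers": 1, "tx": 0, "ty": -0.2079, "tz": -0.035, "ax": -0.0411, "ay": 0, "az": 0}

```text
time_s: 38.83
tcp_pos: [0.5858, 0.2173, 0.1163]
ee_rot: [[-0.003, 0.305, -0.952], [-0.002, -0.952, -0.305], [-1.0, 0.001, 0.004]]
wrist_force: [0.4, -0.8, -0.9]
gripper_width: 0.271
```

>>> play_rows:
  commands:
    - {"fingers": 1, "tx": 0.04, "ty": 0, "tz": 0, "ax": 0, "ay": 0, "az": 0}
    - {"fingers": 1, "tx": 0.08, "ty": 0, "tz": 0, "ax": 0, "ay": 0, "az": 0}
    - {"fingers": 1, "tx": 0.1, "ty": 0, "tz": 0, "ax": 0, "ay": 0, "az": 0}
    - {"fingers": 1, "tx": 0.115, "ty": 0, "tz": 0, "ax": 0, "ay": 0, "az": 0}
    - {"fingers": 1, "tx": 0.12, "ty": 0, "tz": 0, "ax": 0, "ay": 0, "az": 0}

```text
time_s: 39.25
tcp_pos: [0.5852, 0.2127, 0.0254]
ee_rot: [[-0.006, 0.3, -0.954], [-0.003, -0.954, -0.3], [-1.0, 0.002, 0.006]]
wrist_force: [0.3, 0.4, -0.3]
gripper_width: 0.27
```

>>> play_rows:
  commands:
    - {"fingers": 1, "tx": 0, "ty": 0, "tz": 0, "ax": 0, "ay": 0, "az": 0}
    - {"fingers": 1, "tx": 0, "ty": 0, "tz": 0, "ax": 0, "ay": 0, "az": 0}
    - {"fingers": 1, "tx": 0, "ty": 0, "tz": 0, "ax": 0, "ay": 0, "az": 0}
    - {"fingers": 1, "tx": 0, "ty": 0, "tz": 0, "ax": 0, "ay": 0, "az": 0}
    - {"fingers": 1, "tx": 0, "ty": 0, "tz": 0, "ax": 0, "ay": 0, "az": 0}

```text
time_s: 39.67
tcp_pos: [0.5877, 0.2145, 0.03]
ee_rot: [[0.002, 0.301, -0.954], [0.001, -0.954, -0.301], [-1.0, -0.001, -0.002]]
wrist_force: [0.0, -1.1, -0.4]
gripper_width: 0.272
```

Run:
```python
from h import *
z=r.sense()['tcp_pos'][2]; print(stand(r.sense()['tcp_pos'][:2])); wood(z+.031); leg((*S(0,-.035),.0045,TH+90))
```

```text
[ 0.0011 -0.0355]
wood [0.6269 0.2274] [47.8 24.2] 17.6 stand [ 0.0424 -0.0349] [119 230] [214 279]
wood [0.6088 0.2823] [46.5 23.5] 17.7 stand [0.0416 0.0229] [122 110] [214 165]
t [ 0.0338 -0.0006  0.0012] ax 0.0003
now [0.5875 0.2144 0.0299] -72.5 w 0.275 t 39.7167 J1,6 [35. 73.]
```

>>> play_rows:
  commands:
    - {"fingers": 1, "tx": 0.01, "ty": 0, "tz": 0.0016, "ax": 0, "ay": 0, "az": 0}
    - {"fingers": 1, "tx": 0.02, "ty": 0, "tz": 0.0016, "ax": 0, "ay": 0, "az": 0}
    - {"fingers": 1, "tx": 0.028, "ty": 0, "tz": 0.0016, "ax": 0, "ay": 0, "az": 0}
    - {"fingers": 1, "tx": 0.032, "ty": 0, "tz": 0.0016, "ax": 0, "ay": 0, "az": 0}
    - {"fingers": 1, "tx": 0.034, "ty": 0, "tz": 0.0016, "ax": 0, "ay": 0, "az": 0}

```text
time_s: 40.13
tcp_pos: [0.5851, 0.2134, 0.0029]
ee_rot: [[-0.002, 0.301, -0.954], [-0.002, -0.954, -0.301], [-1.0, 0.001, 0.003]]
wrist_force: [-4.3, -0.6, 9.6]
gripper_width: 0.272
```

>>> play_rows:
  commands:
    - {"fingers": 1, "tx": 0, "ty": 0, "tz": 0, "ax": 0, "ay": 0, "az": 0}
    - {"fingers": 1, "tx": 0, "ty": 0, "tz": 0, "ax": 0, "ay": 0, "az": 0}
    - {"fingers": 0, "tx": 0, "ty": 0, "tz": 0, "ax": 0, "ay": 0, "az": 0}
    - {"fingers": 0, "tx": 0, "ty": 0, "tz": 0, "ax": 0, "ay": 0, "az": 0}
    - {"fingers": 0, "tx": 0, "ty": 0, "tz": 0, "ax": 0, "ay": 0, "az": 0}

```text
time_s: 40.55
tcp_pos: [0.5861, 0.2139, 0.0035]
ee_rot: [[0.0, 0.301, -0.954], [0.0, -0.954, -0.301], [-1.0, -0.0, -0.0]]
wrist_force: [-0.2, 0.4, -0.2]
gripper_width: 0.416
```

>>> play_rows:
  commands:
    - {"fingers": 0, "tx": 0, "ty": 0, "tz": 0, "ax": 0, "ay": 0, "az": 0}
    - {"fingers": 0, "tx": -0.02, "ty": 0, "tz": 0, "ax": 0, "ay": 0, "az": 0}
    - {"fingers": 0, "tx": -0.06, "ty": 0, "tz": 0, "ax": 0, "ay": 0, "az": 0}
    - {"fingers": 0, "tx": -0.11, "ty": 0, "tz": 0, "ax": 0, "ay": 0, "az": 0}
    - {"fingers": 0, "tx": -0.155, "ty": 0, "tz": 0, "ax": 0, "ay": 0, "az": 0}

```text
time_s: 40.97
tcp_pos: [0.5858, 0.2136, 0.121]
ee_rot: [[-0.0, 0.301, -0.954], [-0.001, -0.954, -0.301], [-1.0, 0.001, 0.0]]
wrist_force: [0.8, 0.7, 0.2]
gripper_width: 0.496
```

>>> play_rows:
  commands:
    - {"fingers": 0, "tx": 0, "ty": 0, "tz": 0, "ax": 0, "ay": 0, "az": 0}
    - {"fingers": 0, "tx": 0, "ty": 0, "tz": 0, "ax": 0, "ay": 0, "az": 0}
    - {"fingers": 0, "tx": 0, "ty": 0, "tz": 0, "ax": 0, "ay": 0, "az": 0}

```text
time_s: 41.22
tcp_pos: [0.5854, 0.2137, 0.1194]
ee_rot: [[-0.001, 0.3, -0.954], [0.0, -0.954, -0.3], [-1.0, -0.0, 0.001]]
wrist_force: [-1.0, -0.2, -1.0]
gripper_width: 0.503
```

Run:
```python
from h import *
wood(.034); top()
leg((.4135,-.169,.12,93.5),(.4135,-.169,.03,93.5))
```

```text
wood [0.5802 0.4236] [87.  27.8] 5.5 stand [0.0567 0.1663] [66  0] [169  34]
wood [0.5844 0.286 ] [87.9 26.5] 17.5 stand [0.0194 0.0338] [115 158] [214 193]
wood [0.6055 0.2205] [88.7 24.3] 17.4 stand [ 0.0199 -0.0351] [114 241] [214 269]
top [ 0.7216 -0.2779] [99. 46.] -85.5
top [0.5703 0.2114] [88. 24.] 17.7
top [ 0.5827 -0.3877] [151. 120.] 12.3
top [0.5444 0.2772] [81. 25.] 17.5
top [ 0.4132 -0.169 ] [132.  27.] 2.2
top [ 0.4228 -0.3715] [134.  28.] -7.6
top [ 0.4006 -0.3062] [134.  28.] -13.2
t [-0.0009  0.1392  0.1237] ax 0.0259
t [-0.0009  0.1488  0.112 ] ax 0.0259
t [-0.0009  0.1574  0.0996] ax 0.0259
t [0.12 0.   0.  ] ax -0.0
now [0.585  0.2133 0.1181] -72.5 w 0.497 t 41.3167 J1,6 [35. 73.]
```

Layer 1 is done: y=±35 mm, ends level. The top view also shows that slat E was knocked, and it is now at (0.4006,-0.3062). Next is slat D.

>>> play_rows:
  commands:
    - {"fingers": 0, "tx": 0, "ty": 0.035, "tz": 0.031, "ax": 0.006, "ay": 0, "az": 0}
    - {"fingers": 0, "tx": 0, "ty": 0.07, "tz": 0.062, "ax": 0.012, "ay": 0, "az": 0}
    - {"fingers": 0, "tx": 0, "ty": 0.1, "tz": 0.089, "ax": 0.018, "ay": 0, "az": 0}
    - {"fingers": 0, "tx": 0, "ty": 0.125, "tz": 0.111, "ax": 0.023, "ay": 0, "az": 0}
    - {"fingers": 0, "tx": 0, "ty": 0.1392, "tz": 0.1237, "ax": 0.0259, "ay": 0, "az": 0}

```text
time_s: 41.73
tcp_pos: [0.5265, 0.0839, 0.1182]
ee_rot: [[-0.004, 0.22, -0.975], [-0.002, -0.975, -0.22], [-1.0, 0.001, 0.004]]
wrist_force: [-0.8, 0.4, 0.5]
gripper_width: 0.499
```

>>> play_rows:
  commands:
    - {"fingers": 0, "tx": 0, "ty": 0.035, "tz": 0.026, "ax": 0.006, "ay": 0, "az": 0}
    - {"fingers": 0, "tx": 0, "ty": 0.07, "tz": 0.053, "ax": 0.012, "ay": 0, "az": 0}
    - {"fingers": 0, "tx": 0, "ty": 0.1, "tz": 0.075, "ax": 0.018, "ay": 0, "az": 0}
    - {"fingers": 0, "tx": 0, "ty": 0.13, "tz": 0.098, "ax": 0.023, "ay": 0, "az": 0}
    - {"fingers": 0, "tx": 0, "ty": 0.1488, "tz": 0.112, "ax": 0.0259, "ay": 0, "az": 0}

```text
time_s: 42.15
tcp_pos: [0.4701, -0.0428, 0.1188]
ee_rot: [[-0.002, 0.141, -0.99], [-0.0, -0.99, -0.141], [-1.0, 0.0, 0.002]]
wrist_force: [1.2, -0.6, 0.5]
gripper_width: 0.5
```

>>> play_rows:
  commands:
    - {"fingers": 0, "tx": 0, "ty": 0.04, "tz": 0.025, "ax": 0.006, "ay": 0, "az": 0}
    - {"fingers": 0, "tx": 0, "ty": 0.08, "tz": 0.05, "ax": 0.012, "ay": 0, "az": 0}
    - {"fingers": 0, "tx": 0, "ty": 0.12, "tz": 0.076, "ax": 0.018, "ay": 0, "az": 0}
    - {"fingers": 0, "tx": 0, "ty": 0.145, "tz": 0.092, "ax": 0.023, "ay": 0, "az": 0}
    - {"fingers": 0, "tx": 0, "ty": 0.1574, "tz": 0.0996, "ax": 0.0259, "ay": 0, "az": 0}

```text
time_s: 42.57
tcp_pos: [0.4131, -0.1703, 0.1189]
ee_rot: [[-0.002, 0.058, -0.998], [0.0, -0.998, -0.058], [-1.0, -0.0, 0.002]]
wrist_force: [0.6, 0.1, -0.1]
gripper_width: 0.499
```

>>> play_rows:
  commands:
    - {"fingers": 0, "tx": 0.04, "ty": 0, "tz": 0, "ax": 0, "ay": 0, "az": 0}
    - {"fingers": 0, "tx": 0.08, "ty": 0, "tz": 0, "ax": 0, "ay": 0, "az": 0}
    - {"fingers": 0, "tx": 0.105, "ty": 0, "tz": 0, "ax": 0, "ay": 0, "az": 0}
    - {"fingers": 0, "tx": 0.117, "ty": 0, "tz": 0, "ax": 0, "ay": 0, "az": 0}
    - {"fingers": 0, "tx": 0.12, "ty": 0, "tz": 0, "ax": 0, "ay": 0, "az": 0}

```text
time_s: 42.98
tcp_pos: [0.4134, -0.1682, 0.0273]
ee_rot: [[-0.005, 0.062, -0.998], [0.0, -0.998, -0.062], [-1.0, -0.001, 0.005]]
wrist_force: [0.8, 0.6, 0.5]
gripper_width: 0.496
```

>>> play_rows:
  commands:
    - {"fingers": 0, "tx": 0, "ty": 0, "tz": 0, "ax": 0, "ay": 0, "az": 0}
    - {"fingers": 0, "tx": 0, "ty": 0, "tz": 0, "ax": 0, "ay": 0, "az": 0}
    - {"fingers": 0, "tx": 0, "ty": 0, "tz": 0, "ax": 0, "ay": 0, "az": 0}
    - {"fingers": 0, "tx": 0, "ty": 0, "tz": 0, "ax": 0, "ay": 0, "az": 0}

```text
time_s: 43.32
tcp_pos: [0.4154, -0.1685, 0.0304]
ee_rot: [[0.002, 0.062, -0.998], [-0.0, -0.998, -0.062], [-1.0, 0.0, -0.002]]
wrist_force: [0.2, 0.3, -0.4]
gripper_width: 0.501
```

Run:
```python
from h import *
wood(.014); leg((.4135,-.169,-.0165,93.5))
```

```text
wood [ 0.4399 -0.1673] [47.2 25.6] 3.7 stand [-0.2544 -0.3554] [144 236] [214 275]
wood [ 0.4451 -0.2999] [44.9 10.8] -13.0 stand [-0.2891 -0.4835] [152 437] [214 478]
t [0.0626 0.0005 0.0024] ax 0.0002
now [ 0.4153 -0.1685  0.0304] -86.5 w 0.502 t 43.3667 J1,6 [-1. 95.]
```

Run:
```python
from h import *
p=shot('wrist'); hsv=cv2.cvtColor(p['image'],cv2.COLOR_RGB2HSV)
for c in (246,254): print([(v,*hsv[v,c].tolist()) for v in range(118,160,3)])
print(proj(p,[[.4785,-.1648,.014],[.4635,-.166,.014]]))
```

```text
[(118, 140, 8, 102), (121, 30, 44, 255), (124, 0, 0, 255), (127, 0, 0, 255), (130, 0, 0, 255), (133, 0, 0, 255), (136, 0, 0, 255), (139, 0, 0, 255), (142, 0, 0, 255), (145, 30, 34, 255), (148, 19, 72, 240), (151, 19, 71, 240), (154, 19, 71, 241), (157, 19, 72, 240)]
[(118, 143, 10, 103), (121, 30, 44, 255), (124, 0, 0, 255), (127, 0, 0, 255), (130, 0, 0, 255), (133, 0, 0, 255), (136, 0, 0, 255), (139, 0, 0, 255), (142, 0, 0, 255), (145, 0, 0, 255), (148, 20, 69, 246), (151, 20, 72, 246), (154, 20, 72, 246), (157, 20, 70, 246)]
[[255.78368861 119.62222394]
 [256.16708701 143.77009123]]
```

Only glare: the end is at row 120, as expected. Picking it up.

>>> play_rows:
  commands:
    - {"fingers": 0, "tx": 0.02, "ty": 0, "tz": 0.002, "ax": 0, "ay": 0, "az": 0}
    - {"fingers": 0, "tx": 0.04, "ty": 0, "tz": 0.002, "ax": 0, "ay": 0, "az": 0}
    - {"fingers": 0, "tx": 0.052, "ty": 0, "tz": 0.002, "ax": 0, "ay": 0, "az": 0}
    - {"fingers": 0, "tx": 0.058, "ty": 0, "tz": 0.002, "ax": 0, "ay": 0, "az": 0}
    - {"fingers": 0, "tx": 0.0615, "ty": 0, "tz": 0.002, "ax": 0, "ay": 0, "az": 0}

```text
time_s: 43.83
tcp_pos: [0.4131, -0.1687, -0.0167]
ee_rot: [[-0.0, 0.061, -0.998], [-0.0, -0.998, -0.061], [-1.0, 0.0, 0.0]]
wrist_force: [0.4, -0.3, 0.7]
gripper_width: 0.498
```

>>> play_rows:
  commands:
    - {"fingers": 0, "tx": 0, "ty": 0, "tz": 0, "ax": 0, "ay": 0, "az": 0}
    - {"fingers": 1, "tx": 0, "ty": 0, "tz": 0, "ax": 0, "ay": 0, "az": 0}
    - {"fingers": 1, "tx": 0, "ty": 0, "tz": 0, "ax": 0, "ay": 0, "az": 0}
    - {"fingers": 1, "tx": 0, "ty": 0, "tz": 0, "ax": 0, "ay": 0, "az": 0}
    - {"fingers": 1, "tx": 0, "ty": 0, "tz": 0, "ax": 0, "ay": 0, "az": 0}

```text
time_s: 44.25
tcp_pos: [0.4134, -0.1687, -0.0161]
ee_rot: [[0.001, 0.061, -0.998], [-0.0, -0.998, -0.061], [-1.0, 0.0, -0.001]]
wrist_force: [-1.0, -0.1, 0.6]
gripper_width: 0.285
```

>>> play_rows:
  commands:
    - {"fingers": 1, "tx": 0, "ty": 0, "tz": 0, "ax": 0, "ay": 0, "az": 0}
    - {"fingers": 1, "tx": 0, "ty": 0, "tz": 0, "ax": 0, "ay": 0, "az": 0}
    - {"fingers": 1, "tx": 0, "ty": 0, "tz": 0, "ax": 0, "ay": 0, "az": 0}

```text
time_s: 44.5
tcp_pos: [0.4135, -0.1687, -0.0161]
ee_rot: [[0.001, 0.062, -0.998], [-0.0, -0.998, -0.062], [-1.0, 0.0, -0.001]]
wrist_force: [-0.4, 0.0, 4.6]
gripper_width: 0.272
```

>>> play_rows:
  commands:
    - {"fingers": 1, "tx": -0.04, "ty": 0, "tz": 0, "ax": 0, "ay": 0, "az": 0}
    - {"fingers": 1, "tx": -0.09, "ty": 0, "tz": 0, "ax": 0, "ay": 0, "az": 0}
    - {"fingers": 1, "tx": -0.14, "ty": 0, "tz": 0, "ax": 0, "ay": 0, "az": 0}
    - {"fingers": 1, "tx": -0.175, "ty": 0, "tz": 0, "ax": 0, "ay": 0, "az": 0}
    - {"fingers": 1, "tx": -0.19, "ty": 0, "tz": 0, "ax": 0, "ay": 0, "az": 0}

```text
time_s: 44.92
tcp_pos: [0.4152, -0.1689, 0.13]
ee_rot: [[0.008, 0.062, -0.998], [-0.001, -0.998, -0.062], [-1.0, 0.001, -0.007]]
wrist_force: [0.9, -0.4, -0.4]
gripper_width: 0.274
```

>>> play_rows:
  commands:
    - {"fingers": 1, "tx": 0, "ty": 0, "tz": 0, "ax": 0, "ay": 0, "az": 0}
    - {"fingers": 1, "tx": 0, "ty": 0, "tz": 0, "ax": 0, "ay": 0, "az": 0}
    - {"fingers": 1, "tx": 0, "ty": 0, "tz": 0, "ax": 0, "ay": 0, "az": 0}

```text
time_s: 45.17
tcp_pos: [0.4118, -0.1685, 0.1246]
ee_rot: [[-0.003, 0.061, -0.998], [0.001, -0.998, -0.061], [-1.0, -0.001, 0.003]]
wrist_force: [-0.4, -0.5, -0.7]
gripper_width: 0.269
```

Run:
```python
from h import *
leg((*S(.035,0),.13,TH),(*S(.035,0),.045,TH))
```

```text
t [-0.0024 -0.1841 -0.0992] ax 0.1408
t [-0.0024 -0.2088 -0.0108] ax 0.1408
t [-0.0024 -0.1933  0.0796] ax 0.1408
t [0.1133 0.     0.    ] ax -0.0
now [ 0.4118 -0.1685  0.1246] -86.5 w 0.269 t 45.1667 J1,6 [-1. 95.]
```

>>> play_rows:
  commands:
    - {"fingers": 1, "tx": 0, "ty": -0.045, "tz": -0.024, "ax": 0.034, "ay": 0, "az": 0}
    - {"fingers": 1, "tx": 0, "ty": -0.09, "tz": -0.048, "ax": 0.068, "ay": 0, "az": 0}
    - {"fingers": 1, "tx": 0, "ty": -0.13, "tz": -0.07, "ax": 0.1, "ay": 0, "az": 0}
    - {"fingers": 1, "tx": 0, "ty": -0.165, "tz": -0.089, "ax": 0.126, "ay": 0, "az": 0}
    - {"fingers": 1, "tx": 0, "ty": -0.1841, "tz": -0.0992, "ax": 0.1408, "ay": 0, "az": 0}

```text
time_s: 45.58
tcp_pos: [0.4793, -0.024, 0.1241]
ee_rot: [[-0.003, -0.373, -0.928], [-0.001, -0.928, 0.373], [-1.0, 0.002, 0.002]]
wrist_force: [0.1, 0.9, 0.3]
gripper_width: 0.274
```

>>> play_rows:
  commands:
    - {"fingers": 1, "tx": 0, "ty": -0.05, "tz": -0.0026, "ax": 0.034, "ay": 0, "az": 0}
    - {"fingers": 1, "tx": 0, "ty": -0.1, "tz": -0.005, "ax": 0.068, "ay": 0, "az": 0}
    - {"fingers": 1, "tx": 0, "ty": -0.15, "tz": -0.0077, "ax": 0.1, "ay": 0, "az": 0}
    - {"fingers": 1, "tx": 0, "ty": -0.187, "tz": -0.0097, "ax": 0.126, "ay": 0, "az": 0}
    - {"fingers": 1, "tx": 0, "ty": -0.2088, "tz": -0.0108, "ax": 0.1408, "ay": 0, "az": 0}

```text
time_s: 46.0
tcp_pos: [0.5449, 0.1185, 0.1234]
ee_rot: [[-0.003, -0.734, -0.679], [-0.002, -0.679, 0.734], [-1.0, 0.003, 0.001]]
wrist_force: [0.4, -0.6, -1.1]
gripper_width: 0.275
```

>>> play_rows:
  commands:
    - {"fingers": 1, "tx": 0, "ty": -0.048, "tz": 0.0197, "ax": 0.034, "ay": 0, "az": 0}
    - {"fingers": 1, "tx": 0, "ty": -0.096, "tz": 0.0395, "ax": 0.068, "ay": 0, "az": 0}
    - {"fingers": 1, "tx": 0, "ty": -0.144, "tz": 0.0593, "ax": 0.1, "ay": 0, "az": 0}
    - {"fingers": 1, "tx": 0, "ty": -0.176, "tz": 0.0725, "ax": 0.126, "ay": 0, "az": 0}
    - {"fingers": 1, "tx": 0, "ty": -0.1933, "tz": 0.0796, "ax": 0.1408, "ay": 0, "az": 0}

```text
time_s: 46.42
tcp_pos: [0.6105, 0.2611, 0.1223]
ee_rot: [[-0.003, -0.954, -0.299], [-0.002, -0.299, 0.954], [-1.0, 0.004, -0.001]]
wrist_force: [0.5, -0.3, -0.2]
gripper_width: 0.27
```

>>> play_rows:
  commands:
    - {"fingers": 1, "tx": 0.03, "ty": 0, "tz": 0, "ax": 0, "ay": 0, "az": 0}
    - {"fingers": 1, "tx": 0.06, "ty": 0, "tz": 0, "ax": 0, "ay": 0, "az": 0}
    - {"fingers": 1, "tx": 0.085, "ty": 0, "tz": 0, "ax": 0, "ay": 0, "az": 0}
    - {"fingers": 1, "tx": 0.1, "ty": 0, "tz": 0, "ax": 0, "ay": 0, "az": 0}
    - {"fingers": 1, "tx": 0.106, "ty": 0, "tz": 0, "ax": 0, "ay": 0, "az": 0}

```text
time_s: 46.83
tcp_pos: [0.6083, 0.257, 0.042]
ee_rot: [[-0.007, -0.954, -0.3], [-0.004, -0.3, 0.954], [-1.0, 0.008, -0.002]]
wrist_force: [0.2, -0.7, -0.1]
gripper_width: 0.276
```

>>> play_rows:
  commands:
    - {"fingers": 1, "tx": 0, "ty": 0, "tz": 0, "ax": 0, "ay": 0, "az": 0}
    - {"fingers": 1, "tx": 0, "ty": 0, "tz": 0, "ax": 0, "ay": 0, "az": 0}
    - {"fingers": 1, "tx": 0, "ty": 0, "tz": 0, "ax": 0, "ay": 0, "az": 0}
    - {"fingers": 1, "tx": 0, "ty": 0, "tz": 0, "ax": 0, "ay": 0, "az": 0}
    - {"fingers": 1, "tx": 0, "ty": 0, "tz": 0, "ax": 0, "ay": 0, "az": 0}

```text
time_s: 47.25
tcp_pos: [0.6109, 0.2587, 0.0478]
ee_rot: [[0.002, -0.954, -0.3], [0.001, -0.3, 0.954], [-1.0, -0.002, 0.001]]
wrist_force: [0.1, 0.1, -0.5]
gripper_width: 0.268
```

Run:
```python
from h import *
s=r.sense(); z=s['tcp_pos'][2]; print(stand(s['tcp_pos'][:2]),s['joints'].round()); wood(z+.031); leg((*S(.035,0),.0185,TH))
p=shot('wrist'); hsv=cv2.cvtColor(p['image'],cv2.COLOR_RGB2HSV); print([(v,*hsv[v,254].tolist()) for v in range(90,220,5)])
```

```text
[ 0.0366 -0.0002] [ 37.  33.  -5.   0. -52. -19.]
wood [0.5958 0.2112] [100.4  47.4] 17.6 stand [ 0.0079 -0.0411] [120 211] [214 415]
t [0.0388 0.0018 0.0003] ax 0.0002
now [0.6108 0.2587 0.0476] -162.5 w 0.268 t 47.3 J1,6 [ 37. -19.]
[(90, 0, 1, 224), (95, 15, 3, 184), (100, 102, 6, 219), (105, 105, 8, 196), (110, 103, 9, 194), (115, 105, 8, 194), (120, 18, 84, 149), (125, 19, 89, 203), (130, 19, 88, 203), (135, 19, 95, 178), (140, 19, 96, 178), (145, 19, 94, 179), (150, 19, 94, 179), (155, 19, 95, 178), (160, 19, 96, 178), (165, 19, 95, 178), (170, 19, 95, 178), (175, 18, 96, 178), (180, 18, 93, 178), (185, 19, 96, 178), (190, 18, 97, 177), (195, 19, 95, 178), (200, 19, 95, 177), (205, 19, 95, 178), (210, 19, 96, 178), (215, 19, 94, 177)]
```

>>> play_rows:
  commands:
    - {"fingers": 1, "tx": 0.01, "ty": 0.0018, "tz": 0, "ax": 0, "ay": 0, "az": 0}
    - {"fingers": 1, "tx": 0.02, "ty": 0.0018, "tz": 0, "ax": 0, "ay": 0, "az": 0}
    - {"fingers": 1, "tx": 0.028, "ty": 0.0018, "tz": 0, "ax": 0, "ay": 0, "az": 0}
    - {"fingers": 1, "tx": 0.033, "ty": 0.0018, "tz": 0, "ax": 0, "ay": 0, "az": 0}
    - {"fingers": 1, "tx": 0.036, "ty": 0.0018, "tz": 0, "ax": 0, "ay": 0, "az": 0}

```text
time_s: 47.77
tcp_pos: [0.6085, 0.2576, 0.0181]
ee_rot: [[-0.002, -0.954, -0.3], [-0.001, -0.3, 0.954], [-1.0, 0.002, -0.001]]
wrist_force: [-0.3, 0.3, -1.0]
gripper_width: 0.277
```

>>> play_rows:
  commands:
    - {"fingers": 1, "tx": 0.001, "ty": 0, "tz": 0, "ax": 0, "ay": 0, "az": 0}
    - {"fingers": 1, "tx": 0.002, "ty": 0, "tz": 0, "ax": 0, "ay": 0, "az": 0}
    - {"fingers": 1, "tx": 0.002, "ty": 0, "tz": 0, "ax": 0, "ay": 0, "az": 0}
    - {"fingers": 0, "tx": 0.002, "ty": 0, "tz": 0, "ax": 0, "ay": 0, "az": 0}
    - {"fingers": 0, "tx": 0.002, "ty": 0, "tz": 0, "ax": 0, "ay": 0, "az": 0}

```text
time_s: 48.18
tcp_pos: [0.6093, 0.2581, 0.0183]
ee_rot: [[0.001, -0.954, -0.301], [0.0, -0.301, 0.954], [-1.0, -0.001, 0.0]]
wrist_force: [0.2, 0.1, 0.2]
gripper_width: 0.353
```

>>> play_rows:
  commands:
    - {"fingers": 0, "tx": 0, "ty": 0, "tz": 0, "ax": 0, "ay": 0, "az": 0}
    - {"fingers": 0, "tx": 0, "ty": 0, "tz": 0, "ax": 0, "ay": 0, "az": 0}
    - {"fingers": 0, "tx": -0.02, "ty": 0, "tz": 0, "ax": 0, "ay": 0, "az": 0}
    - {"fingers": 0, "tx": -0.06, "ty": 0, "tz": 0, "ax": 0, "ay": 0, "az": 0}
    - {"fingers": 0, "tx": -0.11, "ty": 0, "tz": 0, "ax": 0, "ay": 0, "az": 0}

```text
time_s: 48.6
tcp_pos: [0.6073, 0.2569, 0.0985]
ee_rot: [[-0.006, -0.954, -0.3], [-0.004, -0.3, 0.954], [-1.0, 0.007, -0.002]]
wrist_force: [1.0, 0.7, 0.5]
gripper_width: 0.501
```

>>> play_rows:
  commands:
    - {"fingers": 0, "tx": -0.02, "ty": 0, "tz": 0, "ax": 0, "ay": 0, "az": 0}
    - {"fingers": 0, "tx": -0.03, "ty": 0, "tz": 0, "ax": 0, "ay": 0, "az": 0}
    - {"fingers": 0, "tx": -0.03, "ty": 0, "tz": 0, "ax": 0, "ay": 0, "az": 0}
    - {"fingers": 0, "tx": -0.03, "ty": 0, "tz": 0, "ax": 0, "ay": 0, "az": 0}

```text
time_s: 48.93
tcp_pos: [0.6083, 0.2577, 0.122]
ee_rot: [[-0.002, -0.954, -0.3], [-0.0, -0.3, 0.954], [-1.0, 0.002, 0.0]]
wrist_force: [-0.4, -0.3, -1.0]
gripper_width: 0.502
```

Run:
```python
from h import *
wood(.048); top()
leg((.4006,-.3062,.12,76.9),(.4006,-.3062,.03,76.9))
```

```text
wood [0.5841 0.2269] [123.2  83.3] 17.5 stand [ 0.0014 -0.0225] [116 219] [214 368]
top [ 0.7216 -0.2779] [99. 46.] -85.5
top [0.5943 0.213 ] [129.  68.] 35.0
top [ 0.5827 -0.3877] [151. 120.] 12.3
top [0.5367 0.2745] [63. 24.] 17.2
top [ 0.4228 -0.3716] [134.  28.] -7.9
top [ 0.4006 -0.3062] [134.  28.] -13.2
t [ 0.0002  0.1223 -0.1585] ax -0.0826
t [ 0.0002  0.1588 -0.1218] ax -0.0826
t [ 0.0002  0.1847 -0.077 ] ax -0.0826
t [ 0.0002  0.1983 -0.027 ] ax -0.0826
t [ 0.12 -0.    0.  ] ax -0.0
now [0.6079 0.2573 0.1207] -162.5 w 0.501 t 49.0333 J1,6 [ 37. -19.]
```

Slat D placed (-22.5-41.7 gives an end at about -64 mm, symmetric). Next is slat E at its new place.

>>> play_rows:
  commands:
    - {"fingers": 0, "tx": 0, "ty": 0.031, "tz": -0.04, "ax": -0.02, "ay": 0, "az": 0}
    - {"fingers": 0, "tx": 0, "ty": 0.062, "tz": -0.08, "ax": -0.042, "ay": 0, "az": 0}
    - {"fingers": 0, "tx": 0, "ty": 0.093, "tz": -0.12, "ax": -0.062, "ay": 0, "az": 0}
    - {"fingers": 0, "tx": 0, "ty": 0.112, "tz": -0.145, "ax": -0.076, "ay": 0, "az": 0}
    - {"fingers": 0, "tx": 0, "ty": 0.1223, "tz": -0.1585, "ax": -0.0826, "ay": 0, "az": 0}

```text
time_s: 49.45
tcp_pos: [0.5547, 0.1139, 0.1213]
ee_rot: [[-0.005, -0.845, -0.535], [-0.002, -0.535, 0.845], [-1.0, 0.005, 0.001]]
wrist_force: [0.4, -0.3, 0.6]
gripper_width: 0.503
```

>>> play_rows:
  commands:
    - {"fingers": 0, "tx": 0, "ty": 0.04, "tz": -0.031, "ax": -0.02, "ay": 0, "az": 0}
    - {"fingers": 0, "tx": 0, "ty": 0.08, "tz": -0.061, "ax": -0.042, "ay": 0, "az": 0}
    - {"fingers": 0, "tx": 0, "ty": 0.12, "tz": -0.092, "ax": -0.062, "ay": 0, "az": 0}
    - {"fingers": 0, "tx": 0, "ty": 0.145, "tz": -0.111, "ax": -0.076, "ay": 0, "az": 0}
    - {"fingers": 0, "tx": 0, "ty": 0.1588, "tz": -0.1218, "ax": -0.0826, "ay": 0, "az": 0}

```text
time_s: 49.87
tcp_pos: [0.5029, -0.0264, 0.1214]
ee_rot: [[-0.004, -0.68, -0.734], [-0.001, -0.734, 0.68], [-1.0, 0.004, 0.003]]
wrist_force: [0.3, -0.3, 0.5]
gripper_width: 0.502
```

>>> play_rows:
  commands:
    - {"fingers": 0, "tx": 0, "ty": 0.046, "tz": -0.019, "ax": -0.02, "ay": 0, "az": 0}
    - {"fingers": 0, "tx": 0, "ty": 0.092, "tz": -0.038, "ax": -0.042, "ay": 0, "az": 0}
    - {"fingers": 0, "tx": 0, "ty": 0.138, "tz": -0.0575, "ax": -0.062, "ay": 0, "az": 0}
    - {"fingers": 0, "tx": 0, "ty": 0.17, "tz": -0.071, "ax": -0.076, "ay": 0, "az": 0}
    - {"fingers": 0, "tx": 0, "ty": 0.1847, "tz": -0.077, "ax": -0.0826, "ay": 0, "az": 0}

```text
time_s: 50.28
tcp_pos: [0.4512, -0.167, 0.1214]
ee_rot: [[-0.004, -0.469, -0.883], [0.0, -0.883, 0.469], [-1.0, 0.002, 0.004]]
wrist_force: [0.1, -0.1, 0.0]
gripper_width: 0.503
```

>>> play_rows:
  commands:
    - {"fingers": 0, "tx": 0, "ty": 0.05, "tz": -0.007, "ax": -0.02, "ay": 0, "az": 0}
    - {"fingers": 0, "tx": 0, "ty": 0.1, "tz": -0.014, "ax": -0.042, "ay": 0, "az": 0}
    - {"fingers": 0, "tx": 0, "ty": 0.15, "tz": -0.02, "ax": -0.062, "ay": 0, "az": 0}
    - {"fingers": 0, "tx": 0, "ty": 0.185, "tz": -0.025, "ax": -0.076, "ay": 0, "az": 0}
    - {"fingers": 0, "tx": 0, "ty": 0.1983, "tz": -0.027, "ax": -0.0826, "ay": 0, "az": 0}

```text
time_s: 50.7
tcp_pos: [0.3998, -0.3079, 0.1213]
ee_rot: [[-0.004, -0.227, -0.974], [0.001, -0.974, 0.227], [-1.0, -0.0, 0.004]]
wrist_force: [-0.1, -0.1, 0.3]
gripper_width: 0.497
```

>>> play_rows:
  commands:
    - {"fingers": 0, "tx": 0.04, "ty": 0, "tz": 0, "ax": 0, "ay": 0, "az": 0}
    - {"fingers": 0, "tx": 0.08, "ty": 0, "tz": 0, "ax": 0, "ay": 0, "az": 0}
    - {"fingers": 0, "tx": 0.105, "ty": 0, "tz": 0, "ax": 0, "ay": 0, "az": 0}
    - {"fingers": 0, "tx": 0.117, "ty": 0, "tz": 0, "ax": 0, "ay": 0, "az": 0}
    - {"fingers": 0, "tx": 0.12, "ty": 0, "tz": 0, "ax": 0, "ay": 0, "az": 0}

```text
time_s: 51.12
tcp_pos: [0.4002, -0.305, 0.0303]
ee_rot: [[-0.006, -0.226, -0.974], [0.002, -0.974, 0.226], [-1.0, -0.001, 0.006]]
wrist_force: [0.4, -0.7, 1.3]
gripper_width: 0.503
```

>>> play_rows:
  commands:
    - {"fingers": 0, "tx": 0, "ty": 0, "tz": 0, "ax": 0, "ay": 0, "az": 0}
    - {"fingers": 0, "tx": 0, "ty": 0, "tz": 0, "ax": 0, "ay": 0, "az": 0}
    - {"fingers": 0, "tx": 0, "ty": 0, "tz": 0, "ax": 0, "ay": 0, "az": 0}
    - {"fingers": 0, "tx": 0, "ty": 0, "tz": 0, "ax": 0, "ay": 0, "az": 0}

```text
time_s: 51.45
tcp_pos: [0.4031, -0.3059, 0.0342]
ee_rot: [[0.002, -0.225, -0.974], [-0.001, -0.974, 0.225], [-1.0, 0.0, -0.003]]
wrist_force: [-0.3, -0.0, -0.1]
gripper_width: 0.501
```

```bash
sed -i "s/m\[rmax:\]=0/m|=((hsv[...,1]<20)\&(hsv[...,2]>250)).astype(np.uint8)*255; m[rmax:]=0/" h.py
python3 - <<'E'
from h import *
wood(.014); leg((.4006,-.3062,-.016,76.9))
E
```

```text
wood [ 0.5118 -0.3694] [54.6 22.4] -64.1 stand [-0.2463 -0.5697] [  0 280] [ 53 365]
wood [ 0.4375 -0.3721] [100.7  27.7] -7.7 stand [-0.3181 -0.55  ] [ 59 319] [214 364]
wood [ 0.4353 -0.4508] [56.9 44.5] 89.0 stand [-0.3438 -0.6245] [ 87 421] [158 511]
wood [ 0.4404 -0.4107] [13.6  6.6] 73.6 stand [-0.3269 -0.5878] [119 392] [130 412]
wood [ 0.433  -0.3132] [62.9 25.3] -12.5 stand [-0.3047 -0.4925] [121 236] [214 275]
wood [ 0.4203 -0.412 ] [17.8 12.3] -70.7 stand [-0.3464 -0.5829] [143 392] [162 419]
t [0.0667 0.0012 0.0029] ax 0.0004
now [ 0.4029 -0.3058  0.0341] -103.0 w 0.502 t 51.5 J1,6 [-19.  96.]
```

>>> play_rows:
  commands:
    - {"fingers": 0, "tx": 0.02, "ty": 0.0005, "tz": 0.003, "ax": 0, "ay": 0, "az": 0}
    - {"fingers": 0, "tx": 0.04, "ty": 0.0005, "tz": 0.003, "ax": 0, "ay": 0, "az": 0}
    - {"fingers": 0, "tx": 0.055, "ty": 0.0005, "tz": 0.003, "ax": 0, "ay": 0, "az": 0}
    - {"fingers": 0, "tx": 0.062, "ty": 0.0005, "tz": 0.003, "ax": 0, "ay": 0, "az": 0}
    - {"fingers": 0, "tx": 0.066, "ty": 0.0005, "tz": 0.003, "ax": 0, "ay": 0, "az": 0}

```text
time_s: 51.92
tcp_pos: [0.3999, -0.3055, -0.0167]
ee_rot: [[-0.0, -0.226, -0.974], [0.0, -0.974, 0.226], [-1.0, -0.0, 0.0]]
wrist_force: [0.3, -0.6, 0.6]
gripper_width: 0.498
```

>>> play_rows:
  commands:
    - {"fingers": 0, "tx": 0, "ty": 0, "tz": 0, "ax": 0, "ay": 0, "az": 0}
    - {"fingers": 1, "tx": 0, "ty": 0, "tz": 0, "ax": 0, "ay": 0, "az": 0}
    - {"fingers": 1, "tx": 0, "ty": 0, "tz": 0, "ax": 0, "ay": 0, "az": 0}
    - {"fingers": 1, "tx": 0, "ty": 0, "tz": 0, "ax": 0, "ay": 0, "az": 0}
    - {"fingers": 1, "tx": 0, "ty": 0, "tz": 0, "ax": 0, "ay": 0, "az": 0}

```text
time_s: 52.33
tcp_pos: [0.4003, -0.3056, -0.0159]
ee_rot: [[0.001, -0.226, -0.974], [-0.0, -0.974, 0.226], [-1.0, 0.0, -0.001]]
wrist_force: [-0.6, -0.5, -0.4]
gripper_width: 0.279
```

>>> play_rows:
  commands:
    - {"fingers": 1, "tx": 0, "ty": 0, "tz": 0, "ax": 0, "ay": 0, "az": 0}
    - {"fingers": 1, "tx": 0, "ty": 0, "tz": 0, "ax": 0, "ay": 0, "az": 0}
    - {"fingers": 1, "tx": 0, "ty": 0, "tz": 0, "ax": 0, "ay": 0, "az": 0}

```text
time_s: 52.58
tcp_pos: [0.4002, -0.3057, -0.016]
ee_rot: [[0.001, -0.225, -0.974], [-0.0, -0.974, 0.225], [-1.0, 0.0, -0.001]]
wrist_force: [-0.3, -0.9, 3.1]
gripper_width: 0.271
```

>>> play_rows:
  commands:
    - {"fingers": 1, "tx": -0.04, "ty": 0, "tz": 0, "ax": 0, "ay": 0, "az": 0}
    - {"fingers": 1, "tx": -0.09, "ty": 0, "tz": 0, "ax": 0, "ay": 0, "az": 0}
    - {"fingers": 1, "tx": -0.14, "ty": 0, "tz": 0, "ax": 0, "ay": 0, "az": 0}
    - {"fingers": 1, "tx": -0.175, "ty": 0, "tz": 0, "ax": 0, "ay": 0, "az": 0}
    - {"fingers": 1, "tx": -0.19, "ty": 0, "tz": 0, "ax": 0, "ay": 0, "az": 0}

```text
time_s: 53.0
tcp_pos: [0.4019, -0.3065, 0.1302]
ee_rot: [[0.007, -0.225, -0.974], [-0.003, -0.974, 0.225], [-1.0, 0.002, -0.007]]
wrist_force: [0.2, -0.6, -0.4]
gripper_width: 0.274
```

>>> play_rows:
  commands:
    - {"fingers": 1, "tx": 0, "ty": 0, "tz": 0, "ax": 0, "ay": 0, "az": 0}
    - {"fingers": 1, "tx": 0, "ty": 0, "tz": 0, "ax": 0, "ay": 0, "az": 0}
    - {"fingers": 1, "tx": 0, "ty": 0, "tz": 0, "ax": 0, "ay": 0, "az": 0}
    - {"fingers": 1, "tx": 0, "ty": 0, "tz": 0, "ax": 0, "ay": 0, "az": 0}

```text
time_s: 53.33
tcp_pos: [0.3987, -0.305, 0.1242]
ee_rot: [[-0.004, -0.226, -0.974], [0.002, -0.974, 0.226], [-1.0, -0.001, 0.004]]
wrist_force: [-0.1, -0.3, -0.1]
gripper_width: 0.271
```

Run:
```python
from h import *
leg((*S(-.035,0),.13,TH),(*S(-.035,0),.045,TH))
```

```text
t [-0.0026 -0.2493 -0.0078] ax 0.1102
t [-0.0026 -0.2372  0.0772] ax 0.1102
t [-0.0026 -0.1969  0.1531] ax 0.1102
t [ 0.1133 -0.      0.    ] ax -0.0
now [ 0.3987 -0.305   0.1242] -103.1 w 0.271 t 53.3333 J1,6 [-19.  96.]
```

>>> play_rows:
  commands:
    - {"fingers": 1, "tx": 0, "ty": -0.055, "tz": -0.0017, "ax": 0.024, "ay": 0, "az": 0}
    - {"fingers": 1, "tx": 0, "ty": -0.11, "tz": -0.0034, "ax": 0.049, "ay": 0, "az": 0}
    - {"fingers": 1, "tx": 0, "ty": -0.165, "tz": -0.005, "ax": 0.073, "ay": 0, "az": 0}
    - {"fingers": 1, "tx": 0, "ty": -0.215, "tz": -0.0067, "ax": 0.095, "ay": 0, "az": 0}
    - {"fingers": 1, "tx": 0, "ty": -0.2483, "tz": -0.0078, "ax": 0.1102, "ay": 0, "az": 0}

```text
time_s: 53.75
tcp_pos: [0.4474, -0.123, 0.1248]
ee_rot: [[-0.002, -0.544, -0.839], [0.0, -0.839, 0.544], [-1.0, 0.001, 0.002]]
wrist_force: [1.0, 0.1, -1.2]
gripper_width: 0.275
```

>>> play_rows:
  commands:
    - {"fingers": 1, "tx": 0, "ty": -0.052, "tz": 0.017, "ax": 0.024, "ay": 0, "az": 0}
    - {"fingers": 1, "tx": 0, "ty": -0.104, "tz": 0.034, "ax": 0.049, "ay": 0, "az": 0}
    - {"fingers": 1, "tx": 0, "ty": -0.156, "tz": 0.051, "ax": 0.073, "ay": 0, "az": 0}
    - {"fingers": 1, "tx": 0, "ty": -0.205, "tz": 0.067, "ax": 0.095, "ay": 0, "az": 0}
    - {"fingers": 1, "tx": 0, "ty": -0.2372, "tz": 0.0772, "ax": 0.1102, "ay": 0, "az": 0}

```text
time_s: 54.17
tcp_pos: [0.4957, 0.0583, 0.1247]
ee_rot: [[-0.002, -0.796, -0.605], [-0.001, -0.605, 0.796], [-1.0, 0.002, 0.0]]
wrist_force: [-0.3, -0.6, -0.3]
gripper_width: 0.27
```

>>> play_rows:
  commands:
    - {"fingers": 1, "tx": 0, "ty": -0.043, "tz": 0.033, "ax": 0.024, "ay": 0, "az": 0}
    - {"fingers": 1, "tx": 0, "ty": -0.086, "tz": 0.067, "ax": 0.049, "ay": 0, "az": 0}
    - {"fingers": 1, "tx": 0, "ty": -0.129, "tz": 0.1, "ax": 0.073, "ay": 0, "az": 0}
    - {"fingers": 1, "tx": 0, "ty": -0.17, "tz": 0.132, "ax": 0.095, "ay": 0, "az": 0}
    - {"fingers": 1, "tx": 0, "ty": -0.1969, "tz": 0.1531, "ax": 0.1102, "ay": 0, "az": 0}

```text
time_s: 54.58
tcp_pos: [0.5437, 0.2394, 0.1241]
ee_rot: [[-0.002, -0.954, -0.299], [-0.001, -0.299, 0.954], [-1.0, 0.002, -0.001]]
wrist_force: [0.8, -0.7, -0.2]
gripper_width: 0.272
```

>>> play_rows:
  commands:
    - {"fingers": 1, "tx": 0.03, "ty": 0, "tz": 0, "ax": 0, "ay": 0, "az": 0}
    - {"fingers": 1, "tx": 0.06, "ty": 0, "tz": 0, "ax": 0, "ay": 0, "az": 0}
    - {"fingers": 1, "tx": 0.085, "ty": 0, "tz": 0, "ax": 0, "ay": 0, "az": 0}
    - {"fingers": 1, "tx": 0.1, "ty": 0, "tz": 0, "ax": 0, "ay": 0, "az": 0}
    - {"fingers": 1, "tx": 0.106, "ty": 0, "tz": 0, "ax": 0, "ay": 0, "az": 0}

```text
time_s: 55.0
tcp_pos: [0.5418, 0.235, 0.0431]
ee_rot: [[-0.005, -0.954, -0.3], [-0.004, -0.3, 0.954], [-1.0, 0.006, -0.002]]
wrist_force: [0.4, -0.4, -0.5]
gripper_width: 0.272
```

>>> play_rows:
  commands:
    - {"fingers": 1, "tx": 0, "ty": 0, "tz": 0, "ax": 0, "ay": 0, "az": 0}
    - {"fingers": 1, "tx": 0, "ty": 0, "tz": 0, "ax": 0, "ay": 0, "az": 0}
    - {"fingers": 1, "tx": 0, "ty": 0, "tz": 0, "ax": 0, "ay": 0, "az": 0}
    - {"fingers": 1, "tx": 0, "ty": 0, "tz": 0, "ax": 0, "ay": 0, "az": 0}
    - {"fingers": 1, "tx": 0, "ty": 0, "tz": 0, "ax": 0, "ay": 0, "az": 0}

```text
time_s: 55.42
tcp_pos: [0.5441, 0.2366, 0.0476]
ee_rot: [[0.002, -0.954, -0.3], [0.001, -0.3, 0.954], [-1.0, -0.002, 0.001]]
wrist_force: [-0.7, -0.6, -0.3]
gripper_width: 0.269
```

```bash
cat >> h.py <<'E'
def inhand():
    "stand-frame far end of the held slat, read along the picture's middle column"
    s=r.sense(); p=shot('wrist'); hsv=cv2.cvtColor(p['image'],cv2.COLOR_RGB2HSV).astype(int)
    w=((hsv[...,0]>8)&(hsv[...,0]<34)&(hsv[...,1]>50))|((hsv[...,2]>250)&(hsv[...,1]<50))
    for c in (240,250,260,270):
        v=[v for v in range(60,215) if w[v:v+4,c].all()]
        if v: print('end col',c,'row',v[0],stand(ray(p,[(c,v[0])],s['tcp_pos'][2]+.030)[0]))
    for v in (150,190): 
        u=np.nonzero(w[v,200:310])[0]+200; print('row',v,u.min(),u.max())
    print('tcp',stand(s['tcp_pos'][:2]))
E
python3 - <<'E'
from h import *
inhand(); leg((*S(-.035,0),.0185,TH))
E
```

```text
end col 240 row 120 [-0.0269 -0.0657]
end col 250 row 120 [-0.0317 -0.0657]
end col 260 row 120 [-0.0365 -0.0657]
end col 270 row 120 [-0.0413 -0.0657]
row 150 200 303
row 190 232 278
tcp [-0.0339 -0.0013]
t [0.0386 0.0012 0.0018] ax -0.0
now [0.5439 0.2365 0.0474] -162.6 w 0.269 t 55.4667 J1,6 [ 39. -22.]
```

>>> play_rows:
  commands:
    - {"fingers": 1, "tx": 0.01, "ty": 0.0012, "tz": 0.001, "ax": 0, "ay": 0, "az": 0}
    - {"fingers": 1, "tx": 0.02, "ty": 0.0012, "tz": 0.001, "ax": 0, "ay": 0, "az": 0}
    - {"fingers": 1, "tx": 0.028, "ty": 0.0012, "tz": 0.001, "ax": 0, "ay": 0, "az": 0}
    - {"fingers": 1, "tx": 0.033, "ty": 0.0012, "tz": 0.001, "ax": 0, "ay": 0, "az": 0}
    - {"fingers": 1, "tx": 0.036, "ty": 0.0012, "tz": 0.001, "ax": 0, "ay": 0, "az": 0}

```text
time_s: 55.88
tcp_pos: [0.5419, 0.2363, 0.0183]
ee_rot: [[-0.002, -0.954, -0.3], [-0.001, -0.3, 0.954], [-1.0, 0.002, -0.001]]
wrist_force: [0.2, 0.5, -0.5]
gripper_width: 0.273
```

>>> play_rows:
  commands:
    - {"fingers": 1, "tx": 0.001, "ty": 0, "tz": 0, "ax": 0, "ay": 0, "az": 0}
    - {"fingers": 1, "tx": 0.002, "ty": 0, "tz": 0, "ax": 0, "ay": 0, "az": 0}
    - {"fingers": 1, "tx": 0.002, "ty": 0, "tz": 0, "ax": 0, "ay": 0, "az": 0}
    - {"fingers": 0, "tx": 0.002, "ty": 0, "tz": 0, "ax": 0, "ay": 0, "az": 0}
    - {"fingers": 0, "tx": 0.002, "ty": 0, "tz": 0, "ax": 0, "ay": 0, "az": 0}

```text
time_s: 56.3
tcp_pos: [0.5427, 0.2369, 0.0183]
ee_rot: [[0.001, -0.954, -0.3], [0.001, -0.3, 0.954], [-1.0, -0.001, 0.0]]
wrist_force: [0.2, -1.0, -0.2]
gripper_width: 0.355
```

>>> play_rows:
  commands:
    - {"fingers": 0, "tx": 0, "ty": 0, "tz": 0, "ax": 0, "ay": 0, "az": 0}
    - {"fingers": 0, "tx": 0, "ty": 0, "tz": 0, "ax": 0, "ay": 0, "az": 0}
    - {"fingers": 0, "tx": -0.02, "ty": 0, "tz": 0, "ax": 0, "ay": 0, "az": 0}
    - {"fingers": 0, "tx": -0.06, "ty": 0, "tz": 0, "ax": 0, "ay": 0, "az": 0}
    - {"fingers": 0, "tx": -0.11, "ty": 0, "tz": 0, "ax": 0, "ay": 0, "az": 0}

```text
time_s: 56.72
tcp_pos: [0.5407, 0.2355, 0.0989]
ee_rot: [[-0.005, -0.954, -0.299], [-0.004, -0.299, 0.954], [-1.0, 0.006, -0.002]]
wrist_force: [1.0, 0.5, -0.2]
gripper_width: 0.498
```

>>> play_rows:
  commands:
    - {"fingers": 0, "tx": -0.02, "ty": 0, "tz": 0, "ax": 0, "ay": 0, "az": 0}
    - {"fingers": 0, "tx": -0.03, "ty": 0, "tz": 0, "ax": 0, "ay": 0, "az": 0}
    - {"fingers": 0, "tx": -0.03, "ty": 0, "tz": 0, "ax": 0, "ay": 0, "az": 0}
    - {"fingers": 0, "tx": -0.03, "ty": 0, "tz": 0, "ax": 0, "ay": 0, "az": 0}

```text
time_s: 57.05
tcp_pos: [0.5417, 0.2364, 0.1221]
ee_rot: [[-0.001, -0.954, -0.299], [-0.0, -0.299, 0.954], [-1.0, 0.001, 0.0]]
wrist_force: [0.2, -0.2, -0.2]
gripper_width: 0.495
```

Run:
```python
from h import *
top(); wood(.048)
leg((.4225,-.3717,.12,82.3),(.4225,-.3717,.03,82.3))
```

```text
top [0.6611 0.3697] [66. 65.] -85.5
top [ 0.7216 -0.2779] [99. 46.] -85.5
top [0.59   0.2196] [130.  64.] 20.1
top [ 0.5827 -0.3877] [151. 120.] 12.3
top [ 0.4228 -0.3716] [134.  28.] -7.7
wood [0.581  0.2251] [123.1  83.1] 17.4 stand [-0.0021 -0.0233] [116 138] [214 287]
t [ 0.0003  0.0984 -0.1814] ax -0.0901
t [ 0.0003  0.1452 -0.1467] ax -0.0901
t [ 0.0003  0.1804 -0.1003] ax -0.0901
t [ 0.0003  0.2012 -0.0459] ax -0.0901
t [ 0.12 -0.    0.  ] ax -0.0
now [0.5413 0.236  0.121 ] -162.6 w 0.502 t 57.15 J1,6 [ 39. -22.]
```

Layer 2 is placed. Next is slat F.

>>> play_rows:
  commands:
    - {"fingers": 0, "tx": 0, "ty": 0.025, "tz": -0.045, "ax": -0.022, "ay": 0, "az": 0}
    - {"fingers": 0, "tx": 0, "ty": 0.049, "tz": -0.09, "ax": -0.045, "ay": 0, "az": 0}
    - {"fingers": 0, "tx": 0, "ty": 0.074, "tz": -0.136, "ax": -0.068, "ay": 0, "az": 0}
    - {"fingers": 0, "tx": 0, "ty": 0.09, "tz": -0.166, "ax": -0.083, "ay": 0, "az": 0}
    - {"fingers": 0, "tx": 0, "ty": 0.0984, "tz": -0.1814, "ax": -0.0901, "ay": 0, "az": 0}

```text
time_s: 57.57
tcp_pos: [0.5105, 0.0816, 0.1212]
ee_rot: [[-0.005, -0.833, -0.554], [-0.002, -0.554, 0.833], [-1.0, 0.005, 0.001]]
wrist_force: [0.6, -0.1, 0.3]
gripper_width: 0.501
```

>>> play_rows:
  commands:
    - {"fingers": 0, "tx": 0, "ty": 0.036, "tz": -0.037, "ax": -0.022, "ay": 0, "az": 0}
    - {"fingers": 0, "tx": 0, "ty": 0.073, "tz": -0.073, "ax": -0.045, "ay": 0, "az": 0}
    - {"fingers": 0, "tx": 0, "ty": 0.109, "tz": -0.11, "ax": -0.068, "ay": 0, "az": 0}
    - {"fingers": 0, "tx": 0, "ty": 0.133, "tz": -0.134, "ax": -0.083, "ay": 0, "az": 0}
    - {"fingers": 0, "tx": 0, "ty": 0.1452, "tz": -0.1467, "ax": -0.0901, "ay": 0, "az": 0}

```text
time_s: 57.98
tcp_pos: [0.4808, -0.0698, 0.1214]
ee_rot: [[-0.004, -0.645, -0.764], [-0.001, -0.764, 0.645], [-1.0, 0.003, 0.003]]
wrist_force: [0.9, -0.4, -0.3]
gripper_width: 0.501
```

>>> play_rows:
  commands:
    - {"fingers": 0, "tx": 0, "ty": 0.045, "tz": -0.025, "ax": -0.022, "ay": 0, "az": 0}
    - {"fingers": 0, "tx": 0, "ty": 0.09, "tz": -0.05, "ax": -0.045, "ay": 0, "az": 0}
    - {"fingers": 0, "tx": 0, "ty": 0.135, "tz": -0.075, "ax": -0.068, "ay": 0, "az": 0}
    - {"fingers": 0, "tx": 0, "ty": 0.165, "tz": -0.092, "ax": -0.083, "ay": 0, "az": 0}
    - {"fingers": 0, "tx": 0, "ty": 0.1804, "tz": -0.1003, "ax": -0.0901, "ay": 0, "az": 0}

```text
time_s: 58.4
tcp_pos: [0.4516, -0.2215, 0.1213]
ee_rot: [[-0.004, -0.406, -0.914], [0.0, -0.914, 0.406], [-1.0, 0.001, 0.004]]
wrist_force: [0.7, 0.7, -0.0]
gripper_width: 0.5
```

>>> play_rows:
  commands:
    - {"fingers": 0, "tx": 0, "ty": 0.05, "tz": -0.011, "ax": -0.022, "ay": 0, "az": 0}
    - {"fingers": 0, "tx": 0, "ty": 0.1, "tz": -0.023, "ax": -0.045, "ay": 0, "az": 0}
    - {"fingers": 0, "tx": 0, "ty": 0.15, "tz": -0.034, "ax": -0.068, "ay": 0, "az": 0}
    - {"fingers": 0, "tx": 0, "ty": 0.185, "tz": -0.042, "ax": -0.083, "ay": 0, "az": 0}
    - {"fingers": 0, "tx": 0, "ty": 0.2012, "tz": -0.0459, "ax": -0.0901, "ay": 0, "az": 0}

```text
time_s: 58.82
tcp_pos: [0.4221, -0.3736, 0.1209]
ee_rot: [[-0.003, -0.135, -0.991], [0.001, -0.991, 0.135], [-1.0, -0.001, 0.003]]
wrist_force: [-0.2, -0.5, -0.1]
gripper_width: 0.499
```

>>> play_rows:
  commands:
    - {"fingers": 0, "tx": 0.04, "ty": 0, "tz": 0, "ax": 0, "ay": 0, "az": 0}
    - {"fingers": 0, "tx": 0.08, "ty": 0, "tz": 0, "ax": 0, "ay": 0, "az": 0}
    - {"fingers": 0, "tx": 0.105, "ty": 0, "tz": 0, "ax": 0, "ay": 0, "az": 0}
    - {"fingers": 0, "tx": 0.117, "ty": 0, "tz": 0, "ax": 0, "ay": 0, "az": 0}
    - {"fingers": 0, "tx": 0.12, "ty": 0, "tz": 0, "ax": 0, "ay": 0, "az": 0}

```text
time_s: 59.23
tcp_pos: [0.4219, -0.3701, 0.0299]
ee_rot: [[-0.006, -0.134, -0.991], [0.003, -0.991, 0.134], [-1.0, -0.002, 0.006]]
wrist_force: [-0.3, -0.2, -0.2]
gripper_width: 0.502
```

>>> play_rows:
  commands:
    - {"fingers": 0, "tx": 0, "ty": 0, "tz": 0, "ax": 0, "ay": 0, "az": 0}
    - {"fingers": 0, "tx": 0, "ty": 0, "tz": 0, "ax": 0, "ay": 0, "az": 0}
    - {"fingers": 0, "tx": 0, "ty": 0, "tz": 0, "ax": 0, "ay": 0, "az": 0}
    - {"fingers": 0, "tx": 0, "ty": 0, "tz": 0, "ax": 0, "ay": 0, "az": 0}

```text
time_s: 59.57
tcp_pos: [0.4248, -0.3713, 0.0343]
ee_rot: [[0.002, -0.133, -0.991], [-0.001, -0.991, 0.133], [-1.0, 0.001, -0.003]]
wrist_force: [0.2, -0.1, -0.1]
gripper_width: 0.498
```

Run:
```python
from h import *
wood(.014); leg((.4225,-.3717,-.016,82.3))
```

```text
wood [ 0.5234 -0.396 ] [120.1  60.2] 82.4 stand [-0.2433 -0.5986] [  0 175] [107 377]
wood [ 0.5368 -0.4972] [27.6  6.8] 82.4 stand [-0.2608 -0.6991] [  0 420] [ 13 467]
wood [ 0.5156 -0.5015] [84.  47.6] 82.4 stand [-0.2823 -0.697 ] [  0 379] [ 86 511]
wood [ 0.4816 -0.5187] [44.  21.6] 69.9 stand [-0.3199 -0.7031] [ 76 442] [113 511]
wood [ 0.4888 -0.4862] [17.2  7.8] -82.4 stand [-0.3034 -0.6742] [ 87 410] [103 437]
wood [ 0.4556 -0.3756] [63.4 25.7] -7.6 stand [-0.3018 -0.5588] [120 236] [214 275]
wood [ 0.4392 -0.5304] [54.8 23.9] 26.3 stand [-0.3639 -0.7016] [134 460] [200 511]
wood [ 0.4368 -0.4733] [98.1 42.2] 90.0 stand [-0.3491 -0.6463] [153 331] [214 477]
wood [ 0.4418 -0.413 ] [13.3  7.9] 69.3 stand [-0.3262 -0.5903] [175 304] [188 323]
wood [ 0.4234 -0.413 ] [17.4  9.4] 82.4 stand [-0.3438 -0.5848] [201 303] [214 328]
t [0.067  0.001  0.0027] ax 0.0002
now [ 0.4246 -0.3713  0.0342] -97.7 w 0.497 t 59.6167 J1,6 [-25. 107.]
```

>>> play_rows:
  commands:
    - {"fingers": 0.2, "tx": 0.02, "ty": 0.0008, "tz": 0.003, "ax": 0, "ay": 0, "az": 0}
    - {"fingers": 0.2, "tx": 0.04, "ty": 0.0008, "tz": 0.003, "ax": 0, "ay": 0, "az": 0}
    - {"fingers": 0.2, "tx": 0.055, "ty": 0.0008, "tz": 0.003, "ax": 0, "ay": 0, "az": 0}
    - {"fingers": 0.2, "tx": 0.062, "ty": 0.0008, "tz": 0.003, "ax": 0, "ay": 0, "az": 0}
    - {"fingers": 0.2, "tx": 0.066, "ty": 0.0008, "tz": 0.003, "ax": 0, "ay": 0, "az": 0}

```text
time_s: 60.03
tcp_pos: [0.4215, -0.3712, -0.0167]
ee_rot: [[-0.0, -0.134, -0.991], [0.0, -0.991, 0.134], [-1.0, -0.0, 0.0]]
wrist_force: [-0.2, -0.0, 0.7]
gripper_width: 0.404
```

>>> play_rows:
  commands:
    - {"fingers": 0.2, "tx": 0, "ty": 0, "tz": 0, "ax": 0, "ay": 0, "az": 0}
    - {"fingers": 1, "tx": 0, "ty": 0, "tz": 0, "ax": 0, "ay": 0, "az": 0}
    - {"fingers": 1, "tx": 0, "ty": 0, "tz": 0, "ax": 0, "ay": 0, "az": 0}
    - {"fingers": 1, "tx": 0, "ty": 0, "tz": 0, "ax": 0, "ay": 0, "az": 0}
    - {"fingers": 1, "tx": 0, "ty": 0, "tz": 0, "ax": 0, "ay": 0, "az": 0}

```text
time_s: 60.45
tcp_pos: [0.4221, -0.3716, -0.0157]
ee_rot: [[0.001, -0.133, -0.991], [-0.001, -0.991, 0.133], [-1.0, 0.001, -0.001]]
wrist_force: [0.2, -0.2, 2.4]
gripper_width: 0.273
```

>>> play_rows:
  commands:
    - {"fingers": 1, "tx": 0, "ty": 0, "tz": 0, "ax": 0, "ay": 0, "az": 0}
    - {"fingers": 1, "tx": 0, "ty": 0, "tz": 0, "ax": 0, "ay": 0, "az": 0}
    - {"fingers": 1, "tx": 0, "ty": 0, "tz": 0, "ax": 0, "ay": 0, "az": 0}

```text
time_s: 60.7
tcp_pos: [0.4221, -0.3716, -0.0157]
ee_rot: [[0.001, -0.133, -0.991], [-0.001, -0.991, 0.133], [-1.0, 0.001, -0.001]]
wrist_force: [-0.7, 0.9, 5.7]
gripper_width: 0.273
```

>>> play_rows:
  commands:
    - {"fingers": 1, "tx": -0.04, "ty": 0, "tz": 0, "ax": 0, "ay": 0, "az": 0}
    - {"fingers": 1, "tx": -0.09, "ty": 0, "tz": 0, "ax": 0, "ay": 0, "az": 0}
    - {"fingers": 1, "tx": -0.14, "ty": 0, "tz": 0, "ax": 0, "ay": 0, "az": 0}
    - {"fingers": 1, "tx": -0.18, "ty": 0, "tz": 0, "ax": 0, "ay": 0, "az": 0}
    - {"fingers": 1, "tx": -0.2, "ty": 0, "tz": 0, "ax": 0, "ay": 0, "az": 0}

```text
time_s: 61.12
tcp_pos: [0.4231, -0.3723, 0.1377]
ee_rot: [[0.005, -0.133, -0.991], [-0.003, -0.991, 0.133], [-1.0, 0.003, -0.006]]
wrist_force: [0.4, 0.6, -0.9]
gripper_width: 0.272
```

>>> play_rows:
  commands:
    - {"fingers": 1, "tx": 0, "ty": 0, "tz": 0, "ax": 0, "ay": 0, "az": 0}
    - {"fingers": 1, "tx": 0, "ty": 0, "tz": 0, "ax": 0, "ay": 0, "az": 0}
    - {"fingers": 1, "tx": 0, "ty": 0, "tz": 0, "ax": 0, "ay": 0, "az": 0}
    - {"fingers": 1, "tx": 0, "ty": 0, "tz": 0, "ax": 0, "ay": 0, "az": 0}

```text
time_s: 61.45
tcp_pos: [0.4204, -0.3706, 0.1314]
ee_rot: [[-0.004, -0.134, -0.991], [0.002, -0.991, 0.134], [-1.0, -0.002, 0.004]]
wrist_force: [-0.2, -0.3, -0.5]
gripper_width: 0.268
```

Run:
```python
from h import *
leg((*S(0,.035),.135,TH+90),(*S(0,.035),.06,TH+90))
```

```text
t [-0.0012 -0.2219 -0.0188] ax -0.0349
t [-0.0012 -0.2185 -0.043 ] ax -0.0349
t [-0.0012 -0.2124 -0.0667] ax -0.0349
t [-0.0012 -0.2039 -0.0895] ax -0.0349
t [0.1 0.  0. ] ax -0.0
now [ 0.4204 -0.3706  0.1314] -97.7 w 0.268 t 61.45 J1,6 [-25. 107.]
```

>>> play_rows:
  commands:
    - {"fingers": 1, "tx": 0, "ty": -0.052, "tz": -0.0044, "ax": -0.008, "ay": 0, "az": 0}
    - {"fingers": 1, "tx": 0, "ty": -0.104, "tz": -0.0088, "ax": -0.016, "ay": 0, "az": 0}
    - {"fingers": 1, "tx": 0, "ty": -0.156, "tz": -0.013, "ax": -0.025, "ay": 0, "az": 0}
    - {"fingers": 1, "tx": 0, "ty": -0.2, "tz": -0.017, "ax": -0.031, "ay": 0, "az": 0}
    - {"fingers": 1, "tx": 0, "ty": -0.2219, "tz": -0.0188, "ax": -0.0349, "ay": 0, "az": 0}

```text
time_s: 61.87
tcp_pos: [0.4573, -0.2054, 0.1321]
ee_rot: [[-0.003, -0.021, -1.0], [0.001, -1.0, 0.021], [-1.0, -0.001, 0.003]]
wrist_force: [0.1, 0.5, -0.5]
gripper_width: 0.268
```

>>> play_rows:
  commands:
    - {"fingers": 1, "tx": 0, "ty": -0.05, "tz": -0.0098, "ax": -0.008, "ay": 0, "az": 0}
    - {"fingers": 1, "tx": 0, "ty": -0.1, "tz": -0.0197, "ax": -0.016, "ay": 0, "az": 0}
    - {"fingers": 1, "tx": 0, "ty": -0.15, "tz": -0.0295, "ax": -0.025, "ay": 0, "az": 0}
    - {"fingers": 1, "tx": 0, "ty": -0.195, "tz": -0.0384, "ax": -0.031, "ay": 0, "az": 0}
    - {"fingers": 1, "tx": 0, "ty": -0.2185, "tz": -0.043, "ax": -0.0349, "ay": 0, "az": 0}

```text
time_s: 62.28
tcp_pos: [0.494, -0.0423, 0.1322]
ee_rot: [[-0.002, 0.089, -0.996], [-0.0, -0.996, -0.089], [-1.0, 0.0, 0.002]]
wrist_force: [-0.4, 0.2, -0.6]
gripper_width: 0.274
```

>>> play_rows:
  commands:
    - {"fingers": 1, "tx": 0, "ty": -0.05, "tz": -0.0157, "ax": -0.008, "ay": 0, "az": 0}
    - {"fingers": 1, "tx": 0, "ty": -0.1, "tz": -0.0314, "ax": -0.016, "ay": 0, "az": 0}
    - {"fingers": 1, "tx": 0, "ty": -0.15, "tz": -0.047, "ax": -0.025, "ay": 0, "az": 0}
    - {"fingers": 1, "tx": 0, "ty": -0.19, "tz": -0.06, "ax": -0.031, "ay": 0, "az": 0}
    - {"fingers": 1, "tx": 0, "ty": -0.2124, "tz": -0.0667, "ax": -0.0349, "ay": 0, "az": 0}

```text
time_s: 62.7
tcp_pos: [0.5304, 0.1207, 0.1318]
ee_rot: [[-0.002, 0.197, -0.98], [-0.001, -0.98, -0.197], [-1.0, 0.001, 0.002]]
wrist_force: [1.0, 0.5, -0.4]
gripper_width: 0.27
```

>>> play_rows:
  commands:
    - {"fingers": 1, "tx": 0, "ty": -0.05, "tz": -0.022, "ax": -0.008, "ay": 0, "az": 0}
    - {"fingers": 1, "tx": 0, "ty": -0.1, "tz": -0.044, "ax": -0.016, "ay": 0, "az": 0}
    - {"fingers": 1, "tx": 0, "ty": -0.15, "tz": -0.066, "ax": -0.025, "ay": 0, "az": 0}
    - {"fingers": 1, "tx": 0, "ty": -0.19, "tz": -0.083, "ax": -0.031, "ay": 0, "az": 0}
    - {"fingers": 1, "tx": 0, "ty": -0.2039, "tz": -0.0895, "ax": -0.0349, "ay": 0, "az": 0}

```text
time_s: 63.12
tcp_pos: [0.5667, 0.2847, 0.1311]
ee_rot: [[-0.001, 0.304, -0.953], [-0.001, -0.953, -0.304], [-1.0, 0.001, 0.002]]
wrist_force: [0.4, 0.1, -1.0]
gripper_width: 0.273
```

>>> play_rows:
  commands:
    - {"fingers": 1, "tx": 0.03, "ty": 0, "tz": 0, "ax": 0, "ay": 0, "az": 0}
    - {"fingers": 1, "tx": 0.06, "ty": 0, "tz": 0, "ax": 0, "ay": 0, "az": 0}
    - {"fingers": 1, "tx": 0.08, "ty": 0, "tz": 0, "ax": 0, "ay": 0, "az": 0}
    - {"fingers": 1, "tx": 0.09, "ty": 0, "tz": 0, "ax": 0, "ay": 0, "az": 0}
    - {"fingers": 1, "tx": 0.096, "ty": 0, "tz": 0, "ax": 0, "ay": 0, "az": 0}

```text
time_s: 63.53
tcp_pos: [0.5655, 0.2796, 0.059]
ee_rot: [[-0.004, 0.299, -0.954], [-0.003, -0.954, -0.299], [-1.0, 0.002, 0.004]]
wrist_force: [-0.1, 0.7, -0.6]
gripper_width: 0.273
```

>>> play_rows:
  commands:
    - {"fingers": 1, "tx": 0, "ty": 0, "tz": 0, "ax": 0, "ay": 0, "az": 0}
    - {"fingers": 1, "tx": 0, "ty": 0, "tz": 0, "ax": 0, "ay": 0, "az": 0}
    - {"fingers": 1, "tx": 0, "ty": 0, "tz": 0, "ax": 0, "ay": 0, "az": 0}
    - {"fingers": 1, "tx": 0, "ty": 0, "tz": 0, "ax": 0, "ay": 0, "az": 0}
    - {"fingers": 1, "tx": 0, "ty": 0, "tz": 0, "ax": 0, "ay": 0, "az": 0}

```text
time_s: 63.95
tcp_pos: [0.567, 0.281, 0.0625]
ee_rot: [[0.001, 0.3, -0.954], [0.001, -0.954, -0.3], [-1.0, -0.001, -0.002]]
wrist_force: [0.0, 0.9, -0.7]
gripper_width: 0.274
```

Run:
```python
from h import *
inhand(); leg((*S(0,.035),.033,TH+90))
```

```text
end col 240 row 120 [0.066  0.0418]
end col 250 row 120 [0.066 0.037]
end col 260 row 120 [0.066  0.0322]
end col 270 row 120 [0.066  0.0274]
row 150 209 309
row 190 232 279
tcp [0.0013 0.0342]
t [ 0.0392 -0.001   0.0016] ax -0.0
now [0.5669 0.281  0.0624] -72.6 w 0.271 t 64.0 J1,6 [41. 66.]
```

>>> play_rows:
  commands:
    - {"fingers": 1, "tx": 0.01, "ty": -0.001, "tz": 0.0014, "ax": 0, "ay": 0, "az": 0}
    - {"fingers": 1, "tx": 0.02, "ty": -0.001, "tz": 0.0014, "ax": 0, "ay": 0, "az": 0}
    - {"fingers": 1, "tx": 0.028, "ty": -0.001, "tz": 0.0014, "ax": 0, "ay": 0, "az": 0}
    - {"fingers": 1, "tx": 0.033, "ty": -0.001, "tz": 0.0014, "ax": 0, "ay": 0, "az": 0}
    - {"fingers": 1, "tx": 0.0365, "ty": -0.001, "tz": 0.0014, "ax": 0, "ay": 0, "az": 0}

```text
time_s: 64.42
tcp_pos: [0.5648, 0.2808, 0.0329]
ee_rot: [[-0.001, 0.3, -0.954], [-0.001, -0.954, -0.3], [-1.0, 0.001, 0.002]]
wrist_force: [0.3, 0.2, -0.3]
gripper_width: 0.272
```

>>> play_rows:
  commands:
    - {"fingers": 1, "tx": 0.001, "ty": 0, "tz": 0, "ax": 0, "ay": 0, "az": 0}
    - {"fingers": 1, "tx": 0.002, "ty": 0, "tz": 0, "ax": 0, "ay": 0, "az": 0}
    - {"fingers": 1, "tx": 0.002, "ty": 0, "tz": 0, "ax": 0, "ay": 0, "az": 0}
    - {"fingers": 0, "tx": 0.002, "ty": 0, "tz": 0, "ax": 0, "ay": 0, "az": 0}
    - {"fingers": 0, "tx": 0.002, "ty": 0, "tz": 0, "ax": 0, "ay": 0, "az": 0}

```text
time_s: 64.83
tcp_pos: [0.5656, 0.2814, 0.033]
ee_rot: [[0.001, 0.3, -0.954], [0.0, -0.954, -0.3], [-1.0, -0.0, -0.001]]
wrist_force: [-0.8, -0.4, 0.6]
gripper_width: 0.351
```

>>> play_rows:
  commands:
    - {"fingers": 0, "tx": 0, "ty": 0, "tz": 0, "ax": 0, "ay": 0, "az": 0}
    - {"fingers": 0, "tx": 0, "ty": 0, "tz": 0, "ax": 0, "ay": 0, "az": 0}
    - {"fingers": 0, "tx": -0.02, "ty": 0, "tz": 0, "ax": 0, "ay": 0, "az": 0}
    - {"fingers": 0, "tx": -0.06, "ty": 0, "tz": 0, "ax": 0, "ay": 0, "az": 0}
    - {"fingers": 0, "tx": -0.11, "ty": 0, "tz": 0, "ax": 0, "ay": 0, "az": 0}

```text
time_s: 65.25
tcp_pos: [0.5636, 0.28, 0.1133]
ee_rot: [[-0.005, 0.299, -0.954], [-0.004, -0.954, -0.299], [-1.0, 0.002, 0.006]]
wrist_force: [-0.1, 0.3, -0.0]
gripper_width: 0.494
```

>>> play_rows:
  commands:
    - {"fingers": 0, "tx": -0.015, "ty": 0, "tz": 0, "ax": 0, "ay": 0, "az": 0}
    - {"fingers": 0, "tx": -0.02, "ty": 0, "tz": 0, "ax": 0, "ay": 0, "az": 0}
    - {"fingers": 0, "tx": -0.02, "ty": 0, "tz": 0, "ax": 0, "ay": 0, "az": 0}
    - {"fingers": 0, "tx": -0.02, "ty": 0, "tz": 0, "ax": 0, "ay": 0, "az": 0}

```text
time_s: 65.58
tcp_pos: [0.5644, 0.2807, 0.1289]
ee_rot: [[-0.002, 0.299, -0.954], [-0.001, -0.954, -0.299], [-1.0, 0.0, 0.002]]
wrist_force: [0.3, -0.3, 0.2]
gripper_width: 0.501
```

Run:
```python
from h import *
wood(.062)
q=shot('top'); hs=cv2.cvtColor(q['image'],cv2.COLOR_RGB2HSV); print(hs[192,319],[d['uv'] for d in spotter.find_in('slat_0_mid',q)])
m=cv2.inRange(hs,(8,30,200),(30,255,255)); m[:160]=0; m[:,:300]=0; m[225:]=0; m[:,340:]=0; m=cv2.morphologyEx(m,cv2.MORPH_OPEN,np.ones((4,4)))
for x in comps(m>0,80): print([np.round(v,3) for v in rect(q,x,.012)])
leg((.5922,-.3685,.13,73.5),(.5922,-.3685,.035,73.5))
```

```text
wood [0.5823 0.4479] [114.5  88.1] 5.4 stand [0.0659 0.1888] [20  0] [171 116]
wood [0.598  0.2569] [123.   83.3] -72.5 stand [0.0237 0.0019] [113 220] [214 373]
[ 22 100 245] []
[array([ 0.587, -0.371]), array([ 0.588, -0.371]), array([125.99 ,  23.994]), np.float64(-16.423)]
t [-0.0006  0.2092  0.056 ] ax 0.0471
t [-0.0006  0.2152  0.0245] ax 0.0471
t [-0.0006  0.2164 -0.0075] ax 0.0471
t [-0.0006  0.2129 -0.0393] ax 0.0471
t [0.1267 0.     0.    ] ax -0.0
now [0.5644 0.2806 0.1282] -72.6 w 0.501 t 65.7333 J1,6 [41. 66.]
```

Layer 3's first slat is in. Last is slat C.

>>> play_rows:
  commands:
    - {"fingers": 0.2, "tx": 0, "ty": 0.05, "tz": 0.0134, "ax": 0.011, "ay": 0, "az": 0}
    - {"fingers": 0.2, "tx": 0, "ty": 0.1, "tz": 0.0268, "ax": 0.022, "ay": 0, "az": 0}
    - {"fingers": 0.2, "tx": 0, "ty": 0.15, "tz": 0.04, "ax": 0.033, "ay": 0, "az": 0}
    - {"fingers": 0.2, "tx": 0, "ty": 0.19, "tz": 0.051, "ax": 0.042, "ay": 0, "az": 0}
    - {"fingers": 0.2, "tx": 0, "ty": 0.2092, "tz": 0.056, "ax": 0.0471, "ay": 0, "az": 0}

```text
time_s: 66.15
tcp_pos: [0.5711, 0.1154, 0.1289]
ee_rot: [[-0.003, 0.152, -0.988], [-0.002, -0.988, -0.152], [-1.0, 0.001, 0.003]]
wrist_force: [-0.7, -0.2, 0.9]
gripper_width: 0.402
```

>>> play_rows:
  commands:
    - {"fingers": 0.2, "tx": 0, "ty": 0.05, "tz": 0.0057, "ax": 0.011, "ay": 0, "az": 0}
    - {"fingers": 0.2, "tx": 0, "ty": 0.1, "tz": 0.0114, "ax": 0.022, "ay": 0, "az": 0}
    - {"fingers": 0.2, "tx": 0, "ty": 0.15, "tz": 0.017, "ax": 0.033, "ay": 0, "az": 0}
    - {"fingers": 0.2, "tx": 0, "ty": 0.195, "tz": 0.022, "ax": 0.042, "ay": 0, "az": 0}
    - {"fingers": 0.2, "tx": 0, "ty": 0.2152, "tz": 0.0245, "ax": 0.0471, "ay": 0, "az": 0}

```text
time_s: 66.57
tcp_pos: [0.5787, -0.0465, 0.1291]
ee_rot: [[-0.002, 0.005, -1.0], [-0.001, -1.0, -0.005], [-1.0, 0.001, 0.002]]
wrist_force: [0.2, 0.5, -0.3]
gripper_width: 0.396
```

>>> play_rows:
  commands:
    - {"fingers": 0.2, "tx": 0, "ty": 0.05, "tz": -0.0017, "ax": 0.011, "ay": 0, "az": 0}
    - {"fingers": 0.2, "tx": 0, "ty": 0.1, "tz": -0.0035, "ax": 0.022, "ay": 0, "az": 0}
    - {"fingers": 0.2, "tx": 0, "ty": 0.15, "tz": -0.005, "ax": 0.033, "ay": 0, "az": 0}
    - {"fingers": 0.2, "tx": 0, "ty": 0.195, "tz": -0.0068, "ax": 0.042, "ay": 0, "az": 0}
    - {"fingers": 0.2, "tx": 0, "ty": 0.2164, "tz": -0.0075, "ax": 0.0471, "ay": 0, "az": 0}

```text
time_s: 66.98
tcp_pos: [0.586, -0.2088, 0.1289]
ee_rot: [[-0.002, -0.143, -0.99], [-0.0, -0.99, 0.143], [-1.0, 0.001, 0.002]]
wrist_force: [0.1, 0.8, -0.5]
gripper_width: 0.399
```

>>> play_rows:
  commands:
    - {"fingers": 0.2, "tx": 0, "ty": 0.05, "tz": -0.0092, "ax": 0.011, "ay": 0, "az": 0}
    - {"fingers": 0.2, "tx": 0, "ty": 0.1, "tz": -0.0185, "ax": 0.022, "ay": 0, "az": 0}
    - {"fingers": 0.2, "tx": 0, "ty": 0.15, "tz": -0.0277, "ax": 0.033, "ay": 0, "az": 0}
    - {"fingers": 0.2, "tx": 0, "ty": 0.195, "tz": -0.036, "ax": 0.042, "ay": 0, "az": 0}
    - {"fingers": 0.2, "tx": 0, "ty": 0.2129, "tz": -0.0393, "ax": 0.0471, "ay": 0, "az": 0}

```text
time_s: 67.4
tcp_pos: [0.5928, -0.3717, 0.1283]
ee_rot: [[-0.002, -0.288, -0.958], [-0.0, -0.958, 0.288], [-1.0, 0.001, 0.002]]
wrist_force: [0.7, 0.4, -0.8]
gripper_width: 0.399
```

>>> play_rows:
  commands:
    - {"fingers": 0.2, "tx": 0.04, "ty": 0, "tz": 0, "ax": 0, "ay": 0, "az": 0}
    - {"fingers": 0.2, "tx": 0.08, "ty": 0, "tz": 0, "ax": 0, "ay": 0, "az": 0}
    - {"fingers": 0.2, "tx": 0.105, "ty": 0, "tz": 0, "ax": 0, "ay": 0, "az": 0}
    - {"fingers": 0.2, "tx": 0.12, "ty": 0, "tz": 0, "ax": 0, "ay": 0, "az": 0}
    - {"fingers": 0.2, "tx": 0.126, "ty": 0, "tz": 0, "ax": 0, "ay": 0, "az": 0}

```text
time_s: 67.82
tcp_pos: [0.5921, -0.3668, 0.0325]
ee_rot: [[-0.005, -0.283, -0.959], [0.002, -0.959, 0.283], [-1.0, -0.0, 0.005]]
wrist_force: [0.5, -0.6, -1.0]
gripper_width: 0.4
```

>>> play_rows:
  commands:
    - {"fingers": 0.2, "tx": 0, "ty": 0, "tz": 0, "ax": 0, "ay": 0, "az": 0}
    - {"fingers": 0.2, "tx": 0, "ty": 0, "tz": 0, "ax": 0, "ay": 0, "az": 0}
    - {"fingers": 0.2, "tx": 0, "ty": 0, "tz": 0, "ax": 0, "ay": 0, "az": 0}
    - {"fingers": 0.2, "tx": 0, "ty": 0, "tz": 0, "ax": 0, "ay": 0, "az": 0}
    - {"fingers": 0.2, "tx": 0, "ty": 0, "tz": 0, "ax": 0, "ay": 0, "az": 0}

```text
time_s: 68.23
tcp_pos: [0.594, -0.368, 0.0371]
ee_rot: [[0.002, -0.283, -0.959], [-0.001, -0.959, 0.283], [-1.0, 0.0, -0.002]]
wrist_force: [-0.5, 0.1, -0.4]
gripper_width: 0.4
```

Run:
```python
from h import *
wood(.014,vmin=60); leg((.5922,-.3685,-.016,73.5))
p=shot('wrist'); hsv=cv2.cvtColor(p['image'],cv2.COLOR_RGB2HSV)
print([(v,*hsv[v,256].tolist()) for v in range(100,150,4)])
for v in (150,190): print(v,[(u,*hsv[v,u].tolist()[1:]) for u in range(222,292,3)])
```

```text
wood [ 0.7178 -0.2819] [98.6 49.2] -76.9 stand [-0.0237 -0.5481] [0 0] [110 125]
wood [ 0.6169 -0.3997] [74.3 64.9] 73.6 stand [-0.1552 -0.6302] [119 235] [214 344]
wood [ 0.577  -0.5219] [40.7 36.5] 85.5 stand [-0.2299 -0.7348] [144 450] [196 511]
wood [ 0.5544 -0.5243] [36.4 15.2] 73.6 stand [-0.2522 -0.7303] [193 460] [214 511]
t [0.0704 0.0013 0.0019] ax 0.0002
now [ 0.5939 -0.368   0.0368] -106.5 w 0.399 t 68.2833 J1,6 [-19.  92.]
[(100, 110, 9, 89), (104, 110, 9, 89), (108, 105, 11, 89), (112, 105, 12, 88), (116, 150, 3, 88), (120, 20, 74, 226), (124, 30, 29, 255), (128, 30, 29, 255), (132, 30, 29, 255), (136, 30, 29, 255), (140, 30, 29, 255), (144, 30, 29, 255), (148, 30, 30, 255)]
150 [(222, 14, 93), (225, 16, 95), (228, 16, 93), (231, 22, 71), (234, 18, 58), (237, 75, 240), (240, 36, 255), (243, 35, 255), (246, 31, 255), (249, 29, 255), (252, 26, 255), (255, 27, 255), (258, 34, 255), (261, 36, 255), (264, 33, 255), (267, 30, 255), (270, 30, 255), (273, 76, 182), (276, 14, 89), (279, 14, 93), (282, 14, 94), (285, 19, 92), (288, 14, 92), (291, 8, 91)]
190 [(222, 12, 44), (225, 12, 42), (228, 11, 46), (231, 17, 44), (234, 17, 45), (237, 77, 106), (240, 88, 153), (243, 89, 154), (246, 86, 155), (249, 86, 160), (252, 88, 163), (255, 86, 160), (258, 93, 153), (261, 90, 151), (264, 91, 154), (267, 87, 156), (270, 87, 156), (273, 37, 62), (276, 6, 43), (279, 6, 42), (282, 11, 46), (285, 87, 247), (288, 76, 255), (291, 76, 255)]
```

>>> play_rows:
  commands:
    - {"fingers": 0.2, "tx": 0.02, "ty": 0.0005, "tz": 0.0018, "ax": 0, "ay": 0, "az": 0}
    - {"fingers": 0.2, "tx": 0.04, "ty": 0.0005, "tz": 0.0018, "ax": 0, "ay": 0, "az": 0}
    - {"fingers": 0.2, "tx": 0.056, "ty": 0.0005, "tz": 0.0018, "ax": 0, "ay": 0, "az": 0}
    - {"fingers": 0.2, "tx": 0.065, "ty": 0.0005, "tz": 0.0018, "ax": 0, "ay": 0, "az": 0}
    - {"fingers": 0.2, "tx": 0.0695, "ty": 0.0005, "tz": 0.0018, "ax": 0, "ay": 0, "az": 0}

```text
time_s: 68.75
tcp_pos: [0.5912, -0.3676, -0.0179]
ee_rot: [[-0.002, -0.284, -0.959], [0.001, -0.959, 0.284], [-1.0, -0.0, 0.002]]
wrist_force: [-0.8, 0.6, 0.3]
gripper_width: 0.4
```

>>> play_rows:
  commands:
    - {"fingers": 0.2, "tx": 0, "ty": 0, "tz": 0, "ax": 0, "ay": 0, "az": 0}
    - {"fingers": 1, "tx": 0, "ty": 0, "tz": 0, "ax": 0, "ay": 0, "az": 0}
    - {"fingers": 1, "tx": 0, "ty": 0, "tz": 0, "ax": 0, "ay": 0, "az": 0}
    - {"fingers": 1, "tx": 0, "ty": 0, "tz": 0, "ax": 0, "ay": 0, "az": 0}
    - {"fingers": 1, "tx": 0, "ty": 0, "tz": 0, "ax": 0, "ay": 0, "az": 0}

```text
time_s: 69.17
tcp_pos: [0.5926, -0.3681, -0.0155]
ee_rot: [[0.002, -0.283, -0.959], [-0.001, -0.959, 0.283], [-1.0, 0.0, -0.002]]
wrist_force: [-0.1, 0.5, 1.5]
gripper_width: 0.275
```

>>> play_rows:
  commands:
    - {"fingers": 1, "tx": 0, "ty": 0, "tz": 0, "ax": 0, "ay": 0, "az": 0}
    - {"fingers": 1, "tx": 0, "ty": 0, "tz": 0, "ax": 0, "ay": 0, "az": 0}
    - {"fingers": 1, "tx": 0, "ty": 0, "tz": 0, "ax": 0, "ay": 0, "az": 0}

```text
time_s: 69.42
tcp_pos: [0.5926, -0.3681, -0.0155]
ee_rot: [[0.002, -0.283, -0.959], [-0.001, -0.959, 0.283], [-1.0, 0.0, -0.002]]
wrist_force: [1.3, -0.1, 3.6]
gripper_width: 0.277
```

>>> play_rows:
  commands:
    - {"fingers": 1, "tx": -0.04, "ty": 0, "tz": 0, "ax": 0, "ay": 0, "az": 0}
    - {"fingers": 1, "tx": -0.09, "ty": 0, "tz": 0, "ax": 0, "ay": 0, "az": 0}
    - {"fingers": 1, "tx": -0.14, "ty": 0, "tz": 0, "ax": 0, "ay": 0, "az": 0}
    - {"fingers": 1, "tx": -0.18, "ty": 0, "tz": 0, "ax": 0, "ay": 0, "az": 0}
    - {"fingers": 1, "tx": -0.2, "ty": 0, "tz": 0, "ax": 0, "ay": 0, "az": 0}

```text
time_s: 69.83
tcp_pos: [0.5936, -0.3688, 0.1386]
ee_rot: [[0.006, -0.283, -0.959], [-0.003, -0.959, 0.283], [-1.0, 0.001, -0.007]]
wrist_force: [0.4, -0.2, 0.1]
gripper_width: 0.272
```

>>> play_rows:
  commands:
    - {"fingers": 1, "tx": 0, "ty": 0, "tz": 0, "ax": 0, "ay": 0, "az": 0}
    - {"fingers": 1, "tx": 0, "ty": 0, "tz": 0, "ax": 0, "ay": 0, "az": 0}
    - {"fingers": 1, "tx": 0, "ty": 0, "tz": 0, "ax": 0, "ay": 0, "az": 0}
    - {"fingers": 1, "tx": 0, "ty": 0, "tz": 0, "ax": 0, "ay": 0, "az": 0}

```text
time_s: 70.17
tcp_pos: [0.5907, -0.3672, 0.131]
ee_rot: [[-0.004, -0.284, -0.959], [0.002, -0.959, 0.284], [-1.0, -0.001, 0.004]]
wrist_force: [0.4, -0.6, -0.6]
gripper_width: 0.271
```

Run:
```python
from h import *
leg((*S(0,-.035),.135,TH+90),(*S(0,-.035),.06,TH+90))
```

```text
t [-0.0018 -0.2474  0.0752] ax -0.0628
t [-0.0018 -0.2574  0.0252] ax -0.0628
t [-0.0018 -0.2573 -0.0258] ax -0.0628
t [ 0.1 -0.  -0. ] ax -0.0
now [ 0.5907 -0.3672  0.131 ] -106.5 w 0.271 t 70.1667 J1,6 [-19.  92.]
```

>>> play_rows:
  commands:
    - {"fingers": 1, "tx": 0, "ty": -0.05, "tz": 0.0152, "ax": -0.0127, "ay": 0, "az": 0}
    - {"fingers": 1, "tx": 0, "ty": -0.1, "tz": 0.0304, "ax": -0.025, "ay": 0, "az": 0}
    - {"fingers": 1, "tx": 0, "ty": -0.15, "tz": 0.0456, "ax": -0.038, "ay": 0, "az": 0}
    - {"fingers": 1, "tx": 0, "ty": -0.2, "tz": 0.061, "ax": -0.051, "ay": 0, "az": 0}
    - {"fingers": 1, "tx": 0, "ty": -0.2474, "tz": 0.0752, "ax": -0.0628, "ay": 0, "az": 0}

```text
time_s: 70.58
tcp_pos: [0.5892, -0.172, 0.1317]
ee_rot: [[-0.003, -0.088, -0.996], [0.0, -0.996, 0.088], [-1.0, -0.0, 0.003]]
wrist_force: [0.0, 0.4, -0.6]
gripper_width: 0.271
```

>>> play_rows:
  commands:
    - {"fingers": 1, "tx": 0, "ty": -0.052, "tz": 0.005, "ax": -0.0127, "ay": 0, "az": 0}
    - {"fingers": 1, "tx": 0, "ty": -0.104, "tz": 0.01, "ax": -0.025, "ay": 0, "az": 0}
    - {"fingers": 1, "tx": 0, "ty": -0.156, "tz": 0.0153, "ax": -0.038, "ay": 0, "az": 0}
    - {"fingers": 1, "tx": 0, "ty": -0.208, "tz": 0.0204, "ax": -0.051, "ay": 0, "az": 0}
    - {"fingers": 1, "tx": 0, "ty": -0.2574, "tz": 0.0252, "ax": -0.0628, "ay": 0, "az": 0}

```text
time_s: 71.0
tcp_pos: [0.5878, 0.0219, 0.132]
ee_rot: [[-0.003, 0.109, -0.994], [-0.001, -0.994, -0.109], [-1.0, 0.0, 0.003]]
wrist_force: [0.6, -0.1, -0.3]
gripper_width: 0.272
```

>>> play_rows:
  commands:
    - {"fingers": 1, "tx": 0, "ty": -0.055, "tz": -0.0055, "ax": -0.0134, "ay": 0, "az": 0}
    - {"fingers": 1, "tx": 0, "ty": -0.11, "tz": -0.011, "ax": -0.027, "ay": 0, "az": 0}
    - {"fingers": 1, "tx": 0, "ty": -0.165, "tz": -0.0165, "ax": -0.04, "ay": 0, "az": 0}
    - {"fingers": 1, "tx": 0, "ty": -0.22, "tz": -0.022, "ax": -0.054, "ay": 0, "az": 0}
    - {"fingers": 1, "tx": 0, "ty": -0.2573, "tz": -0.0258, "ax": -0.0628, "ay": 0, "az": 0}

```text
time_s: 71.42
tcp_pos: [0.5866, 0.2171, 0.1318]
ee_rot: [[-0.002, 0.304, -0.953], [-0.001, -0.953, -0.304], [-1.0, 0.0, 0.002]]
wrist_force: [0.5, 0.8, -0.3]
gripper_width: 0.271
```

>>> play_rows:
  commands:
    - {"fingers": 1, "tx": 0.03, "ty": 0, "tz": 0, "ax": 0, "ay": 0, "az": 0}
    - {"fingers": 1, "tx": 0.055, "ty": 0, "tz": 0, "ax": 0, "ay": 0, "az": 0}
    - {"fingers": 1, "tx": 0.075, "ty": 0, "tz": 0, "ax": 0, "ay": 0, "az": 0}
    - {"fingers": 1, "tx": 0.088, "ty": 0, "tz": 0, "ax": 0, "ay": 0, "az": 0}
    - {"fingers": 1, "tx": 0.094, "ty": 0, "tz": 0, "ax": 0, "ay": 0, "az": 0}

```text
time_s: 71.83
tcp_pos: [0.5861, 0.2132, 0.06]
ee_rot: [[-0.005, 0.3, -0.954], [-0.003, -0.954, -0.3], [-1.0, 0.001, 0.005]]
wrist_force: [0.1, -0.3, -1.2]
gripper_width: 0.272
```

>>> play_rows:
  commands:
    - {"fingers": 1, "tx": 0, "ty": 0, "tz": 0, "ax": 0, "ay": 0, "az": 0}
    - {"fingers": 1, "tx": 0, "ty": 0, "tz": 0, "ax": 0, "ay": 0, "az": 0}
    - {"fingers": 1, "tx": 0, "ty": 0, "tz": 0, "ax": 0, "ay": 0, "az": 0}
    - {"fingers": 1, "tx": 0, "ty": 0, "tz": 0, "ax": 0, "ay": 0, "az": 0}
    - {"fingers": 1, "tx": 0, "ty": 0, "tz": 0, "ax": 0, "ay": 0, "az": 0}

```text
time_s: 72.25
tcp_pos: [0.588, 0.2142, 0.064]
ee_rot: [[0.001, 0.3, -0.954], [0.001, -0.954, -0.3], [-1.0, -0.0, -0.002]]
wrist_force: [0.2, 0.7, -0.5]
gripper_width: 0.272
```

Run:
```python
from h import *
inhand(); leg((*S(0,-.035),.033,TH+90))
p=shot('wrist'); hsv=cv2.cvtColor(p['image'],cv2.COLOR_RGB2HSV)
print(proj(p,[np.r_[S(.066,.035),.062],np.r_[S(.035,.023),.062],np.r_[S(.035,.047),.062]]).round())
```

```text
end col 240 row 120 [ 0.0661 -0.0283]
end col 250 row 120 [ 0.0661 -0.0331]
end col 260 row 120 [ 0.0661 -0.0379]
end col 270 row 120 [ 0.0661 -0.0427]
row 150 200 299
row 190 232 279
tcp [ 0.0013 -0.0359]
t [ 0.0411 -0.0012  0.0016] ax -0.0
now [0.5879 0.2141 0.0638] -72.6 w 0.273 t 72.3 J1,6 [35. 73.]
[[133. 118.]
 [158. 171.]
 [119. 170.]]
```

>>> play_rows:
  commands:
    - {"fingers": 1, "tx": 0.01, "ty": -0.0012, "tz": 0.0015, "ax": 0, "ay": 0, "az": 0}
    - {"fingers": 1, "tx": 0.02, "ty": -0.0012, "tz": 0.0015, "ax": 0, "ay": 0, "az": 0}
    - {"fingers": 1, "tx": 0.029, "ty": -0.0012, "tz": 0.0015, "ax": 0, "ay": 0, "az": 0}
    - {"fingers": 1, "tx": 0.035, "ty": -0.0012, "tz": 0.0015, "ax": 0, "ay": 0, "az": 0}
    - {"fingers": 1, "tx": 0.0385, "ty": -0.0012, "tz": 0.0015, "ax": 0, "ay": 0, "az": 0}

```text
time_s: 72.77
tcp_pos: [0.5855, 0.2141, 0.0326]
ee_rot: [[-0.002, 0.3, -0.954], [-0.001, -0.954, -0.3], [-1.0, 0.001, 0.002]]
wrist_force: [-0.5, 0.4, -0.1]
gripper_width: 0.273
```

>>> play_rows:
  commands:
    - {"fingers": 1, "tx": 0.001, "ty": 0, "tz": 0, "ax": 0, "ay": 0, "az": 0}
    - {"fingers": 1, "tx": 0.002, "ty": 0, "tz": 0, "ax": 0, "ay": 0, "az": 0}
    - {"fingers": 1, "tx": 0.002, "ty": 0, "tz": 0, "ax": 0, "ay": 0, "az": 0}
    - {"fingers": 0, "tx": 0.002, "ty": 0, "tz": 0, "ax": 0, "ay": 0, "az": 0}
    - {"fingers": 0, "tx": 0.002, "ty": 0, "tz": 0, "ax": 0, "ay": 0, "az": 0}

```text
time_s: 73.18
tcp_pos: [0.5864, 0.2147, 0.033]
ee_rot: [[0.001, 0.3, -0.954], [0.0, -0.954, -0.3], [-1.0, -0.0, -0.001]]
wrist_force: [-0.3, -0.4, -0.5]
gripper_width: 0.349
```

>>> play_rows:
  commands:
    - {"fingers": 0, "tx": 0, "ty": 0, "tz": 0, "ax": 0, "ay": 0, "az": 0}
    - {"fingers": 0, "tx": 0, "ty": 0, "tz": 0, "ax": 0, "ay": 0, "az": 0}
    - {"fingers": 0, "tx": -0.02, "ty": 0, "tz": 0, "ax": 0, "ay": 0, "az": 0}
    - {"fingers": 0, "tx": -0.06, "ty": 0, "tz": 0, "ax": 0, "ay": 0, "az": 0}
    - {"fingers": 0, "tx": -0.11, "ty": 0, "tz": 0, "ax": 0, "ay": 0, "az": 0}

```text
time_s: 73.6
tcp_pos: [0.5844, 0.2135, 0.1133]
ee_rot: [[-0.006, 0.299, -0.954], [-0.003, -0.954, -0.299], [-1.0, 0.001, 0.007]]
wrist_force: [0.4, 0.9, -0.3]
gripper_width: 0.493
```

>>> play_rows:
  commands:
    - {"fingers": 0, "tx": -0.05, "ty": 0, "tz": 0.05, "ax": 0, "ay": 0, "az": 0}
    - {"fingers": 0, "tx": -0.1, "ty": 0.03, "tz": 0.1, "ax": 0, "ay": 0, "az": 0}
    - {"fingers": 0, "tx": -0.14, "ty": 0.03, "tz": 0.14, "ax": 0, "ay": 0, "az": 0}
    - {"fingers": 0, "tx": -0.16, "ty": 0.03, "tz": 0.15, "ax": 0, "ay": 0, "az": 0}
    - {"fingers": 0, "tx": -0.16, "ty": 0.03, "tz": 0.15, "ax": 0, "ay": 0, "az": 0}

```text
time_s: 74.02
tcp_pos: [0.4855, 0.1587, 0.243]
ee_rot: [[0.011, 0.301, -0.954], [0.006, -0.954, -0.301], [-1.0, -0.002, -0.013]]
wrist_force: [0.3, -0.1, 0.1]
gripper_width: 0.496
```

>>> play_rows:
  commands:
    - {"fingers": 0, "tx": 0, "ty": 0, "tz": 0, "ax": 0, "ay": 0, "az": 0}
    - {"fingers": 0, "tx": 0, "ty": 0, "tz": 0, "ax": 0, "ay": 0, "az": 0}
    - {"fingers": 0, "tx": 0, "ty": 0, "tz": 0, "ax": 0, "ay": 0, "az": 0}
    - {"fingers": 0, "tx": 0, "ty": 0, "tz": 0, "ax": 0, "ay": 0, "az": 0}

```text
time_s: 74.35
tcp_pos: [0.4855, 0.1593, 0.2334]
ee_rot: [[-0.003, 0.3, -0.954], [-0.002, -0.954, -0.3], [-1.0, 0.001, 0.003]]
wrist_force: [0.0, 0.3, -0.6]
gripper_width: 0.502
```

Run:
```python
from h import *
p=shot('wrist'); o=cv2.resize(p['image'][:,:,::-1],(800,600),interpolation=cv2.INTER_CUBIC); s=r.sense(); print(s['tcp_pos'],s['time_s'],s['wrist_force'])
def box(cx,cy,hx,hy,z,c): cv2.polylines(o,[np.int32(proj(p,[np.r_[S(cx+a*hx,cy+b*hy),z] for a,b in((1,1),(1,-1),(-1,-1),(-1,1))])*800/512)],True,c,1)
for k in (-.035,.035): box(0,k,.065,.012,.062,(0,0,255)); box(k,0,.012,.065,.048,(0,200,0))
box(0,0,.08,.08,.02,(255,0,0)); cv2.imwrite('pics/fin.png',o)
```

```text
[0.48560003 0.159328   0.23349397] 74.4 [ 0.97652732 -0.1539431  -0.81610906]
```

View pics/fin.png

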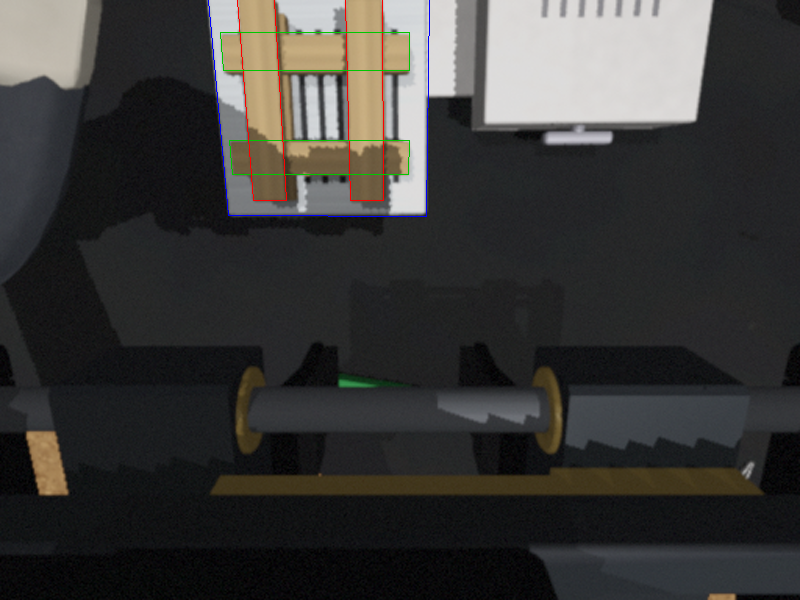

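The picture shows the three-layer tower filling the drawn target outlines at (315,110) to within about 1 mm. The drawer panel is flush under the housing front at (580,128), with only the pull protruding. The gripper is well clear, so I'm handing in.

```bash
python3 -c "
from station import r,job
print(job.finish_job(), r.sense()['time_s'])"
```

```text
the job is handed in; nothing more can be done
the job is handed in; nothing more can be done
```

I laid the drying-agent box flat in the drawer and pushed the drawer shut. All six wooden slats are on the vent plate in three crosswise layers of two. The job was handed in at about 74 s; no verdict was given.

**Last checks:**
- **Tower:** In the last picture the top two layers match the target outlines at ±35 mm, centred and square, to about 1 mm. The bottom layer measured y ≈ ±35 mm when I placed it.
- **Drawer:** The drawer reached a hard stop, where the force rose to about 7 N with no further movement. The pull had travelled about 117 mm, against 115 mm of full travel. The last picture shows the panel at the housing front.
- **Other things:** I didn't reach for anything else, but I made no separate final check that the bottle, tape roll, tube and look-alike bars had stayed put.

**What went wrong or disagreed:**
- **Fingertips:** They turned out to be about 19 mm behind the TCP, not 19 mm ahead as stated. Several early attempts to grip the box closed above its lid, without moving it. I found the true height by touching the table.
- **Knocked slat:** One slat was knocked about 35 mm aside during the run. I saw it in the top view and picked it up from its new place.
- **Grip:** I saw no sign of the grip slackening.

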